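# Pack the sample tiles and seal the gasketed case

### The job

Pack the tile samples for the site visit: undo the T-handle latch and open the sample case, then lay every tile that is out on the bench in the foam cut-out of its own shape, glaze up and fully down. Shut the lid and turn the T-handle clockwise fully home, so that the lid is drawn tight on its gasket; leave the bowls, tools and other things on the bench where they are.

Things in the scene. Friction and masses are not known exactly. Their poses are not given: they have to be found in the camera images.
- tile_square: Fired sample tile, 26 mm thick, terracotta with slate-blue glaze on top: square tile 60 x 60 mm (sides along its x and y). Origin: centre of its underside, z up. Lies glaze up on the bench at the start; may be absent (None).
- tile_hexagon: Fired sample tile, 26 mm thick, terracotta with slate-blue glaze on top: regular hexagon tile, 60 mm across flats, two of its flats facing its +y and -y. Origin: centre of its underside, z up. Lies glaze up on the bench at the start; may be absent (None).
- tile_round: Fired sample tile, 26 mm thick, terracotta with slate-blue glaze on top: round tile, 64 mm diameter. Origin: centre of its underside, z up. Lies glaze up on the bench at the start; may be absent (None).
- tile_oblong: Fired sample tile, 26 mm thick, terracotta with slate-blue glaze on top: rectangular tile 84 mm long (its x) by 38 mm wide (its y). Origin: centre of its underside, z up. Lies glaze up on the bench at the start; may be absent (None).
- tile_picket: Fired sample tile, 26 mm thick, terracotta with slate-blue glaze on top: picket tile: a 40 mm wide bar (its y) with a 90 degree point at each end, 90 mm from point to point (its x). Origin: centre of its underside, z up. Lies glaze up on the bench at the start; may be absent (None).
- tile_cross: Fired sample tile, 26 mm thick, terracotta with slate-blue glaze on top: plus-shaped cross tile, 68 mm from arm end to arm end along its x and y, arms 28 mm wide. Origin: centre of its underside, z up. Lies glaze up on the bench at the start; may be absent (None).
- pocket_square (a point): Centre of the floor of the square foam cut-out, 45 mm above the bench; a square tile lying home has its origin and axes here (or turned by its symmetry). 10 mm deep, 2.5 mm clearance all round: 16 mm of a tile stand above the foam. Axes as the case's. Blocks are 99 mm square at 100 mm pitch, their order changes.
- pocket_hexagon (a point): Centre of the floor of the hexagon foam cut-out, 45 mm above the bench; a hexagon tile lying home has its origin and axes here (or turned by its symmetry). 10 mm deep, 2.5 mm clearance all round: 16 mm of a tile stand above the foam. Axes as the case's. Blocks are 99 mm square at 100 mm pitch, their order changes.
- pocket_round (a point): Centre of the floor of the round foam cut-out, 45 mm above the bench; a round tile lying home has its origin and axes here (or turned by its symmetry). 10 mm deep, 2.5 mm clearance all round: 16 mm of a tile stand above the foam. Axes as the case's. Blocks are 99 mm square at 100 mm pitch, their order changes.
- pocket_oblong (a point): Centre of the floor of the oblong foam cut-out, 45 mm above the bench; a oblong tile lying home has its origin and axes here (or turned by its symmetry). 10 mm deep, 2.5 mm clearance all round: 16 mm of a tile stand above the foam. Axes as the case's. Blocks are 99 mm square at 100 mm pitch, their order changes.
- pocket_picket (a point): Centre of the floor of the picket foam cut-out, 45 mm above the bench; a picket tile lying home has its origin and axes here (or turned by its symmetry). 10 mm deep, 2.5 mm clearance all round: 16 mm of a tile stand above the foam. Axes as the case's. Blocks are 99 mm square at 100 mm pitch, their order changes.
- pocket_cross (a point): Centre of the floor of the cross foam cut-out, 45 mm above the bench; a cross tile lying home has its origin and axes here (or turned by its symmetry). 10 mm deep, 2.5 mm clearance all round: 16 mm of a tile stand above the foam. Axes as the case's. Blocks are 99 mm square at 100 mm pitch, their order changes.
- case: Fixed aluminium case, 250 mm (its x) by 340 mm (y), rim 98 mm high, walls 4 mm. Origin: centre of its underside. -x side = front (latch), +x = hinge. Foam blocks at x = -39 and 61, y = -100, 0, 100 mm; inner walls at x = +-121, y = +-166. A flange covers x -121 to -99; the gasket strip on it stands 14 mm above the rim when free. With the lid open, jaws closing along the case's y have most room.
- lid (a joint): Lid angle, rad: 0 drawn tight, 0.024 resting on the free gasket, 1.9 fully open, past upright. Friction hinge (1 N m): stays where left; about 12 N at the bow handle lifts it; unlatched, the gasket springs it back up. Axis: along the case's y through case x = 130, z = 106 mm. Plate 262 x 348 x 6 mm, underside through the axis; opens with the front edge going up and over to the case's +x.
- lid_handle (a point): Middle of the black bow handle on the lid: a 12 mm thick round bar 110 mm long, parallel to the hinge, bar centre 35 mm over the lid's outer face, 140 mm from the hinge axis, at the lid's mid-width.
- latch (a joint): T-handle turn, rad: 0 released (bar square to the lid's front edge), 1.5 fully home (bar along the edge); clockwise from above tightens, about 0.3 N m at most. The pawl goes under the flange at about 0.4, then draws the lid down until about 1.3. It engages only with the lid below 0.035 rad; beyond 0.3 with the lid open, the pawl lands on the flange and the lid cannot shut.
- latch_grip (a point): Centre of the T-handle's crossbar, on its turning axis: a round bar 16 mm thick, 90 mm long, bar centre 38 mm over the lid's outer face, 215 mm from the hinge axis, at the lid's mid-width; 14 mm shaft under its middle. Below the lid at this place the pawl, 30 mm long, hangs 34 mm under the outer face.
- bowl_a: Green plastic glaze bowl, 84 mm wide, 42 mm high (bystander). Origin: centre of its underside.
- bowl_b: A second such green glaze bowl (bystander).
- brush: Brush with dark wooden handle, 200 mm long, lying flat (bystander). Origin under its middle.
- knife: Broad-bladed filling knife with wooden handle, 200 mm long, lying flat (bystander). Origin under its middle.
- sander: Cork sanding block 60 x 34 x 26 mm (bystander). Origin: centre of its underside.
- jar: Amber glass jar with a black cap, 64 mm wide, 75 mm high (bystander). Origin: centre of its underside.
- pencil: Yellow pencil, 10 mm thick, 170 mm long, lying flat (bystander). Origin under its middle.
Mind the look-alikes: they are no part of the job. What is shaped like the tile_oblong but yellow is not meant.

How it is judged:
On the way, in this order (a step that is already met when the one before it is completed fails the run):
1. the latch is undone and the lid is swung open (lid beyond 1.3 rad) (value of joint lid above 1.3 rad), for 0.2 s.
2. every tile lies home in the cut-out of its shape (horizontal distance between tile_square and pocket_square below 0.006 m and z of tile_square in the frame of pocket_square below 0.004 m and angle between each of tile_square, tile_hexagon, tile_round, tile_oblong, tile_picket, tile_cross's own z axis and vertical below 0.08 rad and linear speed of each of tile_square, tile_hexagon, tile_round, tile_oblong, tile_picket, tile_cross below 0.03 m/s and horizontal distance between tile_hexagon and pocket_hexagon below 0.006 m and z of tile_hexagon in the frame of pocket_hexagon below 0.004 m and horizontal distance between tile_round and pocket_round below 0.006 m and z of tile_round in the frame of pocket_round below 0.004 m and horizontal distance between tile_oblong and pocket_oblong below 0.006 m and z of tile_oblong in the frame of pocket_oblong below 0.004 m and horizontal distance between tile_picket and pocket_picket below 0.006 m and z of tile_picket in the frame of pocket_picket below 0.004 m and horizontal distance between tile_cross and pocket_cross below 0.006 m and z of tile_cross in the frame of pocket_cross below 0.004 m), for 0.2 s.
3. the lid is shut down onto its gasket (value of joint lid below 0.04 rad), for 0.2 s.
4. the T-handle is turned home and the lid is drawn tight (value of joint latch above 1.3 rad and value of joint lid below 0.01 rad), for 0.2 s.
At the end, for the whole second after the job is handed in: Every tile present lies in the cut-out of its own shape (within 6 mm of its centre, underside within 4 mm of the pocket floor, glaze up and level within 0.08 rad, at rest); the T-handle is turned home (beyond 1.3 rad) and the lid is drawn tight (below 0.01 rad) (all of step 2 and all of step 4); the robot touches nothing.
It fails at once if a bystander on the bench is shoved more than 3 cm or tipped over (distance of any of bowl_a, bowl_b, brush, knife, sander, jar, pencil from where it was at the start of the episode above 0.03 m or angle between any of bowl_a, bowl_b, jar's own z axis and vertical above 0.5 rad).
Of tile_square, tile_hexagon, tile_round, tile_oblong, tile_picket, tile_cross only 3 to 4 are there at a start; the rules pass over those that are not, and their reading is None.
At some moment in a run one of tile_square, tile_hexagon, tile_round, tile_oblong, tile_picket, tile_cross may be knocked a few centimetres aside while the robot is not near it.
Once in a run the grip may slacken for a moment while it holds something.
It also fails if it takes over 210 s, if anything falls off the work surface, if the arm or the gripper's body presses on something with over 40 N, if the wrist force passes 120 N, or if a joint passes its speed limit or range.

### The arm

A 7-joint arm with a two-finger parallel gripper is mounted at the origin on the work surface. World frame = base frame: x ahead of the robot, y to its left, z up, the work surface at z = 0. Lengths are in m, angles in rad, forces in N, time in s.
With the tool pointing down it reaches from about 0.4 to 0.9 m from the base axis. Payload 5.5 kg.
Tool frame: the origin (TCP) lies on the mounting face of the last link; the fingertips stand 178 mm ahead of it and the grasp point (between the pads) lies 159 mm ahead of it; x points along the fingers, y is the direction in which the jaws open and shut, and the axes are right-handed (so a half turn about x gives the same grasp; the last joint's range is limited). The gripper opens to 92 mm and grips with 3 to 60 N. Pads are 19 mm wide; open, the fingers measure 130 mm over their backs; the gripper's body (75 mm by 190 mm) begins 47 mm behind the grasp point.
Start: joints at [-1.044, 0.501, -0.427, 1.55, 0.221, 1.138, -0.21], TCP at [0.169, 0.628, 0.405] pointing down, gripper open.
Joint ranges: [-2.88, 2.88], [-0.31, 2.03], [-1.54, 1.56], [0.2, 2.42], [-1.41, 4.55], [0.19, 2.02], [-2.57, 2.57]. Speed limits (rad/s): [2.57, 2.57, 3.14, 3.14, 3.14, 3.14, 3.14].

### API

Orientations are given as a unit quaternion [w, x, y, z].
In Python, from rig import manip gives the robot as it stands.
- The arm moves only by the tool send_rows, never from a script. Its argument "motion" is one flat list of numbers, 6 for each row, row after row: the shift along the tool's x, y, z in m, then the turn, a rotation vector about the tool's x, y, z in degrees. A call has exactly 5 rows; each row is the pose to reach, as a shift and turn from the pose commanded when the call began, along the tool's axes at that moment; what a row does not reach only later rows make up. A row lasts 1/10 s, in which the tool goes at most 50 mm and 8.59 degrees, less where a joint would pass 70% of its speed; a pose out of reach is approached as far as the arm can. A call with a gripper value outside its range is refused whole. "fingers" is the closure, from 0 (fully open) to 1 (shut), set as the call begins (left out, the last holds). The fingers move at their own pace and stop on an object; "newtons" is the grip in N (left out, the last holds). Time passes only in rows, so rows that repeat a pose let the fingers close, or fill a call up. It gives the time, the measured TCP pose, the force and the opening at its end, in the units of the state.
- manip.get_state(): the state, without advancing time (a new reading comes with each control period).
- manip.get_image(name): name is "scene" or "top" or "wrist"; returns the picture (480x640x3 uint8, red, green, blue); there is no depth.
- manip.camera_params(name): a dict with "fx", "fy", "cx", "cy" (pixels), "k1" (the pictures are not rectified: a ray, as slopes to the right and down, at radius r is drawn at 1 + k1 r^2 times it, then the intrinsics apply), "xyz" and "orientation" of the camera in the world. Camera axes: x right, y down, z forward; pixel columns grow to the right and rows downward; lengths in m; the calibration is good to about 2 mm. A picture is of the moment at which its call begins: read the wrist's pose just before it. camera_params takes no time and is no camera call; for the wrist camera it gives the pose at the moment of the call.
- manip.hand_in(): hands the job in, once; it reports no verdict.
The state is a dict: "clock": time; "q": joint angles; "qd": joint speeds; "joint_torque": joint torques, N m; "tcp_pos": TCP position; "tcp_rot": TCP orientation; "force": force on the tool from outside, world axes, zero at the start; "wrist_torque": the same for the moment, N m; "width": finger opening in m.
Only numpy, scipy, OpenCV 4.12 (cv2) and the standard library are available. Lean on these libraries where they do the work, as an engineer would, in place of code of your own. Each camera call takes 0.05 s, during which the arm holds its last target.

## Working session

There is one attempt and no reset: what is moved stays moved. The work goes in short steps, Python scripts to look and compute and a tool call to move; the robot and the scene stay as the last step left them, time stands still between calls to the robot, and variables do not carry over. Pictures are saved under pics/ and viewed, and the job is handed in when it is done.

Besides the shell and the picture viewer there is one more tool, called after "Call:" as a command line: name --argument value ..., lists and objects as JSON in quotes. send_rows: Moves the arm, as the interface text tells. Its arguments: {"type":"object","properties":{"motion":{"type":"array"},"fingers":{"type":"number"},"newtons":{"type":"number"}},"required":["motion"]}

```bash
ls; mkdir -p pics; cat > h.py <<'E'
import numpy as np, cv2, json
from scipy.spatial.transform import Rotation as R
from rig import manip
def rot(q): return R.from_quat([q[1],q[2],q[3],q[0]])
def snap(name,f):
    p=manip.camera_params(name); im=manip.get_image(name)
    cv2.imwrite('pics/'+f+'.png',cv2.cvtColor(im,cv2.COLOR_RGB2BGR)); 
    json.dump({k:(np.array(v).tolist()) for k,v in p.items()},open('pics/'+f+'.json','w')); return im,p
def load(f): return cv2.imread('pics/'+f+'.png'), json.load(open('pics/'+f+'.json'))
def px2w(p,u,v,z):
    x=(u-p['cx'])/p['fx'];y=(v-p['cy'])/p['fy']; rd=np.hypot(x,y); r=rd
    for _ in range(30): r=rd/(1+p['k1']*r*r)
    s=r/rd if rd>0 else 1
    d=rot(p['orientation']).apply([x*s,y*s,1]); o=np.array(p['xyz'])
    return o+d*(z-o[2])/d[2]
def w2px(p,P):
    c=rot(p['orientation']).inv().apply(np.atleast_2d(P)-np.array(p['xyz']))
    a=c[:,:2]/c[:,2:]; a=a*(1+p['k1']*(a**2).sum(1,keepdims=True))
    return a*[p['fx'],p['fy']]+[p['cx'],p['cy']]
E
python3 - <<'E'
from h import *
for n in ['scene','top','wrist']:
    im,p=snap(n,n+'0'); print(n,p)
s=manip.get_state(); print(s)
print(rot(s['tcp_rot']).as_matrix().round(3))
E
```

```text
pics
scene {'fx': 599.2776029917853, 'fy': 599.2776029917853, 'cx': 317.1173670706265, 'cy': 244.33998384441747, 'k1': 0.009047629352598528, 'xyz': array([ 1.27977424, -1.19790036,  1.00270773]), 'orientation': array([-0.4651036 ,  0.84149931,  0.23944889, -0.13498809])}
top {'fx': 493.1213952776117, 'fy': 493.1213952776117, 'cx': 323.9450470336932, 'cy': 234.82540789082037, 'k1': 0.01641476610336024, 'xyz': array([ 2.77175215e-01, -1.26987402e-03,  1.33821647e+00]), 'orientation': array([-0.06541902,  0.7100982 , -0.69777051,  0.06780279])}
wrist {'fx': 339.7473183629024, 'fy': 339.7473183629024, 'cx': 318.1321063784139, 'cy': 237.332571046295, 'k1': -0.04587513264823893, 'xyz': array([0.10354605, 0.64373033, 0.38306895]), 'orientation': array([0.10368049, 0.78702621, 0.60300572, 0.07889362])}
{'clock': 0.15, 'q': array([-1.04377721,  0.50166239, -0.42686706,  1.55120399,  0.22080174,
        1.13828402, -0.2102989 ]), 'qd': array([ 0.00195078, -0.00220705, -0.00084084, -0.00363235,  0.00048321,
        0.00055345, -0.00051731]), 'joint_torque': array([-6.65936750e-03, -5.67110181e+01, -5.82510799e+00, -2.79458410e+01,
       -6.86809933e-02,  2.66686140e-02,  1.18646440e-04]), 'tcp_pos': array([0.1694502 , 0.62724561, 0.40390349]), 'tcp_rot': array([ 0.70086817,  0.09245485,  0.70106598, -0.09350082]), 'force': array([-0.22851267,  0.73163062, -0.54546311]), 'wrist_torque': array([ 0.03811231, -0.01657581,  0.02781745]), 'width': 0.09162747571455948}
[[-0.     0.261  0.965]
 [-0.001  0.965 -0.261]
 [-1.    -0.002 -0.   ]]
```

View pics/top0.png

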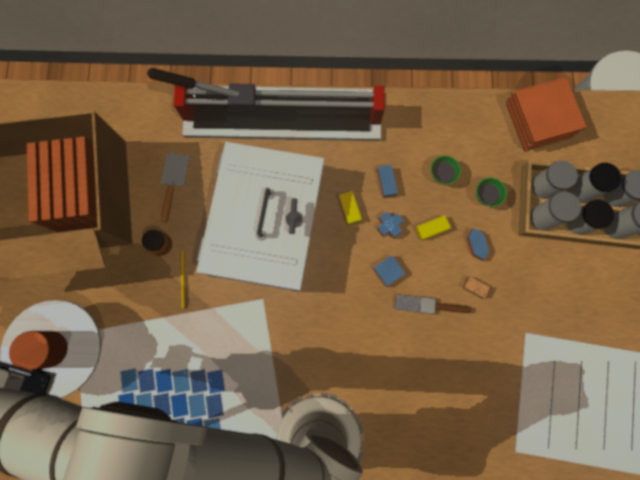

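View pics/scene0.png

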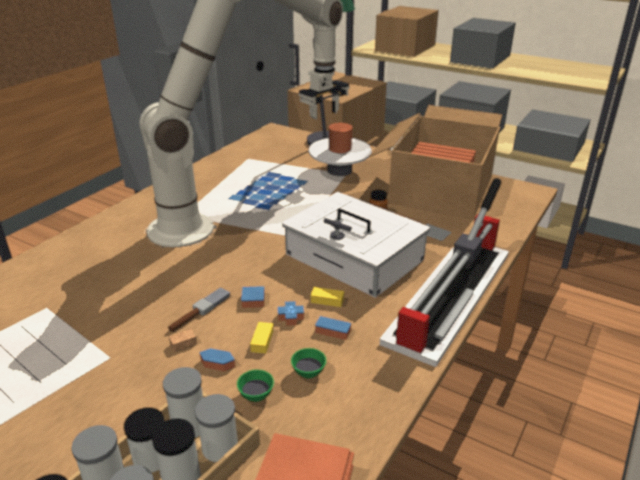

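View pics/wrist0.png

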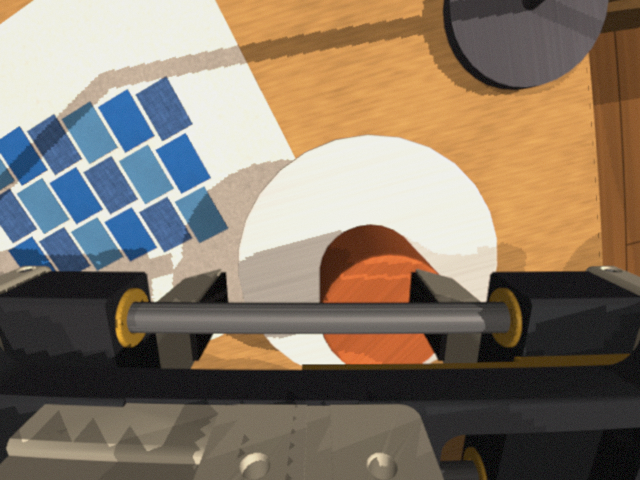

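```bash
python3 - <<'E'
from h import *
im,p=load('top0')
cv2.imwrite('pics/c1.png',cv2.resize(im[130:300,185:335],None,fx=4.5/1.3,fy=4.5/1.3,interpolation=cv2.INTER_CUBIC))
cv2.imwrite('pics/c2.png',cv2.resize(im[150:320,330:510],None,fx=3.5,fy=3.5,interpolation=cv2.INTER_CUBIC))
E
```

```text
(no output)
```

View pics/c1.png

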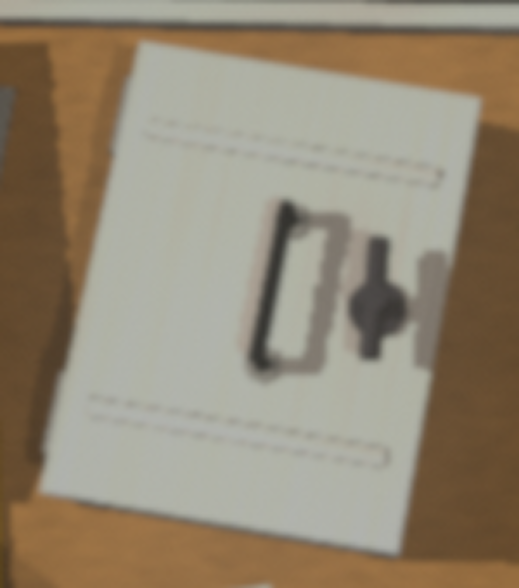

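View pics/c2.png

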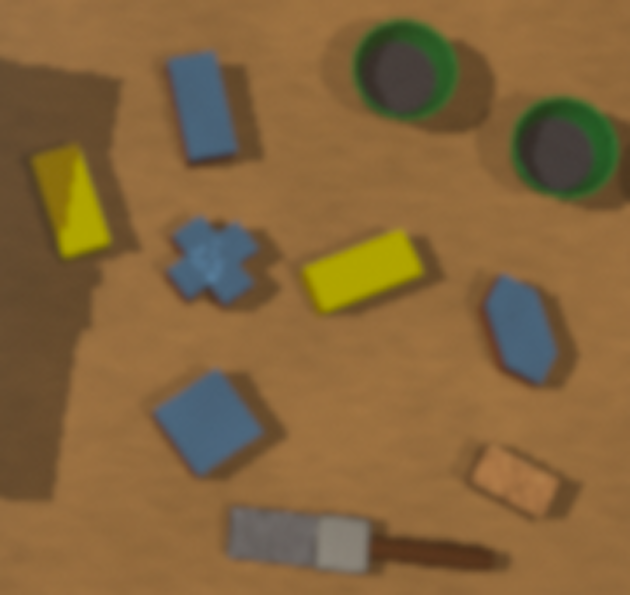

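```bash
python3 - <<'E'
from h import *
im,p=load('top0')
s=4.5/1.3
c=[(140,40),(482,98),(402,553),(40,493)]
W=np.array([px2w(p,185+(u+.5)/s-.5,130+(v+.5)/s-.5,.112) for u,v in c]); print(W.round(4))
print(np.linalg.norm(np.roll(W,-1,0)-W,axis=1))
# lid corners case frame: hinge x=? lid plate 262 x348 ; TL=hinge, y? 
# case x dir: front->hinge
d=(W[0]-W[1])+(W[3]-W[2]); yaw=np.arctan2(d[1],d[0]); e=(W[3]-W[0])+(W[2]-W[1]); print(yaw, np.arctan2(e[1],e[0])-np.pi/2, W.mean(0))
for u,v in [(378,238),(370,360),(288,205),(260,362)]:
    print(px2w(p,185+(u+.5)/s-.5,130+(v+.5)/s-.5,.15).round(4))
s=3.5
def P(u,v,z=.026): return px2w(p,330+(u+.5)/s-.5,150+(v+.5)/s-.5,z)[:2]
T={'oblong':[(168,60),(213,53),(237,153),(190,162)],'square':[(213,370),(264,428),(203,477),(153,414)],
'picket':[(503,275),(541,288),(558,345),(541,384),(503,368),(483,310)],'cross':[(200,217),(258,240),(222,305),(170,270),(236,224),(260,246),(232,305),(190,300)],
'y1':[(30,158),(78,147),(112,242),(66,260)],'y2':[(302,268),(404,230),(426,270),(324,314)],'bowl_a':[(405,70)],'bowl_b':[(565,147)],'knife':[(232,508),(490,558)],'sander':[(515,482)]}
for k,v in T.items():
    q=np.array([P(*a) for a in v]); print(k,q.mean(0).round(4)); 
    if len(v)>1: print([round(float(np.degrees(np.arctan2(*(b-a)[::-1]))),1) for a,b in zip(q,np.roll(q,-1,0))],np.linalg.norm(np.roll(q,-1,0)-q,axis=1).round(3))
E
```

```text
[[7.564e-01 2.599e-01 1.120e-01]
 [7.154e-01 2.000e-04 1.120e-01]
 [3.727e-01 5.160e-02 1.120e-01]
 [4.113e-01 3.129e-01 1.120e-01]]
[0.26287847 0.34660956 0.26413917 0.34924152]
1.4191467478449669 1.4200411915450282 [0.56395252 0.15617108 0.112     ]
[0.595  0.0731 0.15  ]
[0.5056 0.0762 0.15  ]
[0.6183 0.1386 0.15  ]
[0.5028 0.154  0.15  ]
oblong [ 0.6851 -0.1764]
[-79.8, -167.5, 102.2, 11.5] [0.036 0.084 0.038 0.085]
square [ 0.4345 -0.1795]
[-138.8, 129.2, 38.6, -53.0] [0.059 0.06  0.061 0.058]
picket [ 0.5117 -0.4216]
[-108.6, -166.0, 154.8, 67.4, 16.8, -30.6] [0.031 0.046 0.034 0.031 0.047 0.032]
cross [ 0.5588 -0.1904]
[-111.3, 151.3, 56.1, -53.9, -133.0, 154.7, 84.1, -7.1] [0.048 0.059 0.048 0.064 0.025 0.052 0.033 0.067]
y1 [ 0.6061 -0.0737]
[-75.6, -160.5, 112.8, 19.6] [0.039 0.081 0.039 0.086]
y2 [ 0.5551 -0.3014]
[-68.4, -152.9, 114.4, 24.4] [0.086 0.035 0.088 0.04 ]
bowl_a [ 0.7183 -0.3378]
bowl_b [ 0.6571 -0.4618]
knife [ 0.3527 -0.2937]
[-99.9, 80.1] [0.197 0.197]
sander [ 0.3931 -0.4117]
```

```bash
cat >> h.py <<'E'
import sys
def Rdown(yaw): 
    a=np.radians(yaw); c,s=np.cos(a),np.sin(a)
    return R.from_matrix(np.array([[0,c,s],[0,s,-c],[-1,0,0]]))
def delta(g,Rt,off=.159):
    """grasp point g, rotation Rt -> tool-frame shift (m), rotvec deg"""
    s=manip.get_state(); R0=rot(s['tcp_rot']); p0=np.array(s['tcp_pos'])
    pt=np.array(g)-Rt.apply([off,0,0])
    sh=R0.inv().apply(pt-p0); rv=(R0.inv()*Rt).as_rotvec(degrees=True)
    print('shift',sh.round(4),'turn',rv.round(2),'|',round(np.linalg.norm(sh),3),round(np.linalg.norm(rv),1))
    return sh,rv
def st():
    s=manip.get_state(); M=rot(s['tcp_rot']); g=s['tcp_pos']+M.apply([.159,0,0]); m=M.as_matrix()
    print('t',round(s['clock'],2),'grasp',g.round(4),'yaw',round(np.degrees(np.arctan2(m[1,1],m[0,1])),1),'x',m[:,0].round(3),'F',s['force'].round(1),'w',round(s['width'],4),'q',s['q'].round(2))
OC=np.array([.563,.157]); YAW=81.33
def case(x,y,z): 
    a=np.radians(YAW); return np.array([OC[0]+x*np.cos(a)-y*np.sin(a),OC[1]+x*np.sin(a)+y*np.cos(a),z])
E
python3 - <<'E'
from h import *
print(case(-.085,0,.26)); delta(case(-.085,0,.26),Rdown(-94)); delta(case(-.085,0,.26),Rdown(74.9))
E
```

```text
[0.55018683 0.0729713  0.26      ]
shift [-0.0145 -0.4359  0.5121] turn [1.6889e+02 1.3000e-01 2.0000e-02] | 0.673 168.9
shift [-0.0145 -0.4359  0.5121] turn [-0.01 -0.    0.09] | 0.673 0.1
```

Call:
send_rows --motion '[-0.005,-0.029,0.034,0,0,0,-0.005,-0.058,0.068,0,0,0,-0.005,-0.087,0.102,0,0,0,-0.005,-0.116,0.136,0,0,0,-0.005,-0.145,0.171,0,0,0]' --fingers 0

```text
clock: 0.65
tcp_pos: [0.2974, 0.4413, 0.4095]
tcp_rot: [0.701, 0.093, 0.701, -0.093]
force: [1.2, 0.4, -0.8]
width: 0.0918
```

Call:
send_rows --motion '[-0.005,-0.029,0.034,0,0,0,-0.005,-0.058,0.068,0,0,0,-0.005,-0.087,0.102,0,0,0,-0.005,-0.116,0.136,0,0,0,-0.005,-0.145,0.171,0,0,0]'

```text
clock: 1.15
tcp_pos: [0.4245, 0.2567, 0.4148]
tcp_rot: [0.701, 0.093, 0.701, -0.093]
force: [1.3, 0.9, 0.3]
width: 0.0917
```

Call:
send_rows --motion '[-0.005,-0.029,0.034,0,0,0,-0.005,-0.058,0.068,0,0,0,-0.005,-0.087,0.102,0,0,0,-0.005,-0.116,0.136,0,0,0,-0.005,-0.145,0.171,0,0,0]'

```text
clock: 1.65
tcp_pos: [0.5519, 0.0722, 0.4196]
tcp_rot: [0.701, 0.093, 0.701, -0.093]
force: [0.5, -0.1, 0.1]
width: 0.0917
```

Call:
send_rows --motion '[0,0,0,8.4,0,0,0,0,0,16.8,0,0,0,0,0,25.2,0,0,0,0,0,33.6,0,0,0,0,0,42,0,0]'

```text
clock: 2.15
tcp_pos: [0.5511, 0.0738, 0.4194]
tcp_rot: [0.62, 0.34, 0.62, -0.34]
force: [-0.5, 0.3, 0.3]
width: 0.0917
```

```bash
python3 - <<'E'
from h import *
st()
E
```

```text
t 2.15 grasp [0.551  0.0738 0.2604] yaw 32.5 x [-0.001 -0.    -1.   ] F [-0.5  0.3  0.3] w 0.0917 q [-0.18  0.29 -0.    1.79  0.    1.07  0.39]
```

Call:
send_rows --motion '[0,0,0,-8.4,0,0,0,0,0,-16.8,0,0,0,0,0,-25.2,0,0,0,0,0,-33.6,0,0,0,0,0,-42,0,0]'

```text
clock: 2.65
tcp_pos: [0.5511, 0.0738, 0.4194]
tcp_rot: [0.701, 0.091, 0.702, -0.091]
force: [0.1, -0.4, 0.1]
width: 0.0916
```

Call:
send_rows --motion '[0,0,0,-5,0,0,0,0,0,-10,0,0,0,0,0,-11.5,0,0,0,0,0,-11.5,0,0,0,0,0,-11.5,0,0]'

```text
clock: 3.15
tcp_pos: [0.5513, 0.0738, 0.4196]
tcp_rot: [0.707, 0.023, 0.707, -0.023]
force: [-0.3, -0.4, -0.1]
width: 0.0918
```

```bash
python3 - <<'E'
from h import *
st(); snap('wrist','w1')
E
```

```text
t 3.15 grasp [0.5512 0.0738 0.2606] yaw 86.3 x [-0.  0. -1.] F [-0.3 -0.4 -0.1] w 0.0918 q [-0.06  0.29 -0.15  1.78  0.05  1.07  1.28]
```

View pics/w1.png

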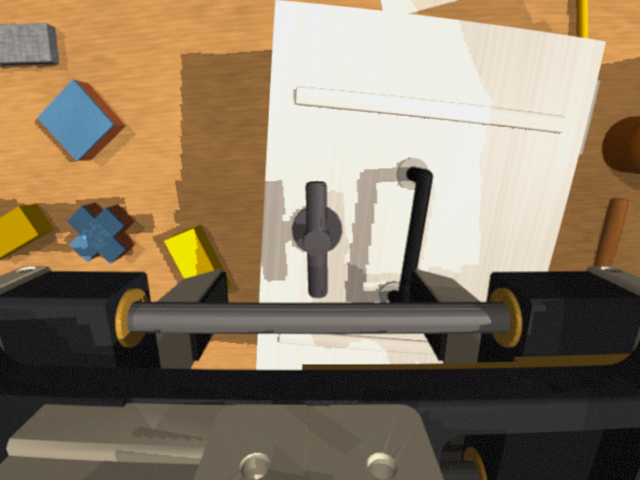

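```bash
python3 - <<'E'
from h import *
im,p=load('w1')
a=px2w(p,316,182,.15);b=px2w(p,317.5,297,.15);print(a,b,(a+b)/2,np.degrees(np.arctan2(*(a-b)[1::-1])),np.linalg.norm(a-b))
a=px2w(p,421,172,.147);b=px2w(p,404,300,.147);print(a,b,(a+b)/2)
for u,v in [(275,1),(604,42)]: print(px2w(p,u,v,.112))
q=np.array([px2w(p,275,1,.112),px2w(p,604,42,.112)]);d=q[1]-q[0];print(np.degrees(np.arctan2(d[1],d[0])),np.linalg.norm(d),case(-.132,.174,.112),case(.13,.174,.112))
E
```

```text
[0.50783716 0.07384266 0.15      ] [0.59860505 0.06904271 0.15      ] [0.55322111 0.07144269 0.15      ] 176.97293095756677 0.09089471159519745
[0.50564114 0.15123309 0.147     ] [0.60734029 0.13879981 0.147     ] [0.55649072 0.14501645 0.147     ]
[0.37392961 0.05154681 0.112     ]
[0.41396448 0.30914368 0.112     ]
81.16595018948999 0.2606893577452429 [0.3710902  0.05273769 0.112     ] [0.41058493 0.3117438  0.112     ]
```

Call:
send_rows --motion '[0,0,0,8.4,0,0,0,0,0,16.8,0,0,0,0,0,25.2,0,0,0,0,0,33.6,0,0,0,0,0,42,0,0]'

```text
clock: 3.7
tcp_pos: [0.5513, 0.0739, 0.4197]
tcp_rot: [0.651, 0.276, 0.651, -0.276]
force: [-1.7, -0.5, -0.1]
width: 0.0917
```

Call:
send_rows --motion '[0,0,0,8.4,0,0,0,0,0,16.8,0,0,0,0,0,25.2,0,0,0,0,0,33.6,0,0,0,0,0,42,0,0]'

```text
clock: 4.2
tcp_pos: [0.5513, 0.0739, 0.4197]
tcp_rot: [0.509, 0.491, 0.509, -0.491]
force: [0.7, 0.3, 0.5]
width: 0.0916
```

Call:
send_rows --motion '[0,0,0,8.4,0,0,0,0,0,16.8,0,0,0,0,0,25.2,0,0,0,0,0,33.6,0,0,0,0,0,42,0,0]'

```text
clock: 4.7
tcp_pos: [0.5512, 0.0739, 0.4197]
tcp_rot: [-0.299, -0.641, -0.299, 0.641]
force: [0.1, 0.5, 0.0]
width: 0.0919
```

Call:
send_rows --motion '[0,0,0,8.4,0,0,0,0,0,16.8,0,0,0,0,0,25.2,0,0,0,0,0,33.6,0,0,0,0,0,42,0,0]'

```text
clock: 5.2
tcp_pos: [0.5513, 0.074, 0.4197]
tcp_rot: [0.049, 0.705, 0.049, -0.705]
force: [0.3, 0.1, 0.2]
width: 0.0919
```

```bash
python3 - <<'E'
from h import *
st(); snap('wrist','w2')
E
```

```text
t 5.2 grasp [0.5513 0.074  0.2607] yaw -82.0 x [ 0.  0. -1.] F [0.3 0.1 0.2] w 0.0919 q [-0.44  0.29  0.31  1.79 -0.1   1.07 -1.52]
```

View pics/w2.png

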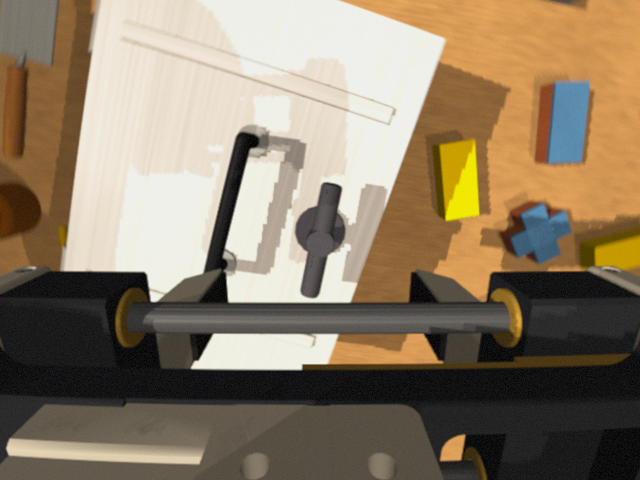

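```bash
python3 - <<'E'
from h import *
im,p=load('w2')
a=px2w(p,331,183,.15);b=px2w(p,311,298,.15);print(a,b,(a+b)/2,np.degrees(np.arctan2(*(b-a)[1::-1])),np.linalg.norm(a-b))
print(px2w(p,445,40,.112),case(-.132,-.174,.112))
d=px2w(p,445,40,.112)-px2w(p,365,270,.112);print(np.degrees(np.arctan2(d[1],d[0])))
delta([.552,.0725,.150],Rdown(-94))
E
```

```text
[0.59692015 0.06947951 0.15      ] [0.50465192 0.07169627 0.15      ] [0.55078604 0.07058789 0.15      ] 178.6237205558897 0.09229485093807326
[ 0.71484319 -0.00333877  0.112     ] [7.15113588e-01 2.79049220e-04 1.12000000e-01]
-8.521108012185836
shift [ 0.1107  0.0015 -0.0005] turn [11.58  0.    0.  ] | 0.111 11.6
```

Call:
send_rows --motion '[0.025,0.002,0,6,0,0,0.05,0.002,0,11,0,0,0.075,0.002,0,11,0,0,0.1,0.002,0,11,0,0,0.11,0.002,0,11,0,0]'

```text
clock: 5.75
tcp_pos: [0.5505, 0.0719, 0.3074]
tcp_rot: [0.015, -0.706, 0.016, 0.708]
force: [-0.2, 0.7, -0.0]
width: 0.0918
```

Call:
send_rows --motion '[0,0,0,0,0,0,0,0,0,0,0,0,0,0,0,0,0,0,0,0,0,0,0,0,0,0,0,0,0,0]' --fingers 1 --newtons 30

```text
clock: 6.25
tcp_pos: [0.5519, 0.0719, 0.3106]
tcp_rot: [-0.016, 0.707, -0.016, -0.706]
force: [-0.6, -0.4, -0.0]
width: 0.0565
```

```bash
python3 - <<'E'
from h import *
st()
E
```

```text
t 6.25 grasp [0.5521 0.0719 0.1516] yaw -92.6 x [ 0.001  0.001 -1.   ] F [-0.6 -0.4 -0. ] w 0.0565 q [-0.43  0.43  0.31  1.89 -0.17  0.85 -1.64]
```

Call:
send_rows --motion '[0,0,0,0,0,0,0,0,0,0,0,0,0,0,0,0,0,0,0,0,0,0,0,0,0,0,0,0,0,0]'

```text
clock: 6.75
tcp_pos: [0.5516, 0.0719, 0.3097]
tcp_rot: [0.016, -0.707, 0.016, 0.707]
force: [0.4, 7.7, -0.2]
width: 0.0162
```

Call:
send_rows --motion '[0,0,0,0,0,0,0,0,0,0,0,0,0,0,0,0,0,0,0,0,0,-3,0,0,0,0,0,-6,0,0]'

```text
clock: 7.25
tcp_pos: [0.5516, 0.0724, 0.3097]
tcp_rot: [0.021, 0.707, 0.022, -0.707]
force: [-0.2, 4.2, -0.9]
width: 0.0153
```

Call:
send_rows --motion '[0,-0.001,0,-8,0,0,0,-0.001,0,-16,0,0,0,-0.001,0,-24,0,0,0,-0.001,0,-32,0,0,0,-0.001,0,-40,0,0]'

```text
clock: 7.75
tcp_pos: [0.5515, 0.073, 0.31]
tcp_rot: [0.263, 0.656, 0.263, -0.656]
force: [-1.1, 2.5, 1.4]
width: 0.0152
```

Call:
send_rows --motion '[0,0,0,-8,0,0,0,0,0,-16,0,0,0,0,0,-24,0,0,0,0,0,-32,0,0,0,0,0,-40,0,0]'

```text
clock: 8.25
tcp_pos: [0.5513, 0.0731, 0.31]
tcp_rot: [-0.472, -0.527, -0.472, 0.527]
force: [-1.8, 3.2, 3.4]
width: 0.0155
```

```bash
python3 - <<'E'
from h import *
st(); print(manip.get_state()['wrist_torque']); snap('wrist','w3')
E
```

```text
t 8.25 grasp [0.5512 0.0732 0.151 ] yaw -6.3 x [-0.001  0.    -1.   ] F [-1.8  3.2  3.4] w 0.0155 q [-0.16  0.42 -0.02  1.88  0.01  0.84 -0.3 ]
[ 0.38551411  0.5054378  -0.61606325]
```

View pics/w3.png

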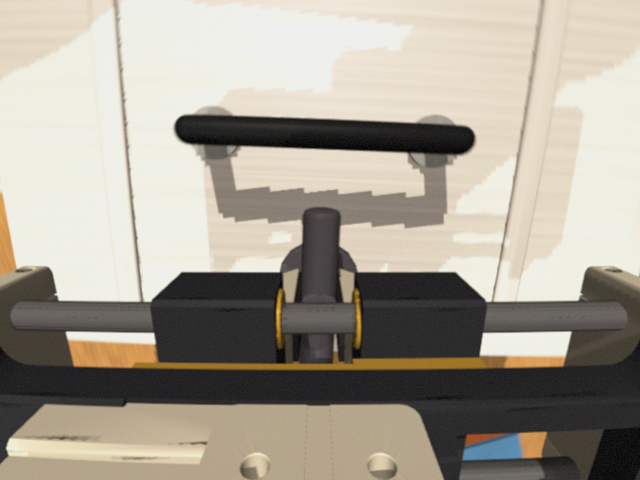

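```bash
python3 - <<'E'
from h import *
im,p=load('w3')
a=px2w(p,180,128,.149);b=px2w(p,470,139,.149);print(a,b,(a+b)/2,np.degrees(np.arctan2(*(a-b)[1::-1])),np.linalg.norm(a-b))
OC[:]=[.564,.157]
print(case(-.01,0,.149),case(-.01,.033,.149))
E
```

```text
[0.50595949 0.15420165 0.149     ] [0.62081378 0.13737466 0.149     ] [0.56338663 0.14578815 0.149     ] 171.6650461434048 0.11608039217631691
[0.56249257 0.14711427 0.149     ] [0.52986966 0.1520888  0.149     ]
```

Call:
send_rows --motion '[0,0,0,0,0,0,0,0,0,0,0,0,0,0,0,0,0,0,0,0,0,0,0,0,0,0,0,0,0,0]' --fingers 0.5

```text
clock: 8.8
tcp_pos: [0.5515, 0.0727, 0.3096]
tcp_rot: [-0.47, -0.528, -0.47, 0.528]
force: [-0.4, -1.0, 0.0]
width: 0.045
```

Call:
send_rows --motion '[-0.02,0,0,0,0,0,-0.05,0,0,0,0,0,-0.08,0,0,0,0,0,-0.09,0,0,0,0,0,-0.09,0,0,0,0,0]'

```text
clock: 9.3
tcp_pos: [0.5521, 0.0729, 0.4013]
tcp_rot: [0.471, 0.529, 0.47, -0.527]
force: [-0.4, 0.4, -1.3]
width: 0.0457
```

Call:
send_rows --motion '[0,0,0,8.4,0,0,0,0,0,16.8,0,0,0,0,0,25.2,0,0,0,0,0,33.6,0,0,0,0,0,42,0,0]'

```text
clock: 9.8
tcp_pos: [0.5509, 0.0727, 0.3975]
tcp_rot: [-0.248, -0.661, -0.248, 0.663]
force: [-0.1, 0.8, 0.6]
width: 0.0457
```

Call:
send_rows --motion '[0,0,0,8.4,0,0,0,0,0,16.8,0,0,0,0,0,25.2,0,0,0,0,0,33.6,0,0,0,0,0,42,0,0]'

```text
clock: 10.3
tcp_pos: [0.5509, 0.0727, 0.3975]
tcp_rot: [0.006, -0.706, 0.006, 0.708]
force: [-0.1, -0.0, 0.1]
width: 0.0457
```

```bash
python3 - <<'E'
from h import *
OC[:]=[.564,.157]
st(); delta(case(-.01,.033,.22),Rdown(-98.6));delta(case(-.01,.033,.150),Rdown(-98.6))
E
```

```text
t 10.3 grasp [0.5504 0.0726 0.2385] yaw -91.0 x [-0.003 -0.001 -1.   ] F [-0.1 -0.   0.1] w 0.0457 q [-0.36  0.31  0.23  1.82 -0.08  1.03 -1.7 ]
shift [ 0.0185 -0.079   0.0223] turn [ 7.63  0.18 -0.07] | 0.084 7.6
shift [ 0.0885 -0.0791  0.0221] turn [ 7.63  0.18 -0.07] | 0.121 7.6
```

Call:
send_rows --motion '[0.01,-0.04,0.012,4,0,0,0.015,-0.079,0.022,7.6,0.2,0,0.03,-0.079,0.022,7.6,0.2,0,0.07,-0.079,0.022,7.6,0.2,0,0.09,-0.079,0.022,7.6,0.2,0]'

```text
clock: 10.8
tcp_pos: [0.5283, 0.1521, 0.3055]
tcp_rot: [0.049, -0.705, 0.051, 0.706]
force: [-0.6, 0.5, -0.6]
width: 0.0458
```

Call:
send_rows --motion '[0,0,0,0,0,0,0,0,0,0,0,0,0,0,0,0,0,0,0,0,0,0,0,0,0,0,0,0,0,0]' --fingers 1 --newtons 30

```text
clock: 11.3
tcp_pos: [0.5309, 0.1518, 0.3108]
tcp_rot: [-0.051, 0.707, -0.051, -0.703]
force: [-0.5, 2.9, 3.5]
width: 0.0112
```

Call:
send_rows --motion '[0,0,0,0,0,0,0,0,0,0,0,0,0,0,0,0,0,0,0,0,0,0,0,0,0,0,0,0,0,0]'

```text
clock: 11.8
tcp_pos: [0.5309, 0.1518, 0.3108]
tcp_rot: [-0.051, 0.707, -0.051, -0.703]
force: [-0.9, -1.4, 6.1]
width: 0.0111
```

```bash
python3 - <<'E'
from h import *
st()
E
```

```text
t 11.8 grasp [0.5317 0.1518 0.1518] yaw -98.2 x [ 0.005  0.    -1.   ] F [-0.9 -1.4  6.1] w 0.0111 q [-0.48  0.41  0.19  1.9  -0.1   0.83 -1.95]
```

```bash
python3 - <<'E'
import numpy as np
h=np.array([.2,-.14])
for d in [3,6,9,12,15]:
    a=np.radians(d); M=np.array([[np.cos(a),-np.sin(a)],[np.sin(a),np.cos(a)]]); print(d,(h-M@h).round(4))
E
```

```text
3 [-0.0071 -0.0107]
6 [-0.0135 -0.0217]
9 [-0.0194 -0.033 ]
12 [-0.0247 -0.0446]
15 [-0.0294 -0.0565]
```

Call:
send_rows --motion '[-0.0071,-0.0107,0,0,0,3,-0.0135,-0.0217,0,0,0,6,-0.0194,-0.033,0,0,0,9,-0.0247,-0.0446,0,0,0,12,-0.0294,-0.0565,0,0,0,15]' --newtons 40

```text
clock: 12.3
tcp_pos: [0.539, 0.2079, 0.3376]
tcp_rot: [-0.042, -0.694, 0.143, 0.704]
force: [6.5, -2.0, -16.5]
width: 0.0106
```

```bash
python3 - <<'E'
from h import *
st()
E
```

```text
t 12.3 grasp [0.5339 0.1667 0.1841] yaw -98.3 x [-0.032 -0.259 -0.965] F [  6.5  -2.  -16.5] w 0.0106 q [-0.69  0.47  0.27  1.76  0.11  1.07 -2.22]
```

Call:
send_rows --motion '[0,0,0,0,0,0,0,0,0,0,0,0,0,0,0,0,0,0,0,0,0,0,0,0,0,0,0,0,0,0]' --fingers 0.5

```text
clock: 12.8
tcp_pos: [0.5383, 0.2077, 0.3394]
tcp_rot: [-0.041, -0.694, 0.142, 0.705]
force: [-0.6, 0.5, -0.1]
width: 0.0438
```

Call:
send_rows --motion '[-0.02,0,0,0,0,0,-0.05,0,0,0,0,0,-0.08,0,0,0,0,0,-0.1,0,0,0,0,0,-0.1,0,0,0,0,0]'

```text
clock: 13.3
tcp_pos: [0.5425, 0.2345, 0.4391]
tcp_rot: [-0.04, -0.696, 0.141, 0.703]
force: [0.1, 0.6, 0.2]
width: 0.0458
```

```bash
python3 - <<'E'
from h import *
st(); snap('scene','s1')
E
```

```text
t 13.3 grasp [0.538  0.1943 0.2853] yaw -98.3 x [-0.028 -0.253 -0.967] F [0.1 0.6 0.2] w 0.0458 q [-0.72  0.39  0.27  1.63  0.12  1.28 -2.22]
```

View pics/s1.png

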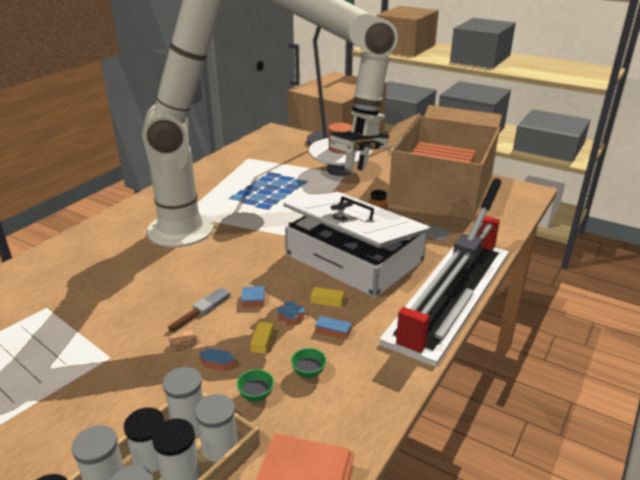

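The lid stays part-open (~15°). The last joint was near its limit, so I turn the gripper a half turn and regrip.

Call:
send_rows --motion '[0,0,0,-8.4,0,0,0,0,0,-16.8,0,0,0,0,0,-25.2,0,0,0,0,0,-33.6,0,0,0,0,0,-42,0,0]'

```text
clock: 13.85
tcp_pos: [0.5413, 0.2329, 0.434]
tcp_rot: [-0.29, -0.631, -0.121, 0.709]
force: [0.1, -0.0, -0.7]
width: 0.046
```

Call:
send_rows --motion '[0,0,0,-8.4,0,0,0,0,0,-16.8,0,0,0,0,0,-25.2,0,0,0,0,0,-33.6,0,0,0,0,0,-42,0,0]'

```text
clock: 14.35
tcp_pos: [0.5413, 0.2329, 0.4339]
tcp_rot: [-0.496, -0.485, -0.368, 0.619]
force: [0.3, 0.1, 0.7]
width: 0.0457
```

Call:
send_rows --motion '[0,0,0,-8.4,0,0,0,0,0,-16.8,0,0,0,0,0,-25.2,0,0,0,0,0,-33.6,0,0,0,0,0,-42,0,0]'

```text
clock: 14.85
tcp_pos: [0.5413, 0.2328, 0.4339]
tcp_rot: [0.637, 0.275, 0.565, -0.446]
force: [0.2, -0.6, 0.5]
width: 0.0458
```

Call:
send_rows --motion '[0,0,0,-8.4,0,0,0,0,0,-16.8,0,0,0,0,0,-25.2,0,0,0,0,0,-33.6,0,0,0,0,0,-42,0,0]'

```text
clock: 15.35
tcp_pos: [0.5413, 0.2328, 0.4339]
tcp_rot: [0.694, 0.028, 0.687, -0.214]
force: [0.2, 0.5, -1.0]
width: 0.0459
```

Call:
send_rows --motion '[0,0,0,-6,0,0,0,0,0,-12,0,0,0,0,0,-12,0,0,0,0,0,-12,0,0,0,0,0,-12,0,0]'

```text
clock: 15.85
tcp_pos: [0.5416, 0.2334, 0.4351]
tcp_rot: [0.694, -0.041, 0.705, -0.143]
force: [-0.4, 0.2, -0.8]
width: 0.0459
```

```bash
python3 - <<'E'
from h import *
st(); snap('wrist','w4')
s=manip.get_state(); 
# target: same axis, grasp at previous gripping
xd=np.array([-.030,-.2588,-.965]); xd/=np.linalg.norm(xd)
y=np.array([np.cos(np.radians(81.4)),np.sin(np.radians(81.4)),0]); y-=y@xd*xd; y/=np.linalg.norm(y)
Rt=R.from_matrix(np.array([xd,y,np.cross(xd,y)]).T)
delta([.5339,.1667,.1841],Rt)
E
```

```text
t 15.85 grasp [0.5361 0.1925 0.2815] yaw 81.6 x [-0.035 -0.257 -0.966] F [-0.4  0.2 -0.8] w 0.0459 q [-0.31  0.4  -0.27  1.62  0.31  1.32  0.75]
shift [0.1011 0.0004 0.0005] turn [ 0.37 -0.26 -0.1 ] | 0.101 0.5
```

View pics/w4.png

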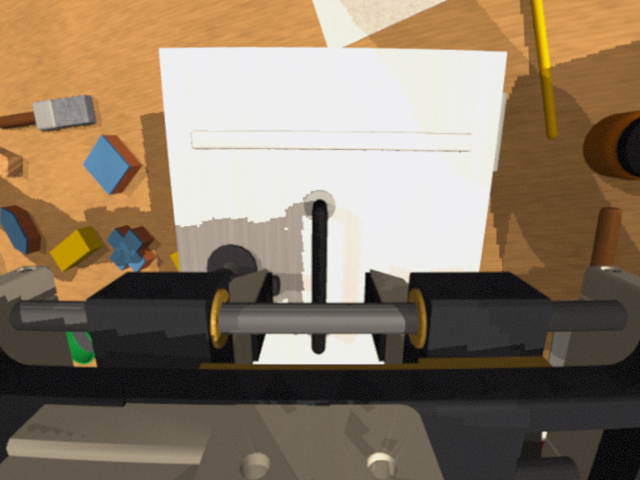

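Call:
send_rows --motion '[0.025,0,0,0,0,0,0.05,0,0,0,0,0,0.075,0,0,0,0,0,0.1,0,0,0,0,0,0.101,0,0,0,0,0]'

```text
clock: 16.4
tcp_pos: [0.5371, 0.2061, 0.335]
tcp_rot: [0.692, -0.042, 0.706, -0.144]
force: [-0.1, -0.8, -0.3]
width: 0.0458
```

Call:
send_rows --motion '[0,0,0,0,0,0,0,0,0,0,0,0,0,0,0,0,0,0,0,0,0,0,0,0,0,0,0,0,0,0]' --fingers 1 --newtons 40

```text
clock: 16.9
tcp_pos: [0.5385, 0.2081, 0.3388]
tcp_rot: [0.694, -0.041, 0.704, -0.142]
force: [1.2, -0.6, 0.9]
width: 0.0114
```

Call:
send_rows --motion '[0,0,0,0,0,0,0,0,0,0,0,0,-0.0071,0.0107,0,0,0,-3,-0.0135,0.0217,0,0,0,-6,-0.0194,0.033,0,0,0,-9]'

```text
clock: 17.4
tcp_pos: [0.544, 0.2434, 0.346]
tcp_rot: [0.68, -0.098, 0.699, -0.198]
force: [4.7, -2.3, -15.3]
width: 0.011
```

```bash
python3 - <<'E'
from h import *
st()
E
```

```text
t 17.4 grasp [0.5351 0.179  0.2009] yaw 81.7 x [-0.056 -0.405 -0.913] F [  4.7  -2.3 -15.3] w 0.011 q [-0.4   0.53 -0.22  1.65  0.43  1.3   0.63]
```

Call:
send_rows --motion '[-0.0071,0.0107,0,0,0,-3,-0.0135,0.0217,0,0,0,-6,-0.0194,0.033,0,0,0,-9,-0.0247,0.0446,0,0,0,-12,-0.0294,0.0565,0,0,0,-15]'

```text
clock: 17.9
tcp_pos: [0.5535, 0.3059, 0.3494]
tcp_rot: [0.648, -0.188, 0.681, -0.285]
force: [5.2, -5.1, -13.5]
width: 0.0111
```

Call:
send_rows --motion '[-0.0071,0.0107,0,0,0,-3,-0.0135,0.0217,0,0,0,-6,-0.0194,0.033,0,0,0,-9,-0.0247,0.0446,0,0,0,-12,-0.0294,0.0565,0,0,0,-15]'

```text
clock: 18.4
tcp_pos: [0.5628, 0.3673, 0.3368]
tcp_rot: [0.605, -0.276, 0.65, -0.368]
force: [4.5, -7.8, -9.3]
width: 0.0109
```

```bash
python3 - <<'E'
from h import *
st()
E
```

```text
t 18.4 grasp [0.5445 0.2396 0.2439] yaw 81.4 x [-0.115 -0.803 -0.584] F [ 4.5 -7.8 -9.3] w 0.0109 q [-0.68  0.84 -0.13  1.27  0.61  1.86  0.53]
```

Call:
send_rows --motion '[-0.005,0.0017,0,0,0,0,-0.01,0.0035,0,0,0,0,-0.0145,0.0053,0,0,0,0,-0.019,0.007,0,0,0,0,-0.0237,0.009,0,0,0,0]'

```text
clock: 18.9
tcp_pos: [0.5663, 0.3898, 0.3447]
tcp_rot: [0.604, -0.276, 0.65, -0.37]
force: [-2.4, -9.5, 3.1]
width: 0.0123
```

```bash
python3 - <<'E'
from h import *
st(); snap('scene','s2')
E
```

```text
t 18.9 grasp [0.5475 0.2618 0.2523] yaw 81.3 x [-0.118 -0.805 -0.581] F [-2.4 -9.5  3.1] w 0.0123 q [-0.71  0.86 -0.13  1.2   0.61  1.9   0.54]
```

View pics/s2.png

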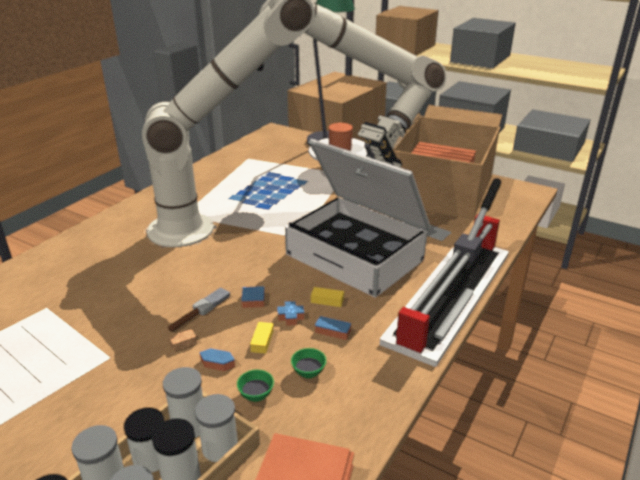

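Call:
send_rows --motion '[-0.0045,0.0024,0,0,0,0,-0.009,0.005,0,0,0,0,-0.0135,0.0075,0,0,0,0,-0.018,0.0103,0,0,0,0,-0.022,0.013,0,0,0,0]'

```text
clock: 19.45
tcp_pos: [0.57, 0.4141, 0.3506]
tcp_rot: [0.604, -0.276, 0.649, -0.372]
force: [-3.1, -11.8, 12.4]
width: 0.0107
```

Call:
send_rows --motion '[-0.0045,0.0028,0,0,0,0,-0.009,0.0056,0,0,0,0,-0.012,0.008,0,0,0,0,-0.012,0.008,0,0,0,0,-0.012,0.008,0,0,0,0]'

```text
clock: 19.95
tcp_pos: [0.572, 0.4293, 0.3522]
tcp_rot: [0.605, -0.275, 0.648, -0.371]
force: [-1.6, -8.4, 12.2]
width: 0.0108
```

```bash
python3 - <<'E'
from h import *
st(); snap('scene','s3')
E
```

```text
t 19.95 grasp [0.5535 0.3011 0.26  ] yaw 80.8 x [-0.116 -0.806 -0.58 ] F [-1.6 -8.4 12.2] w 0.0108 q [-0.75  0.92 -0.11  1.08  0.59  1.97  0.55]
```

View pics/s3.png

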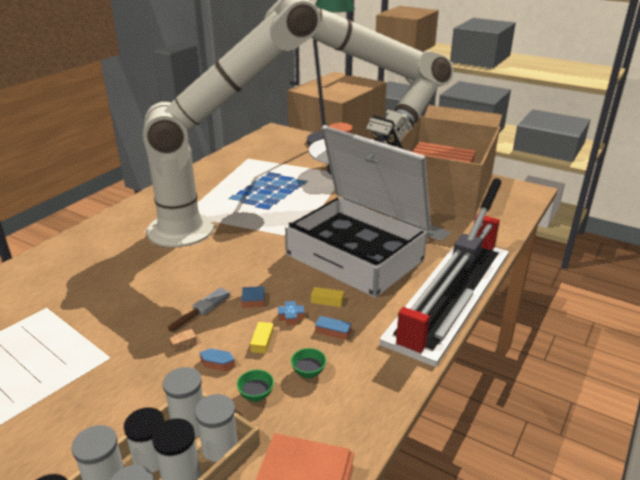

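Call:
send_rows --motion '[0,0,0,0,0,0,0,0,0,0,0,0,0,0,0,0,0,0,0,0,0,0,0,0,0,0,0,0,0,0]' --fingers 0.7

```text
clock: 20.5
tcp_pos: [0.5704, 0.4329, 0.3487]
tcp_rot: [0.606, -0.275, 0.651, -0.366]
force: [1.5, -1.1, 0.1]
width: 0.0273
```

Call:
send_rows --motion '[-0.01,0,0,0,0,0,-0.03,0,0,0,0,0,-0.06,0,0,0,0,0,-0.08,0,0,0,0,0,-0.08,0,0,0,0,0]'

```text
clock: 21.0
tcp_pos: [0.5809, 0.4934, 0.3922]
tcp_rot: [0.604, -0.275, 0.652, -0.367]
force: [1.0, -2.1, -2.4]
width: 0.0277
```

```bash
python3 - <<'E'
from h import *
st(); snap('scene','s4')
E
```

```text
t 21.0 grasp [0.5618 0.3659 0.2991] yaw 81.7 x [-0.12  -0.802 -0.585] F [ 1.  -2.1 -2.4] w 0.0277 q [-1.08  1.06  0.63  0.84  0.15  2.01  0.9 ]
```

View pics/s4.png

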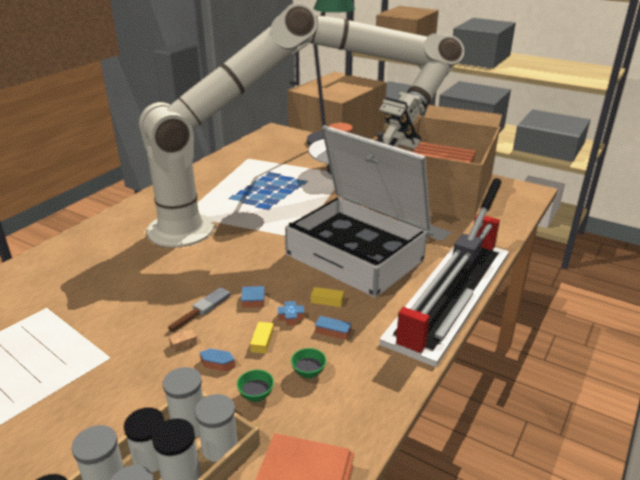

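```bash
python3 - <<'E'
from h import *
delta([.56,.40,.44],Rdown(81)); 
E
```

```text
shift [-0.0393 -0.2216 -0.0045] turn [ 0.48  0.75 54.1 ] | 0.225 54.1
```

Call:
send_rows --motion '[-0.015,-0.03,0,0,0,3,-0.03,-0.06,0,0,0,8,-0.04,-0.09,0,0,0,14,-0.05,-0.12,0,0,0,20,-0.05,-0.15,0,0,0,26]' --fingers 1

```text
clock: 21.55
tcp_pos: [0.5729, 0.4476, 0.5452]
tcp_rot: [0.672, -0.12, 0.697, -0.22]
force: [0.5, -0.8, 0.2]
width: 0.0004
```

```bash
python3 - <<'E'
from h import *
st();delta([.56,.40,.44],Rdown(81)); 
E
```

```text
t 21.55 grasp [0.5621 0.3741 0.4046] yaw 81.7 x [-0.068 -0.462 -0.884] F [ 0.5 -0.8  0.2] w 0.0004 q [-1.05  0.74  0.6   0.96 -0.02  1.85  0.9 ]
shift [-0.0247 -0.0684 -0.0059] turn [ 0.66  0.17 27.86] | 0.073 27.9
```

Call:
send_rows --motion '[-0.02,-0.015,0,0,0,7,-0.025,-0.03,0,0,0,14,-0.025,-0.045,0,0,0,21,-0.025,-0.068,-0.005,0,0,28,-0.025,-0.068,-0.005,0,0,28]'

```text
clock: 22.05
tcp_pos: [0.5618, 0.3948, 0.6019]
tcp_rot: [0.706, 0.055, 0.704, -0.054]
force: [0.0, -0.8, 0.5]
width: 0.0002
```

```bash
python3 - <<'E'
from h import *
OC[:]=[.564,.157]
st();delta(case(0.01,.08,.45),Rdown(81));delta(case(0.0,.08,.335),Rdown(-8.7)); 
E
```

```text
t 22.05 grasp [0.5621 0.395  0.4429] yaw 81.2 x [ 0.002  0.001 -1.   ] F [ 0.  -0.8  0.5] w 0.0002 q [-0.99  0.48  0.55  1.18 -0.24  1.54  0.93]
shift [-0.0076 -0.2248 -0.0415] turn [ 0.23  0.13 -0.09] | 0.229 0.3
shift [ 0.1074 -0.235  -0.0418] turn [ 8.993e+01  3.000e-02 -1.700e-01] | 0.262 89.9
```

Call:
send_rows --motion '[-0.007,-0.045,-0.008,0,0,0,-0.007,-0.09,-0.016,0,0,0,-0.007,-0.135,-0.024,0,0,0,-0.007,-0.18,-0.032,0,0,0,-0.007,-0.225,-0.041,0,0,0]'

```text
clock: 22.55
tcp_pos: [0.4872, 0.1832, 0.6053]
tcp_rot: [0.705, 0.049, 0.706, -0.054]
force: [0.9, 0.2, 0.4]
width: 0.0006
```

Call:
send_rows --motion '[0,0,0,8.4,0,0,0,0,0,16.8,0,0,0,0,0,25.2,0,0,0,0,0,33.6,0,0,0,0,0,42,0,0]'

```text
clock: 23.05
tcp_pos: [0.4879, 0.1849, 0.6055]
tcp_rot: [0.64, 0.3, 0.638, -0.305]
force: [0.5, 0.9, 0.1]
width: 0.0004
```

Call:
send_rows --motion '[0,0,0,8.5,0,0,0,0,0,17,0,0,0,0,0,25.5,0,0,0,0,0,34,0,0,0,0,0,42,0,0]'

```text
clock: 23.55
tcp_pos: [0.4879, 0.185, 0.6054]
tcp_rot: [-0.49, -0.509, -0.487, 0.514]
force: [-0.0, -0.2, -0.5]
width: 0.0005
```

```bash
python3 - <<'E'
from h import *
OC[:]=[.564,.157]
st();delta(case(0.01,.08,.335),Rdown(-8.7)); snap('wrist','w5');snap('top','t5')
E
```

```text
t 23.55 grasp [0.4877 0.1838 0.4464] yaw -2.7 x [-0.002 -0.008 -1.   ] F [-0.  -0.2 -0.5] w 0.0005 q [-1.07  0.12  0.74  1.61 -0.08  1.45 -0.38]
shift [ 0.1115 -0.0011  0.0052] turn [6.02 0.44 0.05] | 0.112 6.0
```

View pics/w5.png

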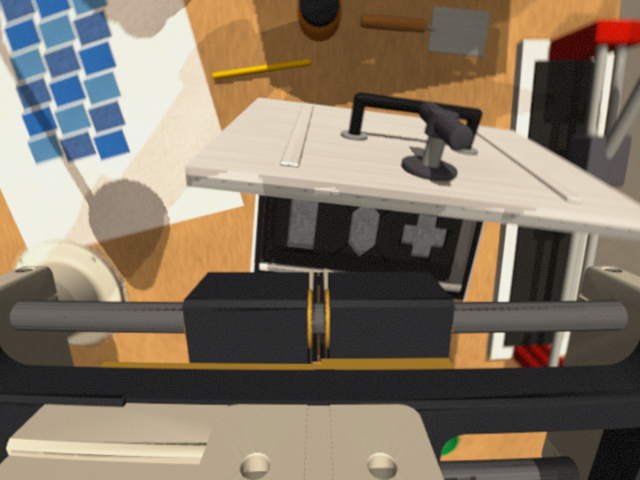

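View pics/t5.png

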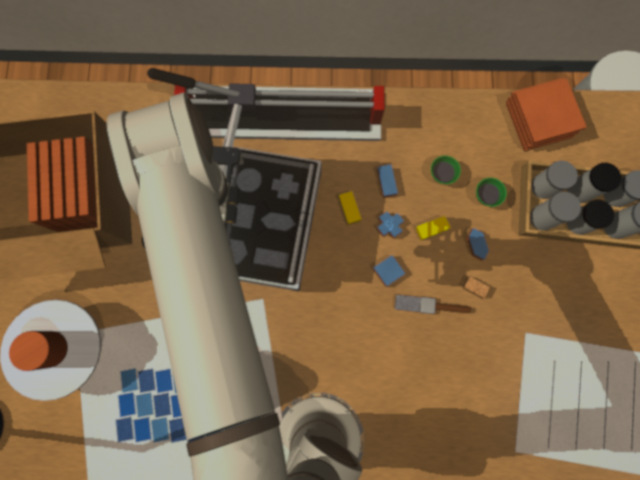

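Call:
send_rows --motion '[0.03,0,0.005,6,0,0,0.06,0,0.005,6,0,0,0.09,0,0.005,6,0,0,0.111,0,0.005,6,0,0,0.111,0,0.005,6,0,0]'

```text
clock: 24.15
tcp_pos: [0.4866, 0.1786, 0.4915]
tcp_rot: [-0.464, -0.531, -0.462, 0.538]
force: [0.6, 0.4, 0.2]
width: 0.0002
```

```bash
python3 - <<'E'
from h import *
OC[:]=[.564,.157]
st();delta(case(0.13,.08,.335),Rdown(-8.7));delta(case(0.19,.08,.335),Rdown(-8.7))
E
```

```text
t 24.15 grasp [0.4856 0.1773 0.3325] yaw -8.2 x [-0.006 -0.008 -1.   ] F [0.6 0.4 0.2] w 0.0002 q [-1.05  0.19  0.74  1.8  -0.13  1.22 -0.41]
shift [-0.0036  0.0008 -0.1203] turn [0.5  0.51 0.29] | 0.12 0.8
shift [-0.0041  0.0013 -0.1803] turn [0.5  0.51 0.29] | 0.18 0.8
```

Call:
send_rows --motion '[-0.003,0,-0.024,0,0,0,-0.003,0,-0.048,0,0,0,-0.003,0,-0.072,0,0,0,-0.003,0,-0.096,0,0,0,-0.003,0,-0.12,0,0,0]'

```text
clock: 24.65
tcp_pos: [0.5062, 0.2974, 0.4983]
tcp_rot: [-0.463, -0.534, -0.461, 0.536]
force: [2.2, -5.1, -0.2]
width: 0.0003
```

Call:
send_rows --motion '[0,0,-0.014,0,0,0,0,0,-0.028,0,0,0,0,0,-0.042,0,0,0,0,0,-0.056,0,0,0,0,0,-0.07,0,0,0]'

```text
clock: 25.15
tcp_pos: [0.5158, 0.3627, 0.4962]
tcp_rot: [-0.463, -0.532, -0.459, 0.541]
force: [-13.8, -33.9, 15.8]
width: 0.0002
```

```bash
python3 - <<'E'
from h import *
st();snap('scene','s6')
E
```

```text
t 25.15 grasp [0.515  0.3607 0.3372] yaw -8.6 x [-0.005 -0.013 -1.   ] F [-13.8 -33.9  15.8] w 0.0002 q [-1.13  0.42  0.66  1.52 -0.26  1.3  -0.59]
```

View pics/s6.png

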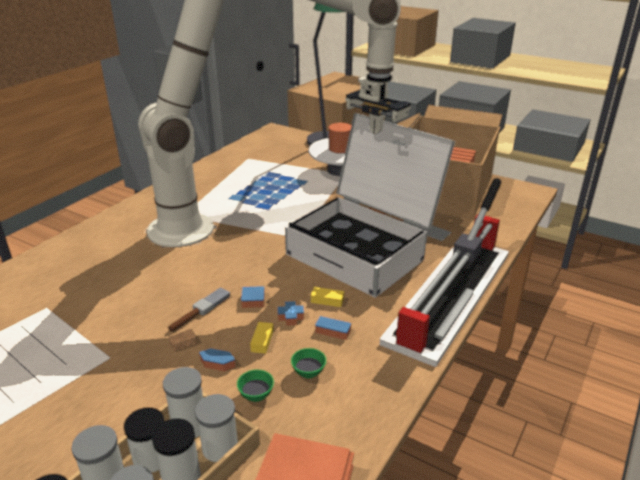

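Call:
send_rows --motion '[0,0,0.03,0,0,0,0,0,0.07,0,0,0,0,0,0.11,0,0,0,0,0,0.16,0,0,0,0,0,0.2,0,0,0]' --fingers 0

```text
clock: 25.7
tcp_pos: [0.4862, 0.1665, 0.4983]
tcp_rot: [0.462, 0.536, 0.461, -0.536]
force: [0.3, 0.1, 0.5]
width: 0.0355
```

```bash
python3 - <<'E'
from h import *
OC[:]=[.564,.157]
st();snap('wrist','w6');snap('top','t6')
delta(case(0.0,.0,.34),Rdown(-8.7))
E
```

```text
t 25.7 grasp [0.4864 0.1665 0.3393] yaw -8.5 x [ 0.001 -0.    -1.   ] F [0.3 0.1 0.5] w 0.0355 q [-1.05  0.17  0.76  1.8  -0.12  1.22 -0.41]
shift [ 0.      0.0772 -0.0069] turn [-0.29  0.   -0.06] | 0.078 0.3
```

View pics/w6.png

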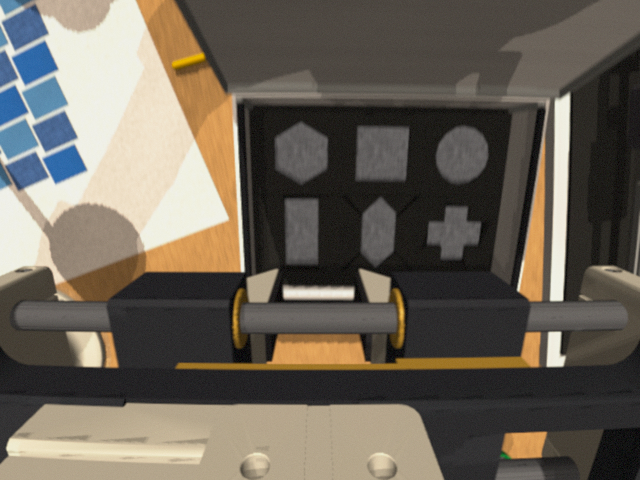

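View pics/t6.png

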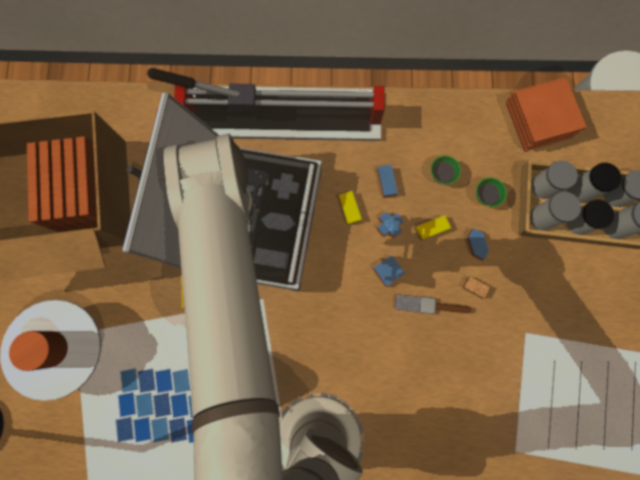

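```bash
python3 - <<'E'
from h import *
im,p=load('w6')
cv2.imwrite('pics/c6.png',cv2.resize(im[90:275,230:560],None,fx=2.4,fy=2.4,interpolation=cv2.INTER_CUBIC))
OC[:]=[.564,.157]
for f in ['w6','t6']:
    im,p=load(f)
    for n,x,y in [('obl',-.039,.1),('pick',-.039,0),('cross',-.039,-.1),('sq',.061,0),('hex',.061,.1),('rnd',.061,-.1)]:
        print(f,n,w2px(p,case(x,y,.05)).round(1))
E
```

```text
w6 obl [[299.9 230.3]]
w6 pick [[377.  230.5]]
w6 cross [[453.2 230.8]]
w6 sq [[380.7 151.3]]
w6 hex [[299.1 150.9]]
w6 rnd [[461.2 152.1]]
t6 obl [[271.5 257.7]]
t6 pick [[278.5 221.2]]
t6 cross [[285.3 185.6]]
t6 sq [[241.8 215. ]]
t6 hex [[234.2 251.4]]
t6 rnd [[249.1 179.6]]
```

View pics/c6.png

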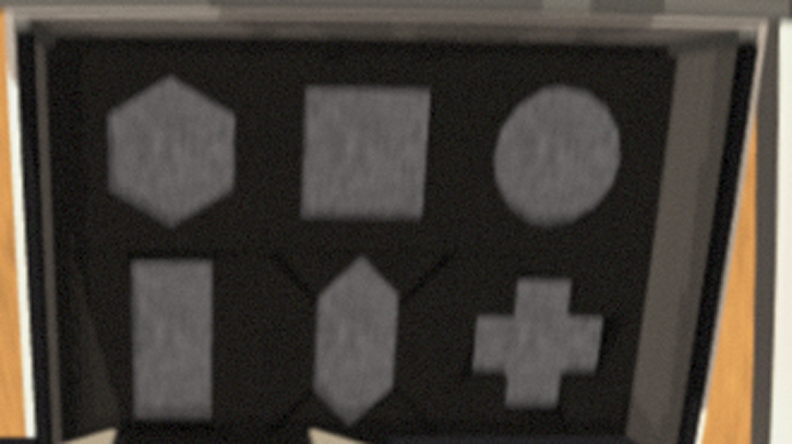

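```bash
python3 - <<'E'
from h import *
from scipy.optimize import least_squares
import h
im,p=load('w6')
L=[(-.039,.1),(-.039,0),(-.039,-.1),(.061,0),(.061,.1),(.061,-.1)]
O=np.array([(301.5,231.6),(378.1,231.9),(454,233),(382.3,153.6),(301.5,152.8),(462,155)])
for z in [.045,.055]:
    def f(v):
        a=np.radians(v[2]);P=[[v[0]+x*np.cos(a)-y*np.sin(a),v[1]+x*np.sin(a)+y*np.cos(a),z] for x,y in L]
        return (w2px(p,P)-O).ravel()
    r=least_squares(f,[.564,.157,81.3],x_scale=[.01,.01,1]);print(z,r.x,r.fun.round(1))
E
```

```text
0.045 [ 0.5662397   0.15351456 80.9985554 ] [ 0.5 -0.3  0.   0.  -0.7 -0.4  0.   0.2  0.3  0.2 -0.3  0.1]
0.055 [ 0.56462491  0.15489854 80.97311292] [-1.2  0.7  0.   1.1  1.   0.7  0.1 -0.6 -1.6 -0.7  1.7 -0.6]
```

```bash
cat >> h.py <<'E'
OC[:]=[.564,.157]
def hover(g,yaw,back=.09,z=.24):
    "pose such that tile g is in camera view: shift along tool z by back"
    Rt=Rdown(yaw); return delta(np.array([g[0],g[1],z])+Rt.apply([0,0,back]),Rt)
E
python3 - <<'E'
from h import *
hover([.685,-.176],-8.7+21,.09,.26)
E
```

```text
shift [0.0803 0.2813 0.3869] turn [-2.129e+01  1.000e-02 -6.000e-02] | 0.485 21.3
```

Call:
send_rows --motion '[0.008,0.028,0.039,0,0,0,0.016,0.056,0.078,0,0,0,0.024,0.084,0.117,0,0,0,0.032,0.112,0.156,0,0,0,0.04,0.141,0.193,0,0,0]'

```text
clock: 26.3
tcp_pos: [0.599, -0.0441, 0.4582]
tcp_rot: [0.463, 0.536, 0.461, -0.535]
force: [0.1, 0.7, -0.5]
width: 0.084
```

Call:
send_rows --motion '[0.008,0.028,0.039,0,0,0,0.016,0.056,0.078,0,0,0,0.024,0.084,0.117,0,0,0,0.032,0.112,0.156,0,0,0,0.04,0.141,0.193,0,0,0]'

```text
clock: 26.8
tcp_pos: [0.7103, -0.2562, 0.4179]
tcp_rot: [0.463, 0.535, 0.461, -0.535]
force: [1.3, -0.1, 0.4]
width: 0.0917
```

Call:
send_rows --motion '[0,0,0,-8,0,0,0,0,0,-16,0,0,0,0,0,-21.3,0,0,0,0,0,-21.3,0,0,0,0,0,-21.3,0,0]'

```text
clock: 27.3
tcp_pos: [0.7089, -0.255, 0.4185]
tcp_rot: [0.553, 0.441, 0.552, -0.442]
force: [0.2, 0.0, -0.4]
width: 0.0922
```

```bash
python3 - <<'E'
from h import *
st();snap('wrist','w7')
E
```

```text
t 27.3 grasp [ 0.709  -0.2553  0.2595] yaw 12.7 x [ 0.001 -0.002 -1.   ] F [ 0.2  0.  -0.4] w 0.0922 q [-0.06  0.73  0.66  1.26 -0.43  1.3   0.81]
```

View pics/w7.png

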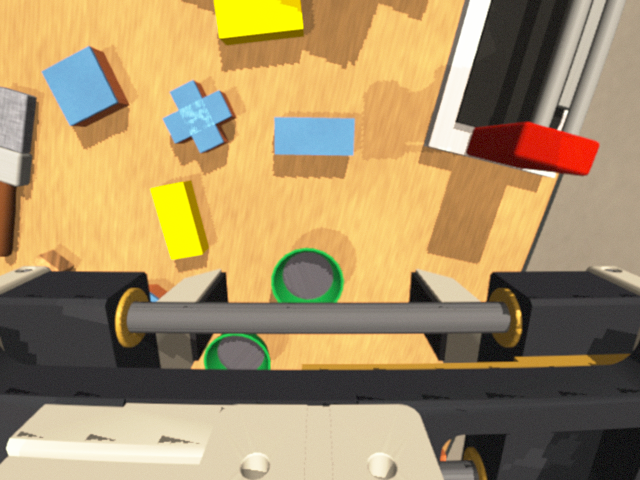

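```bash
python3 - <<'E'
from h import *
im,p=load('w7')
cv2.imwrite('pics/c7.png',cv2.resize(im[35:170,35:365],None,fx=2.4,fy=2.4,interpolation=cv2.INTER_CUBIC))
E
```

```text
(no output)
```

View pics/c7.png

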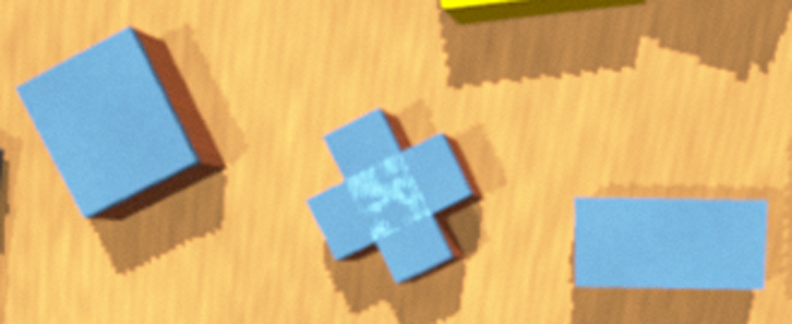

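```bash
cat >> h.py <<'E'
def crop2w(p,pts,x0,y0,s,z=.026):
    return np.array([px2w(p,x0+(u+.5)/s-.5,y0+(v+.5)/s-.5,z)[:2] for u,v in pts])
def edges(q):
    d=np.roll(q,-1,0)-q
    return np.degrees(np.arctan2(d[:,1],d[:,0])).round(1),np.linalg.norm(d,axis=1).round(4)
E
python3 - <<'E'
from h import *
im,p=load('w7')
for n,q in [('sq',[(17,88),(130,27),(198,160),(88,217)]),('obl',[(574,198),(768,200),(764,289),(574,287)]),
 ('cross ends',[(353,122),(460,163),(429,270),(322,231)])]:
    w=crop2w(p,q,35,35,2.4); print(n,w.mean(0).round(4),*edges(w)); 
    if n[0]=='c': print(edges(w[[0,2]]),edges(w[[1,3]]))
w=crop2w(p,[(353,122),(460,163),(429,270),(322,231)],35,35,2.4)
E
```

```text
sq [ 0.4383 -0.1821] [  35.   -54.2 -144.4  126.3] [0.0593 0.0591 0.0587 0.0598]
obl [ 0.6883 -0.1799] [  12.2  -78.5 -167.9  101. ] [0.0841 0.0378 0.0844 0.0378]
cross ends [ 0.5653 -0.1869] [ -8.1 -97.6 172.5  81. ] [0.0483 0.0478 0.0495 0.0483]
(array([-52.6, 127.4]), array([0.0683, 0.0683])) (array([-143.6,   36.4]), array([0.0688, 0.0688]))
```

Call:
send_rows --motion '[0,0,0,8.5,0,0,0,0,0,17,0,0,0,0,0,25.5,0,0,0,0,0,34,0,0,0,0,0,42.5,0,0]'

```text
clock: 27.85
tcp_pos: [0.7083, -0.2554, 0.4186]
tcp_rot: [-0.354, -0.612, -0.352, 0.613]
force: [0.6, 0.3, -0.2]
width: 0.0916
```

Call:
send_rows --motion '[0,0,0,8.5,0,0,0,0,0,17,0,0,0,0,0,25.5,0,0,0,0,0,34,0,0,0,0,0,42.5,0,0]'

```text
clock: 28.35
tcp_pos: [0.7084, -0.2553, 0.4186]
tcp_rot: [-0.108, -0.699, -0.106, 0.699]
force: [-0.1, -0.3, -0.5]
width: 0.0916
```

```bash
python3 - <<'E'
from h import *
st();delta([.6855,-.1765,.018],Rdown(-78))
E
```

```text
t 28.35 grasp [ 0.7084 -0.2557  0.2596] yaw -72.6 x [ 0.    -0.003 -1.   ] F [-0.1 -0.3 -0.5] w 0.0916 q [-0.2   0.83  0.97  1.26 -0.67  1.38 -0.54]
shift [ 0.2414 -0.0826 -0.0019] turn [ 5.39  0.04 -0.15] | 0.255 5.4
```

Call:
send_rows --motion '[0.03,-0.04,-0.001,5.4,0,0,0.05,-0.0826,-0.002,5.4,0,0,0.09,-0.0826,-0.002,5.4,0,0,0.13,-0.0826,-0.002,5.4,0,0,0.17,-0.0826,-0.002,5.4,0,0]'

```text
clock: 28.85
tcp_pos: [0.6851, -0.1754, 0.2473]
tcp_rot: [0.077, 0.703, 0.075, -0.703]
force: [0.3, -0.4, 0.4]
width: 0.0915
```

```bash
python3 - <<'E'
from h import *
st();delta([.6855,-.1765,.031],Rdown(-78)); snap('wrist','w8')
E
```

```text
t 28.85 grasp [ 0.6852 -0.1759  0.0883] yaw -77.6 x [ 0.001 -0.003 -1.   ] F [ 0.3 -0.4  0.4] w 0.0915 q [-0.34  0.93  0.9   1.53 -0.79  1.07 -0.59]
shift [ 0.0573  0.001  -0.0002] turn [ 0.41 -0.02 -0.16] | 0.057 0.4
```

View pics/w8.png

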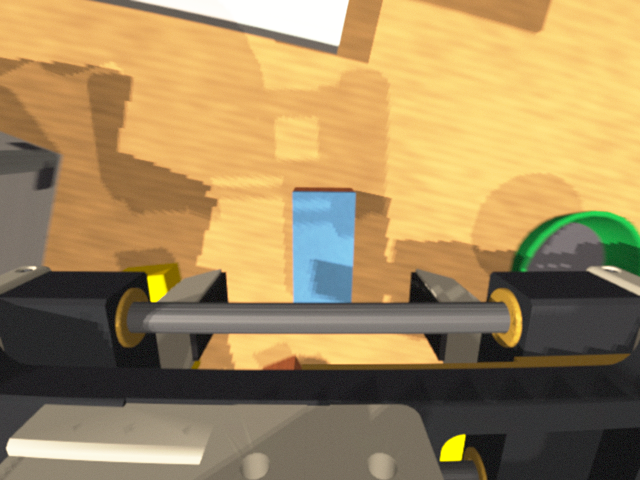

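Call:
send_rows --motion '[0.015,0,0,0.4,0,0,0.03,0,0,0.4,0,0,0.045,0,0,0.4,0,0,0.057,0,0,0.4,0,0,0.057,0,0,0.4,0,0]' --fingers 1 --newtons 30

```text
clock: 29.4
tcp_pos: [0.6838, -0.1774, 0.1896]
tcp_rot: [-0.074, -0.702, -0.073, 0.704]
force: [-0.6, -0.2, 0.8]
width: 0.0565
```

Call:
send_rows --motion '[0,0,0,0,0,0,0,0,0,0,0,0,0,0,0,0,0,0,0,0,0,0,0,0,0,0,0,0,0,0]'

```text
clock: 29.9
tcp_pos: [0.6846, -0.1779, 0.1921]
tcp_rot: [0.075, 0.703, 0.072, -0.703]
force: [0.6, -0.2, 3.6]
width: 0.0374
```

```bash
python3 - <<'E'
from h import *
st(); snap('wrist','w9')
E
```

```text
t 29.9 grasp [ 0.6847 -0.1785  0.0331] yaw -78.0 x [ 0.001 -0.004 -1.   ] F [ 0.6 -0.2  3.6] w 0.0374 q [-0.31  0.99  0.85  1.54 -0.84  1.   -0.57]
```

View pics/w9.png

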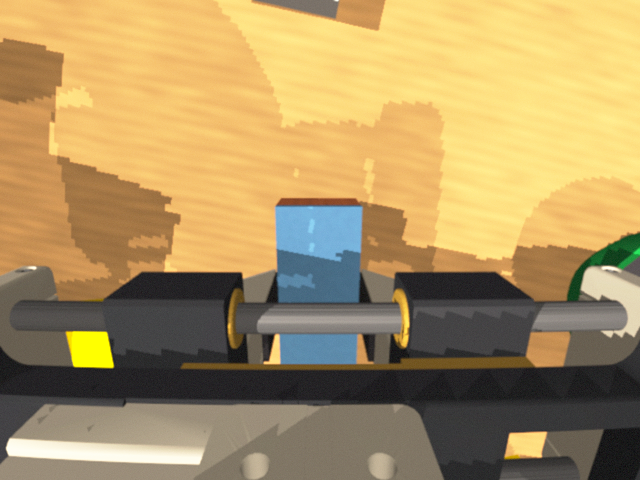

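```bash
cat >> h.py <<'E'
def tool(P):
    "world -> tool frame minus grasp point"
    s=manip.get_state(); return rot(s['tcp_rot']).inv().apply(np.array(P)-s['tcp_pos'])-[.159,0,0]
E
python3 - <<'E'
from h import *
im,p=load('w9')
for u,v in [(277,206),(361,205)]:
    P=px2w(p,u,v,.026); print(P,tool(P))
E
```

```text
[ 0.725593 -0.153309  0.026   ] [ 0.00709031 -0.01622328 -0.04518816]
[ 0.73355757 -0.18877757  0.026     ] [ 0.00722297  0.02012571 -0.04562193]
```

Call:
send_rows --motion '[-0.03,0,0,0,0,0,-0.07,0,0,0,0,0,-0.11,0,0,0,0,0,-0.15,0,0,0,0,0,-0.18,0,0,0,0,0]' --newtons 45

```text
clock: 30.45
tcp_pos: [0.6843, -0.177, 0.3733]
tcp_rot: [-0.075, -0.703, -0.073, 0.703]
force: [0.6, 0.3, -1.8]
width: 0.0374
```

Call:
send_rows --motion '[0,0,0,-8.4,0,0,0,0,0,-16.8,0,0,0,0,0,-25.2,0,0,0,0,0,-33.6,0,0,0,0,0,-42,0,0]'

```text
clock: 30.95
tcp_pos: [0.6841, -0.1766, 0.3703]
tcp_rot: [-0.323, -0.628, -0.323, 0.63]
force: [0.9, -0.3, -1.5]
width: 0.0375
```

Call:
send_rows --motion '[0,0,0,-7,0,0,0,0,0,-14,0,0,0,0,0,-21,0,0,0,0,0,-27.3,0,0,0,0,0,-27.3,0,0]'

```text
clock: 31.45
tcp_pos: [0.684, -0.1769, 0.3705]
tcp_rot: [-0.461, -0.535, -0.461, 0.537]
force: [0.0, 0.5, -2.2]
width: 0.0375
```

```bash
python3 - <<'E'
from h import *
st(); delta(case(-.0415,.1,.21),Rdown(-8.7))
E
```

```text
t 31.45 grasp [ 0.6836 -0.1772  0.2115] yaw -8.7 x [-0.002 -0.002 -1.   ] F [ 0.   0.5 -2.2] w 0.0375 q [-0.24  0.7   0.73  1.45 -0.48  1.18  0.41]
shift [ 0.0014 -0.269  -0.2705] turn [0.02 0.13 0.11] | 0.381 0.2
```

Call:
send_rows --motion '[0,-0.027,-0.027,0,0,0,0,-0.054,-0.054,0,0,0,0,-0.081,-0.081,0,0,0,0,-0.108,-0.108,0,0,0,0,-0.134,-0.135,0,0,0]'

```text
clock: 31.95
tcp_pos: [0.5711, -0.0221, 0.3703]
tcp_rot: [-0.46, -0.536, -0.459, 0.539]
force: [0.1, 0.2, -1.5]
width: 0.0376
```

Call:
send_rows --motion '[0,-0.027,-0.027,0,0,0,0,-0.054,-0.054,0,0,0,0,-0.081,-0.081,0,0,0,0,-0.108,-0.108,0,0,0,0,-0.134,-0.135,0,0,0]'

```text
clock: 32.45
tcp_pos: [0.459, 0.1315, 0.3702]
tcp_rot: [-0.46, -0.536, -0.459, 0.539]
force: [0.5, 0.4, -2.0]
width: 0.0375
```

Call:
send_rows --motion '[0.03,0,0,0,0,0,0.05,0,0,0,0,0,0.07,0,0,0,0,0,0.08,0,0,0,0,0,0.08,0,0,0,0,0]'

```text
clock: 32.95
tcp_pos: [0.4597, 0.1299, 0.2893]
tcp_rot: [-0.46, -0.535, -0.46, 0.539]
force: [-0.5, -0.6, -1.7]
width: 0.0374
```

```bash
python3 - <<'E'
from h import *
st(); delta(case(-.0415,.1,.078),Rdown(-8.7)); snap('wrist','w10')
E
```

```text
t 32.95 grasp [0.4591 0.1292 0.1303] yaw -8.9 x [-0.004 -0.005 -1.   ] F [-0.5 -0.6 -1.7] w 0.0374 q [-0.95  0.41  0.74  2.1  -0.39  0.77 -0.11]
shift [ 0.0523 -0.0008 -0.0013] turn [-0.15  0.29  0.17] | 0.052 0.4
```

View pics/w10.png

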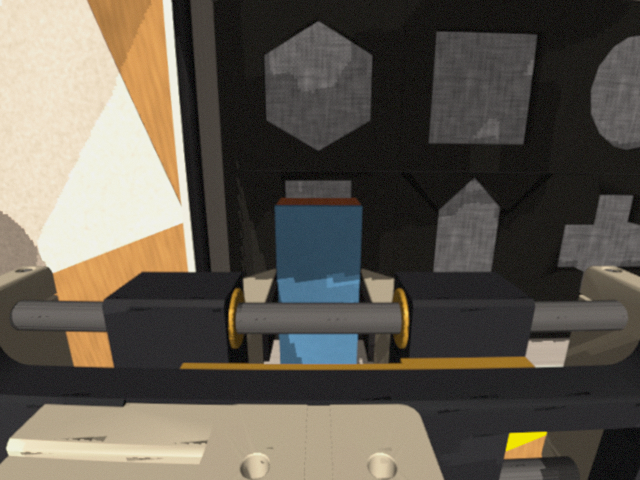

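```bash
python3 - <<'E'
from h import *
im,p=load('w10')
a=np.radians(YAW);
def tocase(P): d=P[:2]-OC; return np.array([d[0]*np.cos(a)+d[1]*np.sin(a),-d[0]*np.sin(a)+d[1]*np.cos(a)])
for z in [.045,.055]: print(z,[tocase(px2w(p,u,v,z)).round(4) for u,v in [(285.5,181),(351.5,181)]])
s=manip.get_state();zt=.1303-.033+.026
print([tocase(px2w(p,u,v,zt)).round(4) for u,v in [(276,205),(361,205)]], tocase(s['tcp_pos']+rot(s['tcp_rot']).apply([.159,0,0])))
# hexagon, square centres
print([tocase(px2w(p,u,v,.045)).round(4) for u,v in [(318.5,86),(483,88)]])
E
```

```text
0.045 [array([0.0028, 0.1196]), array([0.0027, 0.0765])]
0.055 [array([0.0038, 0.1186]), array([0.0037, 0.0775])]
[array([0.0004, 0.1163]), array([0.0004, 0.0796])] [-0.04307313  0.09865108]
[array([0.0607, 0.0979]), array([ 0.0602, -0.0039])]
```

Call:
send_rows --motion '[0.012,0,-0.0013,0,0.3,0,0.024,0,-0.0013,0,0.3,0,0.034,0,-0.0013,0,0.3,0,0.042,0,-0.0013,0,0.3,0,0.049,0,-0.0013,0,0.3,0]'

```text
clock: 33.5
tcp_pos: [0.4604, 0.1312, 0.2405]
tcp_rot: [0.46, 0.537, 0.461, -0.536]
force: [0.0, -0.6, -1.7]
width: 0.0373
```

```bash
python3 - <<'E'
from h import *
st(); snap('wrist','w11')
E
```

```text
t 33.5 grasp [0.4603 0.1315 0.0815] yaw -8.7 x [-0.001  0.002 -1.   ] F [ 0.  -0.6 -1.7] w 0.0373 q [-0.88  0.5   0.66  2.12 -0.49  0.68 -0.03]
```

View pics/w11.png

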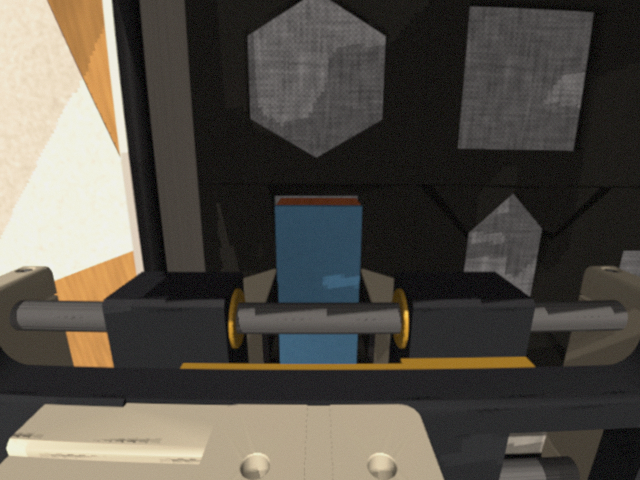

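Call:
send_rows --motion '[0.002,0,0,0,0,0,0.004,0,0,0,0,0,0.004,0,0,0,0,0,0.004,0,0,0,0,0,0.004,0,0,0,0,0]'

```text
clock: 34.05
tcp_pos: [0.4607, 0.1314, 0.2377]
tcp_rot: [0.46, 0.537, 0.461, -0.536]
force: [0.4, -0.2, -2.3]
width: 0.0373
```

```bash
python3 - <<'E'
from h import *
st()
E
```

```text
t 34.05 grasp [0.4607 0.1318 0.0787] yaw -8.7 x [ 0.     0.002 -1.   ] F [ 0.4 -0.2 -2.3] w 0.0373 q [-0.87  0.5   0.66  2.12 -0.5   0.67 -0.03]
```

Call:
send_rows --motion '[0,0,0,0,0,0,0,0,0,0,0,0,0,0,0,0,0,0,0,0,0,0,0,0,0,0,0,0,0,0]' --fingers 0.35

```text
clock: 34.55
tcp_pos: [0.4606, 0.1314, 0.2375]
tcp_rot: [0.46, 0.537, 0.461, -0.536]
force: [0.2, -0.4, 0.2]
width: 0.0595
```

Call:
send_rows --motion '[-0.02,0,0,0,0,0,-0.05,0,0,0,0,0,-0.09,0,0,0,0,0,-0.13,0,0,0,0,0,-0.15,0,0,0,0,0]'

```text
clock: 35.05
tcp_pos: [0.4615, 0.1307, 0.3904]
tcp_rot: [0.46, 0.539, 0.461, -0.535]
force: [0.7, 0.3, 0.3]
width: 0.0597
```

```bash
python3 - <<'E'
from h import *
st(); snap('wrist','w12'); hover([.5628,-.1835],-8.7+0,.0,.2)
E
```

```text
t 35.05 grasp [0.462  0.1314 0.2314] yaw -8.8 x [ 0.003  0.004 -1.   ] F [0.7 0.3 0.3] w 0.0597 q [-1.08  0.24  0.86  2.02 -0.22  0.97 -0.26]
shift [0.0319 0.1471 0.2955] turn [-0.08 -0.4  -0.27] | 0.332 0.5
```

View pics/w12.png

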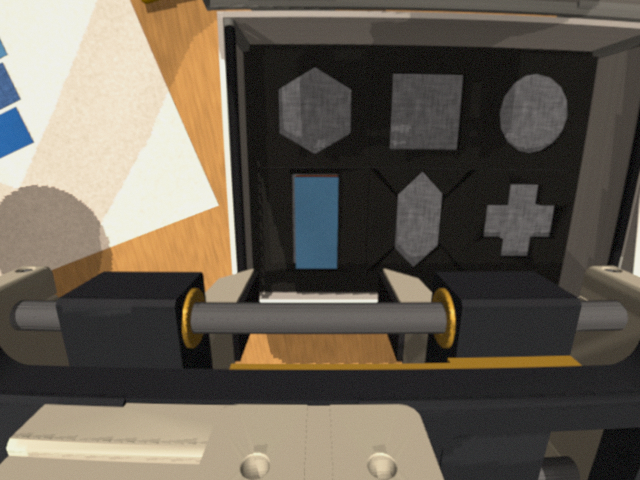

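```bash
python3 - <<'E'
from h import *
hover([.5628,-.1835],37,.085,.2)
E
```

```text
shift [0.0318 0.208  0.3548] turn [-45.78  -0.27  -0.41] | 0.413 45.8
```

Call:
send_rows --motion '[0,0.021,0.036,0,0,0,0,0.042,0.072,0,0,0,0.005,0.063,0.108,0,0,0,0.01,0.084,0.144,0,0,0,0.015,0.105,0.178,0,0,0]' --fingers 0

```text
clock: 35.6
tcp_pos: [0.5376, -0.0624, 0.3714]
tcp_rot: [0.46, 0.537, 0.461, -0.536]
force: [1.0, 0.4, 1.2]
width: 0.0909
```

Call:
send_rows --motion '[0,0.021,0.036,0,0,0,0,0.042,0.072,0,0,0,0.005,0.063,0.108,0,0,0,0.01,0.084,0.144,0,0,0,0.015,0.104,0.177,0,0,0]'

```text
clock: 36.1
tcp_pos: [0.6135, -0.2534, 0.3555]
tcp_rot: [0.46, 0.537, 0.461, -0.536]
force: [-0.0, 0.3, -0.6]
width: 0.0916
```

Call:
send_rows --motion '[0,0,0,-8.4,0,0,0,0,0,-16.8,0,0,0,0,0,-25.2,0,0,0,0,0,-33.6,0,0,0,0,0,-42,0,0]'

```text
clock: 36.6
tcp_pos: [0.6131, -0.2515, 0.3556]
tcp_rot: [0.622, 0.335, 0.624, -0.333]
force: [-0.1, 0.4, -0.3]
width: 0.0918
```

```bash
python3 - <<'E'
from h import *
st(); im,p=snap('wrist','w13'); cv2.imwrite('pics/c13.png',cv2.resize(im[...,::-1][80:260,150:400],None,fx=3,fy=3,interpolation=cv2.INTER_CUBIC))
E
```

```text
t 36.6 grasp [ 0.6129 -0.2511  0.1966] yaw 33.6 x [-0.001  0.003 -1.   ] F [-0.1  0.4 -0.3] w 0.0918 q [-0.07  0.6   0.61  1.59 -0.38  1.07  1.23]
```

View pics/w13.png

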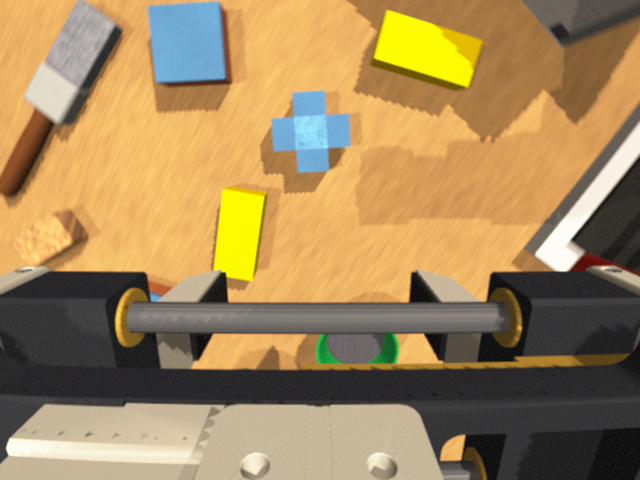

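View pics/c13.png

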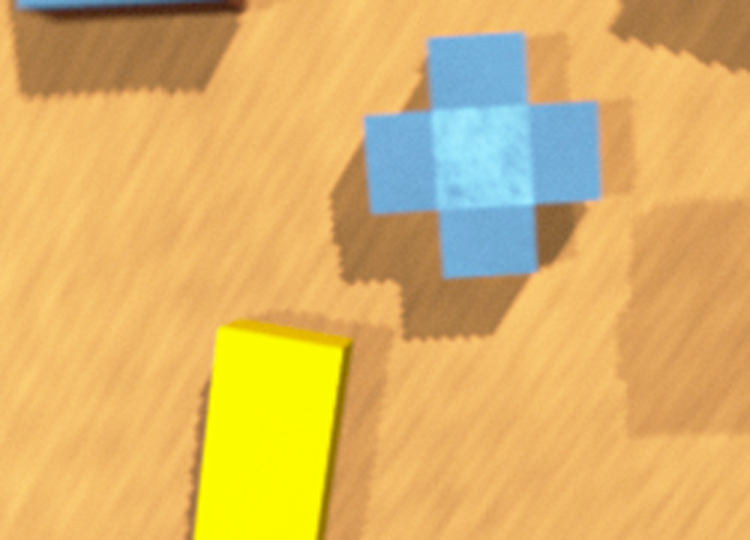

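```bash
python3 - <<'E'
from h import *
im,p=load('w13')
w=crop2w(p,[(477,35),(599,151),(490,276),(367,164)],150,80,3); print(w.mean(0),edges(w[[0,2]]),edges(w[[3,1]]))
c=w.mean(0)+[-.0015,.0028]; print(c); delta([*c,.031],Rdown(37.5))
E
```

```text
[ 0.56319203 -0.18745542] (array([-53.4, 126.6]), array([0.0678, 0.0678])) (array([  36.7, -143.3]), array([0.0677, 0.0677]))
[ 0.56169203 -0.18465542]
shift [ 0.1661 -0.0051 -0.0838] turn [-3.49 -0.15 -0.03] | 0.186 3.5
```

Call:
send_rows --motion '[0.03,-0.005,-0.045,-2.9,0,0,0.06,-0.005,-0.084,-2.9,0,0,0.095,-0.005,-0.084,-2.9,0,0,0.11,-0.005,-0.084,-2.9,0,0,0.11,-0.005,-0.084,-2.9,0,0]'

```text
clock: 37.15
tcp_pos: [0.5622, -0.1839, 0.2446]
tcp_rot: [0.629, 0.321, 0.632, -0.321]
force: [-1.0, -0.1, 0.0]
width: 0.0918
```

```bash
python3 - <<'E'
from h import *
st();delta([0.5617,-.1847,.031],Rdown(36.7)); snap('wrist','w14')
E
```

```text
t 37.15 grasp [ 0.5616 -0.1835  0.0856] yaw 36.1 x [-0.004  0.002 -1.   ] F [-1.  -0.1  0. ] w 0.0918 q [-0.13  0.63  0.54  1.84 -0.43  0.8   1.26]
shift [ 0.0546 -0.0008  0.0006] turn [-0.63 -0.25  0.12] | 0.055 0.7
```

View pics/w14.png

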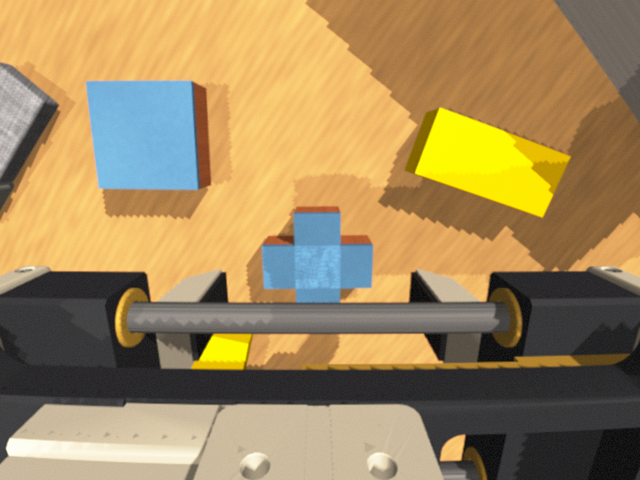

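Call:
send_rows --motion '[0.015,0,0,-0.6,0,0,0.03,0,0,-0.6,0,0,0.045,0,0,-0.6,0,0,0.054,0,0,-0.6,0,0,0.054,0,0,-0.6,0,0]'

```text
clock: 37.7
tcp_pos: [0.5621, -0.1835, 0.1908]
tcp_rot: [0.631, 0.317, 0.634, -0.316]
force: [-0.8, 0.4, 0.0]
width: 0.0918
```

Call:
send_rows --motion '[0,0,0,0,0,0,0,0,0,0,0,0,0,0,0,0,0,0,0,0,0,0,0,0,0,0,0,0,0,0]' --fingers 1 --newtons 30

```text
clock: 38.2
tcp_pos: [0.5632, -0.1839, 0.1933]
tcp_rot: [0.632, 0.317, 0.632, -0.316]
force: [-1.1, -0.2, 3.4]
width: 0.0678
```

```bash
python3 - <<'E'
from h import *
st(); snap('wrist','w15')
E
```

```text
t 38.2 grasp [ 0.5633 -0.1836  0.0343] yaw 36.8 x [ 0.001  0.002 -1.   ] F [-1.1 -0.2  3.4] w 0.0678 q [-0.1   0.7   0.49  1.85 -0.49  0.71  1.31]
```

View pics/w15.png

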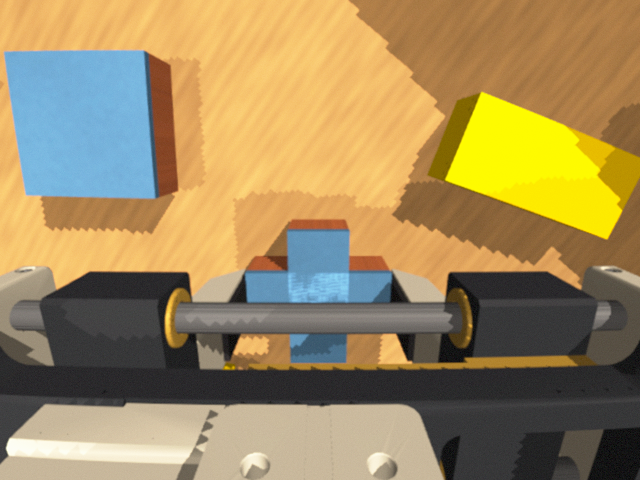

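```bash
python3 - <<'E'
from h import *
im,p=load('w15')
for u,v in [(288,231),(349,231),(319,362)]:
    P=px2w(p,u,v,.026); print(P,tool(P))
E
```

```text
[ 0.53385803 -0.16649165  0.026     ] [ 0.00833177 -0.01335918 -0.03127544]
[ 0.55559108 -0.1502562   0.026     ] [ 0.00837574  0.01376854 -0.03127095]
[ 0.58519366 -0.21203591  0.026     ] [0.00827732 0.00049931 0.03593741]
```

Call:
send_rows --motion '[-0.03,0,0,0,0,0,-0.07,0,0,0,0,0,-0.11,0,0,0,0,0,-0.15,0,0,0,0,0,-0.18,0,0,0,0,0]' --newtons 45

```text
clock: 38.75
tcp_pos: [0.5631, -0.1841, 0.3752]
tcp_rot: [0.632, 0.318, 0.632, -0.316]
force: [0.0, -0.5, -0.9]
width: 0.0676
```

Call:
send_rows --motion '[0,0,0,8.5,0,0,0,0,0,17,0,0,0,0,0,25.5,0,0,0,0,0,34,0,0,0,0,0,42.5,0,0]'

```text
clock: 39.25
tcp_pos: [0.5629, -0.1837, 0.3725]
tcp_rot: [0.472, 0.526, 0.474, -0.525]
force: [-0.0, 0.6, -1.8]
width: 0.0673
```

```bash
python3 - <<'E'
from h import *
st(); delta(case(-.041,-.1,.21),Rdown(-8.7))
E
```

```text
t 39.25 grasp [ 0.5628 -0.1832  0.2135] yaw -6.1 x [-0.     0.003 -1.   ] F [-0.   0.6 -1.8] w 0.0673 q [-0.33  0.51  0.81  1.77 -0.42  1.05  0.52]
shift [ 0.0043  0.0632 -0.2934] turn [ 2.63 -0.16  0.05] | 0.3 2.6
```

Call:
send_rows --motion '[0,0.012,-0.05,2.6,0,0,0,0.025,-0.1,2.6,0,0,0,0.038,-0.149,2.6,0,0,0,0.05,-0.198,2.6,0,0,0,0.058,-0.245,2.6,0,0]'

```text
clock: 39.75
tcp_pos: [0.645, 0.0544, 0.373]
tcp_rot: [0.462, 0.535, 0.463, -0.534]
force: [1.6, -0.7, -0.6]
width: 0.0673
```

Call:
send_rows --motion '[0,0.002,-0.03,0,0,0,0.01,0.004,-0.051,0,0,0,0.05,0.004,-0.051,0,0,0,0.085,0.004,-0.051,0,0,0,0.085,0.004,-0.051,0,0,0]'

```text
clock: 40.25
tcp_pos: [0.653, 0.1016, 0.2822]
tcp_rot: [-0.46, -0.532, -0.464, 0.538]
force: [-1.4, -0.5, -1.1]
width: 0.0676
```

```bash
cat >> h.py <<'E'
_a=np.radians(YAW)
def tocase(P): d=np.array(P)[:2]-OC; return np.array([d[0]*np.cos(_a)+d[1]*np.sin(_a),-d[0]*np.sin(_a)+d[1]*np.cos(_a)])
E
python3 - <<'E'
from h import *
st(); s=manip.get_state(); print(tocase(s['tcp_pos']+rot(s['tcp_rot']).apply([.159,0,0])));delta(case(-.0367,-.1,.12),Rdown(-8.7)); snap('wrist','w16')
E
```

```text
t 40.25 grasp [0.6512 0.1015 0.1232] yaw -8.4 x [-0.011 -0.    -1.   ] F [-1.4 -0.5 -1.1] w 0.0676 q [-0.67  0.72  0.7   1.64 -0.54  0.99  0.07]
[-0.04171272 -0.09457978]
shift [ 0.0032  0.0038 -0.0047] turn [0.31 0.12 0.62] | 0.007 0.7
```

View pics/w16.png

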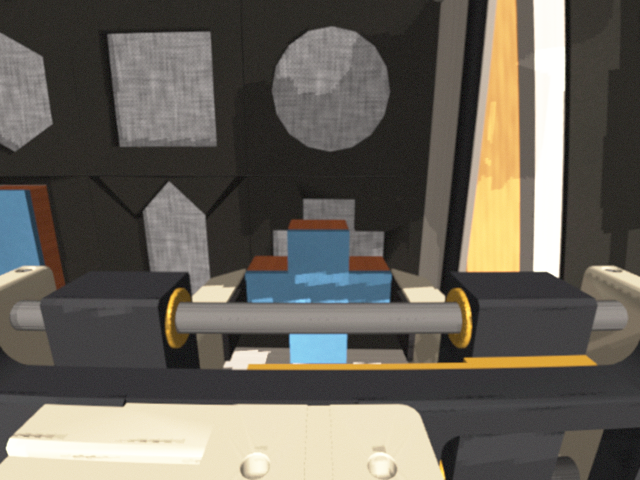

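Call:
send_rows --motion '[0.003,0.004,-0.0047,0.3,0,0,0.003,0.004,-0.0047,0.3,0,0,0.003,0.004,-0.0047,0.3,0,0,0.003,0.004,-0.0047,0.3,0,0,0.003,0.004,-0.0047,0.3,0,0]'

```text
clock: 40.8
tcp_pos: [0.6608, 0.1062, 0.2862]
tcp_rot: [0.46, 0.537, 0.461, -0.535]
force: [0.4, 0.6, -0.9]
width: 0.0676
```

```bash
python3 - <<'E'
from h import *
st(); s=manip.get_state(); print(tocase(s['tcp_pos']+rot(s['tcp_rot']).apply([.159,0,0])));delta(case(-.0367,-.1,.12),Rdown(-8.7)); im,p=snap('wrist','w17')
cv2.imwrite('pics/c17.png',cv2.resize(im[...,::-1][180:310,220:420],None,fx=4,fy=4,interpolation=cv2.INTER_CUBIC))
E
```

```text
t 40.8 grasp [0.661  0.1066 0.1272] yaw -8.6 x [ 0.001  0.003 -1.   ] F [ 0.4  0.6 -0.9] w 0.0676 q [-0.67  0.73  0.7   1.62 -0.54  0.99  0.06]
[-0.03519227 -0.10343844]
shift [ 0.0072 -0.0034  0.0011] turn [ 0.07 -0.16 -0.03] | 0.008 0.2
```

View pics/c17.png

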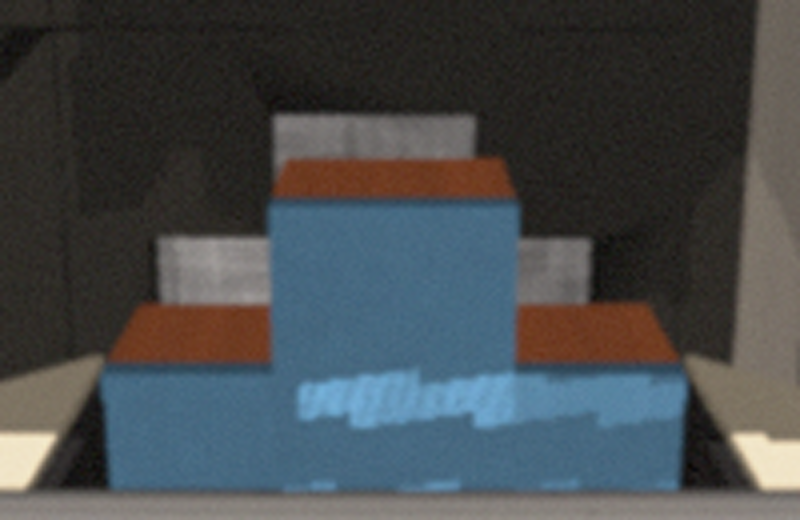

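```bash
python3 - <<'E'
from h import *
im,p=load('w17')
f=lambda u,v,z: tocase(crop2w(p,[(u,v)],220,180,4,z)[0]).round(4)
for z in(.045,.055): print(z,f(274,115,z),f(476,115,z),f(158,238,z),f(592,238,z))
zt=.1272-.0343+.026
print(f(271,201,zt),f(519,201,zt),f(102,366,zt),f(684,366,zt))
E
```

```text
0.045 [-0.0061 -0.085 ] [-0.0061 -0.1182] [-0.027 -0.065] [-0.027  -0.1381]
0.055 [-0.0043 -0.0859] [-0.0043 -0.1176] [-0.0243 -0.0668] [-0.0243 -0.1366]
[-0.0029 -0.091 ] [-0.0028 -0.1186] [-0.0224 -0.0711] [-0.0223 -0.138 ]
```

Call:
send_rows --motion '[0.0,-0.003,0.003,0,0,0,0.015,-0.003,0.003,0,0,0,0.03,-0.003,0.003,0,0,0,0.03,-0.003,0.003,0,0,0,0.03,-0.003,0.003,0,0,0]'

```text
clock: 41.35
tcp_pos: [0.6567, 0.1038, 0.254]
tcp_rot: [-0.46, -0.536, -0.462, 0.537]
force: [1.2, 0.3, -1.3]
width: 0.0672
```

```bash
python3 - <<'E'
from h import *
st(); s=manip.get_state(); print(tocase(s['tcp_pos']+rot(s['tcp_rot']).apply([.159,0,0]))); im,p=snap('wrist','w18')
cv2.imwrite('pics/c18.png',cv2.resize(im[...,::-1][180:310,220:420],None,fx=4,fy=4,interpolation=cv2.INTER_CUBIC))
E
```

```text
t 41.35 grasp [0.6563 0.104  0.095 ] yaw -8.6 x [-0.002  0.001 -1.   ] F [ 1.2  0.3 -1.3] w 0.0672 q [-0.65  0.76  0.68  1.64 -0.57  0.94  0.08]
[-0.03844684 -0.09927629]
```

View pics/c18.png

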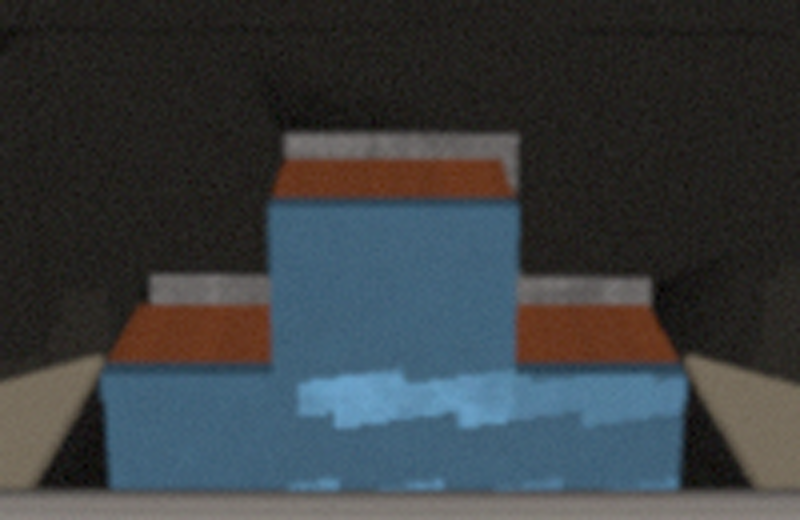

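```bash
python3 - <<'E'
from h import *
im,p=load('w18')
f=lambda u,v,z: tocase(crop2w(p,[(u,v)],220,180,4,z)[0]).round(4)
for z in(.045,.055): print(z,f(284,132,z),f(519,132,z),f(149,274,z),f(654,274,z))
zb=.095-.0343
print(f(271,201,zb+.026),f(519,201,zb+.026),f(102,366,zb+.026),f(684,366,zb+.026))
print(f(289,159,zb),f(503,159,zb),f(140,305,zb),f(655,305,zb))
E
```

```text
0.045 [-0.0062 -0.0849] [-0.0061 -0.118 ] [-0.0271 -0.0649] [-0.027  -0.1381]
0.055 [-0.0043 -0.0858] [-0.0043 -0.1171] [-0.0241 -0.0668] [-0.024  -0.1361]
[-0.0061 -0.0868] [-0.006  -0.1144] [-0.0256 -0.0669] [-0.0255 -0.1338]
[-0.0068 -0.0868] [-0.0067 -0.1146] [-0.0267 -0.0665] [-0.0266 -0.1353]
```

Call:
send_rows --motion '[0.0,0.0009,0,0,0,0,0.005,0.0009,0,0,0,0,0.01,0.0009,0,0,0,0,0.015,0.0009,0,0,0,0,0.0155,0.0009,0,0,0,0]'

```text
clock: 41.9
tcp_pos: [0.6576, 0.1038, 0.2388]
tcp_rot: [-0.46, -0.536, -0.462, 0.536]
force: [0.3, 0.2, -1.6]
width: 0.0673
```

```bash
python3 - <<'E'
from h import *
st(); im,p=snap('wrist','w19')
cv2.imwrite('pics/c19.png',cv2.resize(im[...,::-1][180:310,220:420],None,fx=4,fy=4,interpolation=cv2.INTER_CUBIC))
st()
E
```

```text
t 41.9 grasp [0.6573 0.1041 0.0798] yaw -8.6 x [-0.002  0.002 -1.   ] F [ 0.3  0.2 -1.6] w 0.0673 q [-0.65  0.78  0.66  1.65 -0.58  0.92  0.09]
t 41.95 grasp [0.6575 0.1041 0.0801] yaw -8.6 x [-0.001  0.002 -1.   ] F [-0.2  0.6 -1.8] w 0.0676 q [-0.65  0.78  0.66  1.65 -0.58  0.92  0.09]
```

View pics/c19.png

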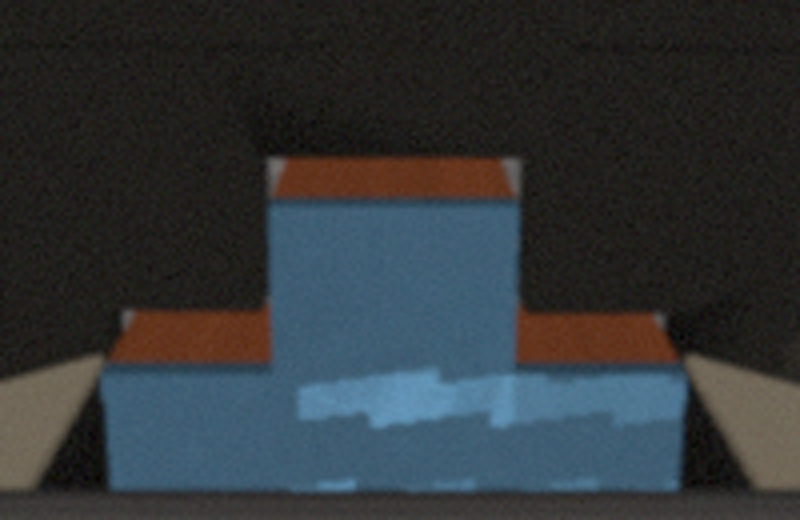

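Call:
send_rows --motion '[0.001,0,0,0,0,0,0.001,0,0,0,0,0,0.001,0,0,0,0,0,0.001,0,0,0,0,0,0.001,0,0,0,0,0]' --fingers 0.12

```text
clock: 42.45
tcp_pos: [0.6582, 0.1037, 0.239]
tcp_rot: [0.46, 0.537, 0.462, -0.536]
force: [-0.2, 0.2, -0.3]
width: 0.0807
```

Call:
send_rows --motion '[-0.02,0,0,0,0,0,-0.05,0,0,0,0,0,-0.09,0,0,0,0,0,-0.13,0,0,0,0,0,-0.15,0,0,0,0,0]'

```text
clock: 42.95
tcp_pos: [0.659, 0.1029, 0.393]
tcp_rot: [0.461, 0.538, 0.461, -0.534]
force: [1.0, 0.5, 0.3]
width: 0.0805
```

```bash
python3 - <<'E'
from h import *
st(); snap('wrist','w20');snap('top','t20')
E
```

```text
t 42.95 grasp [0.6598 0.1034 0.234 ] yaw -8.6 x [ 0.005  0.003 -1.   ] F [1.  0.5 0.3] w 0.0805 q [-0.71  0.61  0.77  1.55 -0.46  1.16  0.  ]
```

View pics/w20.png

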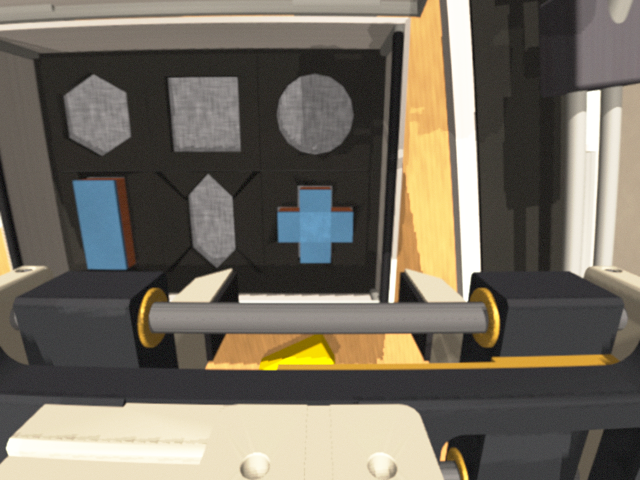

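View pics/t20.png

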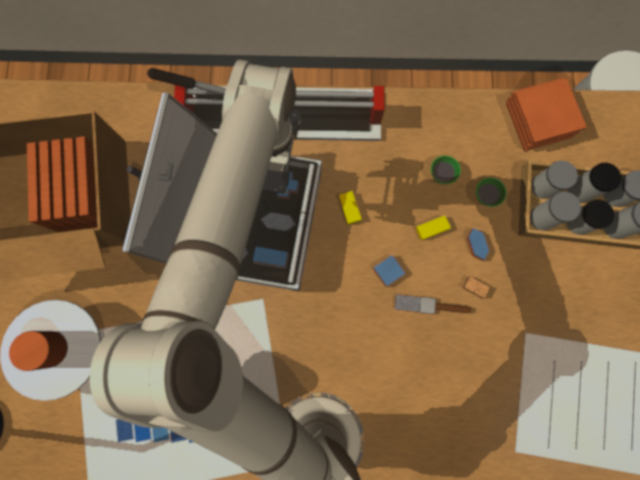

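```bash
python3 - <<'E'
from h import *
hover([.4358,-.1785],-54,.06,.2)
E
```

```text
shift [ 0.0312 -0.2217  0.3541] turn [45.37 -0.4  -0.22] | 0.419 45.4
```

Call:
send_rows --motion '[0,-0.022,0.036,0,0,0,0,-0.044,0.072,0,0,0,0.005,-0.066,0.107,0,0,0,0.01,-0.089,0.142,0,0,0,0.015,-0.111,0.177,0,0,0]' --fingers 0

```text
clock: 43.55
tcp_pos: [0.5201, -0.0558, 0.3724]
tcp_rot: [0.46, 0.536, 0.462, -0.536]
force: [0.7, -0.9, -0.1]
width: 0.0918
```

Call:
send_rows --motion '[0,-0.022,0.036,0,0,0,0,-0.044,0.072,0,0,0,0.005,-0.066,0.107,0,0,0,0.01,-0.089,0.142,0,0,0,0.015,-0.111,0.177,0,0,0]'

```text
clock: 44.05
tcp_pos: [0.3838, -0.2139, 0.3575]
tcp_rot: [0.46, 0.537, 0.462, -0.536]
force: [0.6, -0.3, 0.6]
width: 0.0918
```

Call:
send_rows --motion '[0,0,0,8.4,0,0,0,0,0,16.8,0,0,0,0,0,25.2,0,0,0,0,0,33.6,0,0,0,0,0,42,0,0]'

```text
clock: 44.55
tcp_pos: [0.3851, -0.2129, 0.3576]
tcp_rot: [-0.235, -0.666, -0.237, 0.667]
force: [0.3, 0.1, 0.5]
width: 0.0918
```

Call:
send_rows --motion '[0,0,0,3.4,0,0,0,0,0,3.4,0,0,0,0,0,3.4,0,0,0,0,0,3.4,0,0,0,0,0,3.4,0,0]'

```text
clock: 45.05
tcp_pos: [0.3855, -0.2132, 0.3581]
tcp_rot: [0.218, 0.673, 0.219, -0.672]
force: [1.0, 0.1, 0.5]
width: 0.0917
```

```bash
python3 - <<'E'
from h import *
st(); im,p=snap('wrist','w21')
E
```

```text
t 45.05 grasp [ 0.3854 -0.2128  0.1991] yaw -54.0 x [-0.     0.002 -1.   ] F [1.  0.1 0.5] w 0.0917 q [-0.55  0.31  1.16  2.14 -0.36  0.91 -0.12]
```

View pics/w21.png

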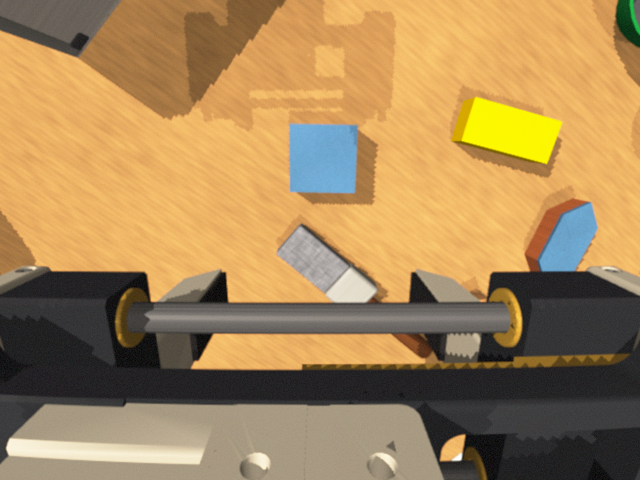

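```bash
python3 - <<'E'
from h import *
im,p=load('w21')
w=np.array([px2w(p,*c,.026)[:2] for c in [(291,125),(357,124),(357,193),(291,192)]]);print(w.mean(0),edges(w))
c=w.mean(0)+[-.0015,.0028]; print(c); delta([*c,.031],Rdown(-54.3))
E
```

```text
[ 0.43690916 -0.18352736] (array([ -53.1, -142.4,  125.2,   35. ]), array([0.0578, 0.0606, 0.0606, 0.0589]))
[ 0.43540916 -0.18072736]
shift [ 0.1682  0.0034 -0.0593] turn [ 0.3  -0.07  0.12] | 0.178 0.3
```

Call:
send_rows --motion '[0.03,0.003,-0.03,0,0,0,0.06,0.003,-0.059,0,0,0,0.1,0.003,-0.059,0,0,0,0.14,0.003,-0.059,0,0,0,0.166,0.003,-0.059,0,0,0]'

```text
clock: 45.6
tcp_pos: [0.4344, -0.18, 0.1897]
tcp_rot: [-0.217, -0.672, -0.22, 0.673]
force: [-0.0, -0.1, -0.1]
width: 0.0921
```

Call:
send_rows --motion '[0,0,0,0,0,0,0,0,0,0,0,0,0,0,0,0,0,0,0,0,0,0,0,0,0,0,0,0,0,0]' --fingers 1 --newtons 30

```text
clock: 46.1
tcp_pos: [0.4358, -0.1808, 0.1936]
tcp_rot: [0.218, 0.674, 0.219, -0.671]
force: [0.2, 0.3, 5.8]
width: 0.0598
```

```bash
python3 - <<'E'
from h import *
st(); im,p=snap('wrist','w22')
E
```

```text
t 46.1 grasp [ 0.4362 -0.1805  0.0346] yaw -54.0 x [ 0.002  0.002 -1.   ] F [0.2 0.3 5.8] w 0.0598 q [-0.28  0.64  0.77  2.15 -0.77  0.64  0.09]
```

View pics/w22.png

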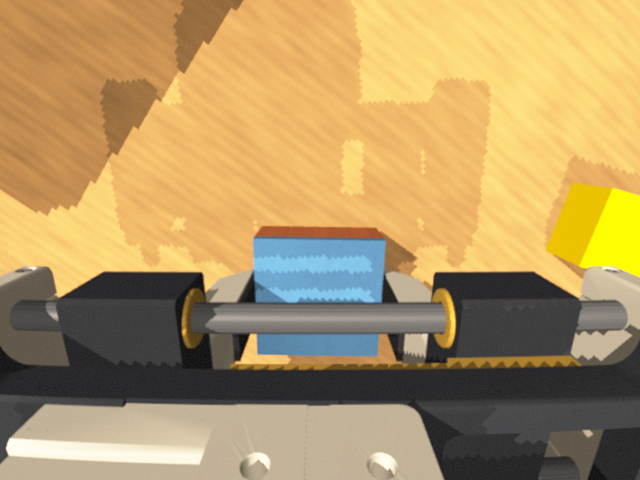

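```bash
python3 - <<'E'
from h import *
im,p=load('w22')
for u,v in [(255,238),(385,238),(258,354),(378,354)]:
    P=px2w(p,u,v,.026); print(tool(P).round(4))
E
```

```text
[ 0.0087 -0.0266 -0.0297]
[ 0.0087  0.0317 -0.0298]
[ 0.0085 -0.0281  0.0298]
[0.0085 0.0314 0.0297]
```

Call:
send_rows --motion '[-0.03,0,0,0,0,0,-0.07,0,0,0,0,0,-0.11,0,0,0,0,0,-0.15,0,0,0,0,0,-0.18,0,0,0,0,0]' --newtons 45

```text
clock: 46.65
tcp_pos: [0.4349, -0.1813, 0.3745]
tcp_rot: [0.217, 0.673, 0.219, -0.672]
force: [0.3, 0.6, -2.6]
width: 0.0596
```

Call:
send_rows --motion '[0,0,0,-8.5,0,0,0,0,0,-17,0,0,0,0,0,-25.5,0,0,0,0,0,-34,0,0,0,0,0,-42.5,0,0]'

```text
clock: 47.15
tcp_pos: [0.4346, -0.1808, 0.3725]
tcp_rot: [0.448, 0.547, 0.45, -0.546]
force: [-0.5, -0.3, -1.9]
width: 0.0597
```

Call:
send_rows --motion '[0,0,0,-2.8,0,0,0,0,0,-2.8,0,0,0,0,0,-2.8,0,0,0,0,0,-2.8,0,0,0,0,0,-2.8,0,0]'

```text
clock: 47.65
tcp_pos: [0.435, -0.181, 0.3722]
tcp_rot: [0.46, 0.537, 0.461, -0.536]
force: [-1.0, -0.2, -2.4]
width: 0.0596
```

```bash
python3 - <<'E'
from h import *
st(); delta(case(.061,0,.21),Rdown(-8.7))
E
```

```text
t 47.65 grasp [ 0.435  -0.1806  0.2132] yaw -8.8 x [-0.     0.002 -1.   ] F [-1.  -0.2 -2.4] w 0.0596 q [-0.47  0.28  0.94  2.05 -0.28  0.94  0.47]
shift [ 0.004   0.0759 -0.4147] turn [-0.06 -0.12  0.04] | 0.422 0.1
```

Call:
send_rows --motion '[0,0.009,-0.05,0,0,0,0,0.018,-0.1,0,0,0,0,0.027,-0.149,0,0,0,0,0.036,-0.197,0,0,0,0,0.045,-0.245,0,0,0]'

```text
clock: 48.15
tcp_pos: [0.5171, 0.0565, 0.3729]
tcp_rot: [0.46, 0.537, 0.461, -0.536]
force: [0.1, -0.9, -1.4]
width: 0.0597
```

Call:
send_rows --motion '[0,0.008,-0.042,0,0,0,0,0.016,-0.084,0,0,0,0,0.024,-0.126,0,0,0,0,0.032,-0.169,0,0,0,0,0.032,-0.169,0,0,0]'

```text
clock: 48.65
tcp_pos: [0.5742, 0.2252, 0.372]
tcp_rot: [0.462, 0.535, 0.465, -0.533]
force: [-0.4, 0.5, -2.5]
width: 0.0594
```

Call:
send_rows --motion '[0.04,0,0,0,0,0,0.08,0,0,0,0,0,0.085,0,0,0,0,0,0.085,0,0,0,0,0,0.085,0,0,0,0,0]'

```text
clock: 49.15
tcp_pos: [0.575, 0.2165, 0.2899]
tcp_rot: [0.46, 0.538, 0.461, -0.535]
force: [-0.9, 0.7, -1.4]
width: 0.0592
```

```bash
python3 - <<'E'
from h import *
st(); s=manip.get_state(); print(tocase(s['tcp_pos']+rot(s['tcp_rot']).apply([.159,0,0]))); delta(case(.0605,-.001,.12),Rdown(-8.7)); im,p=snap('wrist','w23')
cv2.imwrite('pics/c23.png',cv2.resize(im[...,::-1][160:310,220:420],None,fx=4,fy=4,interpolation=cv2.INTER_CUBIC))
E
```

```text
t 49.15 grasp [0.5753 0.217  0.1309] yaw -8.8 x [ 0.002  0.003 -1.   ] F [-0.9  0.7 -1.4] w 0.0592 q [-0.9   0.63  0.69  1.77 -0.49  0.92 -0.15]
[ 0.06098796 -0.00214015]
shift [ 0.0109 -0.0009  0.    ] turn [-0.05 -0.17 -0.1 ] | 0.011 0.2
```

View pics/w23.png

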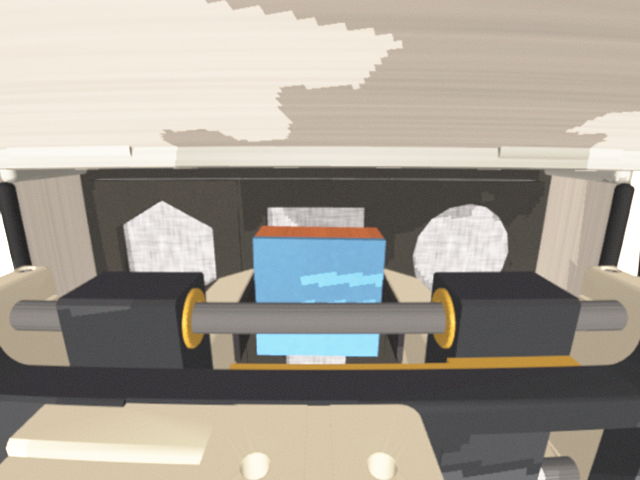

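View pics/c23.png

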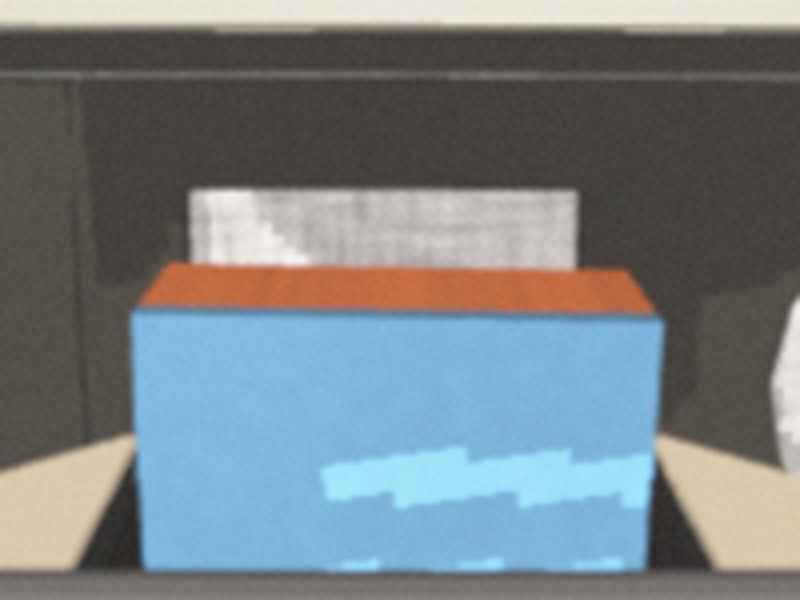

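```bash
python3 - <<'E'
from h import *
im,p=load('w23')
f=lambda u,v,z: tocase(crop2w(p,[(u,v)],220,160,4,z)[0]).round(4)
for z in(.045,.055): print(z,f(189,190,z),f(578,190,z))
zb=.1309-.0346
print(f(133,312,zb+.026),f(663,318,zb+.026)); print(f(170,264,zb),f(628,270,zb))
E
```

```text
0.045 [0.0904 0.0306] [ 0.0903 -0.0344]
0.055 [0.0921 0.0291] [ 0.092 -0.033]
[0.0897 0.0258] [ 0.0889 -0.0337]
[0.0893 0.0257] [ 0.0884 -0.0341]
```

Call:
send_rows --motion '[0.0,-0.002,-0.0005,-0.6,0,0,0.015,-0.002,-0.0005,-0.6,0,0,0.03,-0.002,-0.0005,-0.6,0,0,0.034,-0.002,-0.0005,-0.6,0,0,0.034,-0.002,-0.0005,-0.6,0,0]'

```text
clock: 49.7
tcp_pos: [0.5713, 0.2174, 0.2524]
tcp_rot: [-0.462, -0.534, -0.464, 0.535]
force: [0.1, 0.5, -2.3]
width: 0.0598
```

```bash
python3 - <<'E'
from h import *
st(); s=manip.get_state(); print(tocase(s['tcp_pos']+rot(s['tcp_rot']).apply([.159,0,0]))); im,p=snap('wrist','w24')
cv2.imwrite('pics/c24.png',cv2.resize(im[...,::-1][160:310,220:420],None,fx=4,fy=4,interpolation=cv2.INTER_CUBIC))
E
```

```text
t 49.7 grasp [0.5708 0.2175 0.0934] yaw -8.1 x [-0.003  0.001 -1.   ] F [ 0.1  0.5 -2.3] w 0.0598 q [-0.88  0.67  0.65  1.79 -0.53  0.86 -0.12]
[0.06081808 0.00235532]
```

View pics/c24.png

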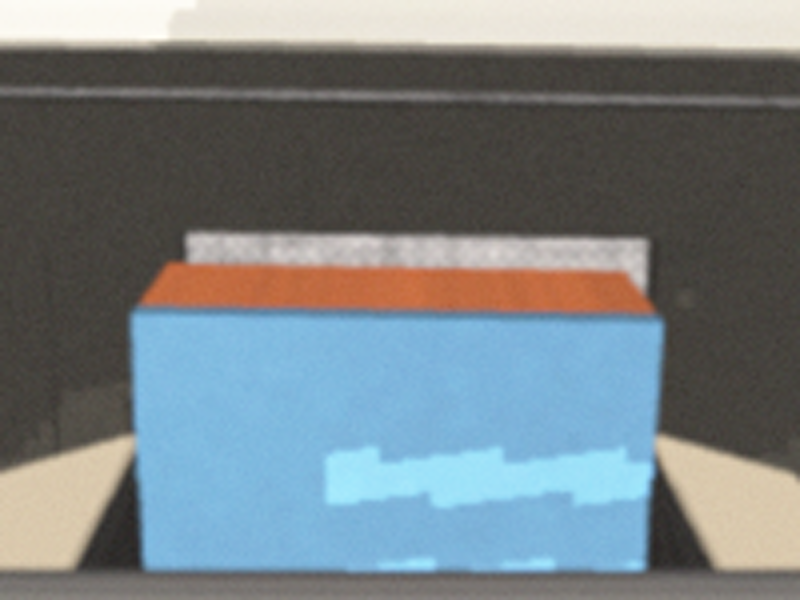

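```bash
python3 - <<'E'
from h import *
im,p=load('w24')
f=lambda u,v,z: tocase(crop2w(p,[(u,v)],220,160,4,z)[0]).round(4)
for z in(.045,.055): print(z,f(187,232,z),f(648,239,z))
zb=.0934-.0346
print(f(133,312,zb+.026),f(663,318,zb+.026)); print(f(170,263,zb),f(628,271,zb))
st()
E
```

```text
0.045 [0.0902 0.0305] [ 0.0898 -0.0342]
0.055 [0.0922 0.029 ] [ 0.0919 -0.0323]
[0.0892 0.0307] [ 0.0891 -0.0288]
[0.0888 0.0307] [ 0.0884 -0.0292]
t 49.75 grasp [0.5715 0.2175 0.0942] yaw -8.1 x [-0.002  0.001 -1.   ] F [ 0.3  0.2 -1.6] w 0.0594 q [-0.88  0.67  0.66  1.79 -0.53  0.86 -0.12]
```

Call:
send_rows --motion '[0.0,0.002,-0.0005,0,0,0,0,0.002,-0.0005,0,0,0,0,0.002,-0.0005,0,0,0,0,0.002,-0.0005,0,0,0,0,0.002,-0.0005,0,0,0]'

```text
clock: 50.25
tcp_pos: [0.5741, 0.2178, 0.2543]
tcp_rot: [0.463, 0.535, 0.464, -0.534]
force: [-0.0, -0.6, -1.7]
width: 0.0593
```

```bash
python3 - <<'E'
from h import *
st(); s=manip.get_state(); print(tocase(s['tcp_pos']+rot(s['tcp_rot']).apply([.159,0,0]))); im,p=snap('wrist','w25')
cv2.imwrite('pics/c25.png',cv2.resize(im[...,::-1][160:310,220:420],None,fx=4,fy=4,interpolation=cv2.INTER_CUBIC))
E
```

```text
t 50.25 grasp [0.5741 0.2182 0.0953] yaw -8.1 x [-0.     0.002 -1.   ] F [-0.  -0.6 -1.7] w 0.0593 q [-0.88  0.68  0.66  1.78 -0.53  0.86 -0.12]
[ 0.06197999 -0.00076018]
```

View pics/c25.png

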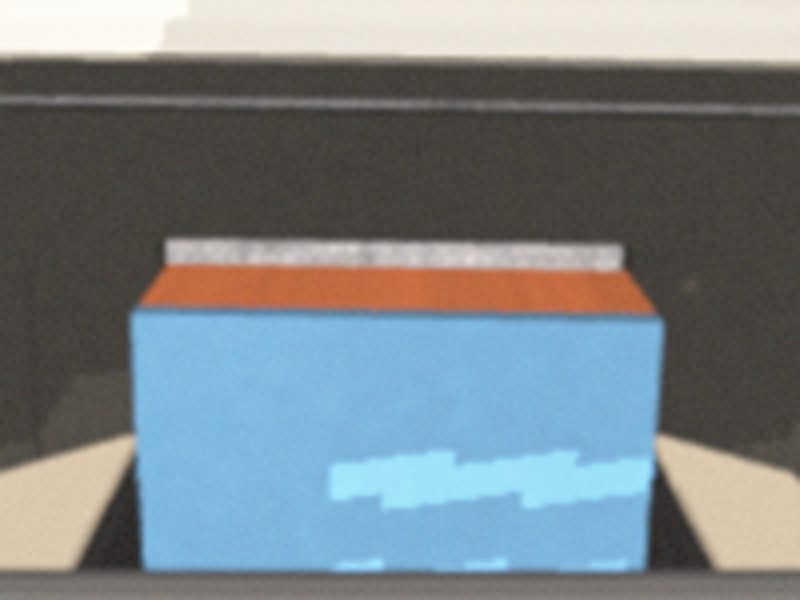

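Call:
send_rows --motion '[0.0,-0.0004,0.0003,0,0,0,0.005,-0.0004,0.0003,0,0,0,0.01,-0.0004,0.0003,0,0,0,0.0155,-0.0004,0.0003,0,0,0,0.0155,-0.0004,0.0003,0,0,0]'

```text
clock: 50.8
tcp_pos: [0.5737, 0.2174, 0.2385]
tcp_rot: [0.462, 0.535, 0.464, -0.534]
force: [-1.2, -0.2, 2.0]
width: 0.0596
```

Call:
send_rows --motion '[0.0,0,0,0,0,0,0,0,0,0,0,0,0,0,0,0,0,0,0,0,0,0,0,0,0,0,0,0,0,0]'

```text
clock: 51.3
tcp_pos: [0.5736, 0.2175, 0.2385]
tcp_rot: [0.463, 0.535, 0.464, -0.534]
force: [-1.2, -0.8, -0.2]
width: 0.0594
```

```bash
python3 - <<'E'
from h import *
st(); s=manip.get_state(); print(tocase(s['tcp_pos']+rot(s['tcp_rot']).apply([.159,0,0]))); im,p=snap('wrist','w26')
cv2.imwrite('pics/c26.png',cv2.resize(im[...,::-1][160:310,220:420],None,fx=4,fy=4,interpolation=cv2.INTER_CUBIC))
E
```

```text
t 51.3 grasp [0.5736 0.2178 0.0795] yaw -8.1 x [-0.     0.002 -1.   ] F [-1.2 -0.8 -0.2] w 0.0594 q [-0.87  0.7   0.64  1.79 -0.54  0.84 -0.11]
[ 0.06154588 -0.00030194]
```

View pics/c26.png

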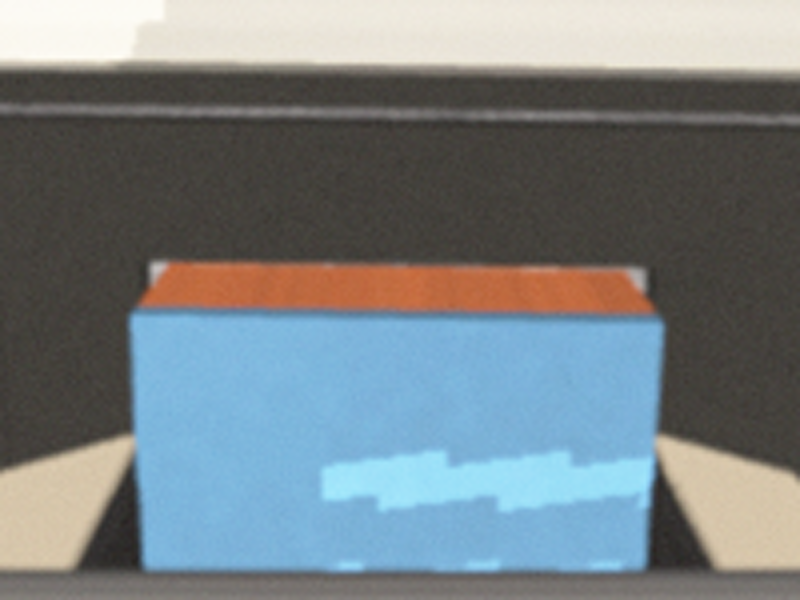

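Call:
send_rows --motion '[0.0005,0,0,0,0,0,0.0005,0,0,0,0,0,0.0005,0,0,0,0,0,0.0005,0,0,0,0,0,0.0005,0,0,0,0,0]' --fingers 0.15

```text
clock: 51.85
tcp_pos: [0.5737, 0.2176, 0.2381]
tcp_rot: [0.463, 0.535, 0.464, -0.534]
force: [-0.5, -0.1, 0.9]
width: 0.0779
```

Call:
send_rows --motion '[-0.02,0,0,0,0,0,-0.05,0,0,0,0,0,-0.09,0,0,0,0,0,-0.13,0,0,0,0,0,-0.15,0,0,0,0,0]'

```text
clock: 52.35
tcp_pos: [0.5747, 0.217, 0.3919]
tcp_rot: [0.463, 0.536, 0.463, -0.532]
force: [-0.0, 0.4, 0.1]
width: 0.078
```

```bash
python3 - <<'E'
from h import *
st(); snap('top','t27'); im,p=load('t27')
s=3.5
cv2.imwrite('pics/c27.png',cv2.resize(im[150:320,330:510],None,fx=3.5,fy=3.5,interpolation=cv2.INTER_CUBIC))
E
```

```text
t 52.35 grasp [0.5753 0.2176 0.2329] yaw -8.2 x [ 0.004  0.004 -1.   ] F [-0.   0.4  0.1] w 0.078 q [-0.96  0.51  0.77  1.69 -0.39  1.09 -0.22]
```

View pics/c27.png

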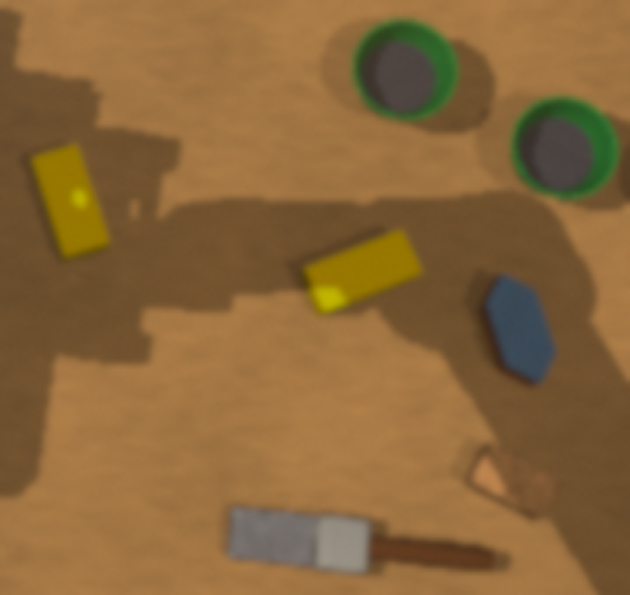

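```bash
python3 - <<'E'
from h import *
hover([.512,-.4216],-74.5,.055,.2)
E
```

```text
shift [ 0.0305 -0.0228  0.6635] turn [66.35 -0.55 -0.08] | 0.665 66.3
```

Call:
send_rows --motion '[0,0,0.045,0,0,0,0,0,0.09,0,0,0,0,0,0.135,0,0,0,0,0,0.18,0,0,0,0,0,0.225,0,0,0]' --fingers 0

```text
clock: 52.9
tcp_pos: [0.5413, -0.0071, 0.3876]
tcp_rot: [0.463, 0.535, 0.464, -0.534]
force: [0.9, -0.5, -0.7]
width: 0.0919
```

Call:
send_rows --motion '[0,0,0.045,0,0,0,0,0,0.09,0,0,0,0,0,0.135,0,0,0,0,0,0.18,0,0,0,0,0,0.225,0,0,0]'

```text
clock: 53.4
tcp_pos: [0.5095, -0.2299, 0.3871]
tcp_rot: [0.463, 0.535, 0.464, -0.533]
force: [1.0, -0.2, -0.1]
width: 0.0917
```

Call:
send_rows --motion '[0,0,0.045,0,0,0,0,-0.005,0.09,0,0,0,0.01,-0.01,0.135,0,0,0,0.02,-0.015,0.18,0,0,0,0.03,-0.022,0.213,0,0,0]'

```text
clock: 53.9
tcp_pos: [0.4568, -0.4388, 0.3562]
tcp_rot: [0.463, 0.535, 0.463, -0.535]
force: [0.4, 0.2, -0.3]
width: 0.0917
```

Call:
send_rows --motion '[0,0,0,8.4,0,0,0,0,0,16.8,0,0,0,0,0,25.2,0,0,0,0,0,33.6,0,0,0,0,0,42,0,0]'

```text
clock: 54.4
tcp_pos: [0.4581, -0.4359, 0.3564]
tcp_rot: [0.238, 0.666, 0.24, -0.665]
force: [-0.7, 0.8, 0.2]
width: 0.0918
```

Call:
send_rows --motion '[0,0,0,8,0,0,0,0,0,16,0,0,0,0,0,24.3,0,0,0,0,0,24.3,0,0,0,0,0,24.3,0,0]'

```text
clock: 54.9
tcp_pos: [0.4582, -0.4358, 0.3563]
tcp_rot: [-0.096, -0.7, -0.098, 0.701]
force: [-0.2, -0.4, 0.3]
width: 0.0918
```

```bash
python3 - <<'E'
from h import *
st(); im,p=snap('wrist','w28')
cv2.imwrite('pics/c28.png',cv2.resize(im[...,::-1][80:260,220:420],None,fx=3.3,fy=3.3,interpolation=cv2.INTER_CUBIC))
E
```

```text
t 54.9 grasp [ 0.4581 -0.4354  0.1973] yaw -74.2 x [-0.001  0.002 -1.   ] F [-0.2 -0.4  0.3] w 0.0918 q [ 0.01  0.73  1.07  1.68 -0.69  1.16 -0.03]
```

View pics/w28.png

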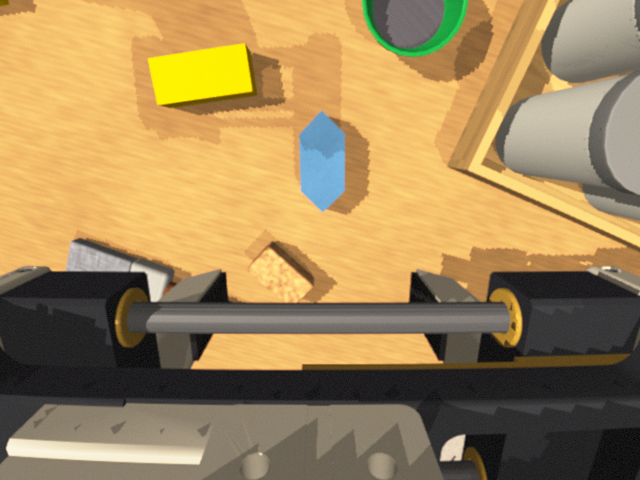

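View pics/c28.png

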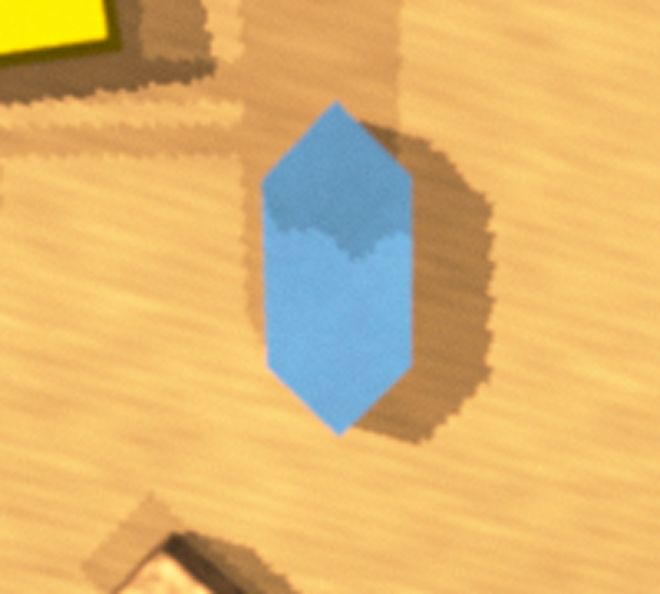

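```bash
python3 - <<'E'
from h import *
im,p=load('w28')
w=crop2w(p,[(336,102),(340,436)],220,80,3.3);print(w.mean(0),edges(w))
q=crop2w(p,[(262,184),(411,181),(412,364),(267,364)],220,80,3.3);print(q.mean(0),edges(q))
c=(w.mean(0)+q.mean(0))/2+[-.0015,.0025]; print(c); delta([*c,.031],Rdown(-74.2))
E
```

```text
[ 0.51328702 -0.42466563] (array([-163.3,   16.7]), array([0.0888, 0.0888]))
[ 0.51320504 -0.42466984] (array([ -73.1, -162.8,  105.9,   16.7]), array([0.0396, 0.0486, 0.04  , 0.0479]))
[ 0.51174603 -0.42216773]
shift [ 0.1665  0.0018 -0.0552] turn [-0.02 -0.01  0.13] | 0.175 0.1
```

Call:
send_rows --motion '[0.03,0.002,-0.03,-0.9,0,0,0.06,0.002,-0.055,-0.9,0,0,0.1,0.002,-0.055,-0.9,0,0,0.14,0.002,-0.055,-0.9,0,0,0.165,0.002,-0.055,-0.9,0,0]'

```text
clock: 55.45
tcp_pos: [0.5113, -0.4215, 0.1885]
tcp_rot: [-0.101, -0.699, -0.104, 0.7]
force: [0.2, 1.2, -1.1]
width: 0.0919
```

Call:
send_rows --motion '[0,0,0,0,0,0,0,0,0,0,0,0,0,0,0,0,0,0,0,0,0,0,0,0,0,0,0,0,0,0]' --fingers 1 --newtons 30

```text
clock: 55.95
tcp_pos: [0.5122, -0.4231, 0.1933]
tcp_rot: [0.101, 0.7, 0.102, -0.699]
force: [0.5, -0.1, 0.0]
width: 0.0562
```

Call:
send_rows --motion '[0,0,0,0,0,0,0,0,0,0,0,0,0,0,0,0,0,0,0,0,0,0,0,0,0,0,0,0,0,0]'

```text
clock: 56.45
tcp_pos: [0.5119, -0.4229, 0.1922]
tcp_rot: [0.101, 0.7, 0.102, -0.7]
force: [1.3, 2.0, 4.4]
width: 0.0396
```

```bash
python3 - <<'E'
from h import *
st(); im,p=snap('wrist','w29')
E
```

```text
t 56.45 grasp [ 0.5119 -0.4226  0.0332] yaw -73.5 x [ 0.     0.002 -1.   ] F [1.3 2.  4.4] w 0.0396 q [ 0.07  0.96  0.89  1.67 -0.88  0.97  0.01]
```

View pics/w29.png

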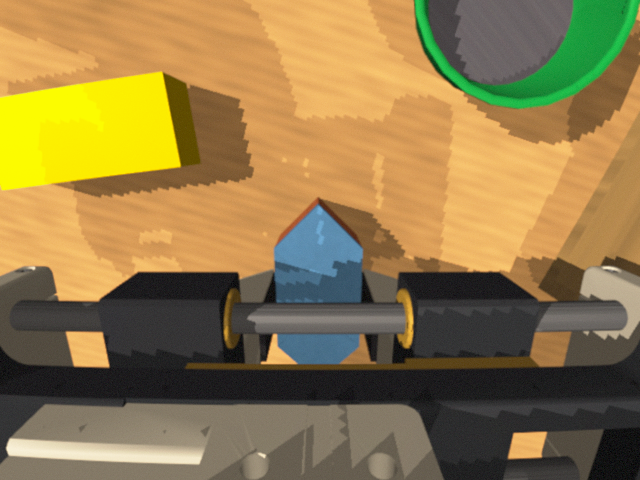

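```bash
python3 - <<'E'
from h import *
im,p=load('w29')
for u,v in [(276,246),(361,246),(318,203)]:
    print(tool(px2w(p,u,v,.026)).round(4))
E
```

```text
[ 0.0072 -0.0172 -0.027 ]
[ 0.0072  0.0208 -0.0271]
[ 0.0072  0.0016 -0.0464]
```

Call:
send_rows --motion '[-0.03,0,0,0,0,0,-0.07,0,0,0,0,0,-0.11,0,0,0,0,0,-0.15,0,0,0,0,0,-0.18,0,0,0,0,0]' --newtons 45

```text
clock: 57.0
tcp_pos: [0.5115, -0.4233, 0.3737]
tcp_rot: [0.101, 0.7, 0.102, -0.7]
force: [0.1, -0.4, -0.7]
width: 0.0399
```

Call:
send_rows --motion '[0,0,0,-8.5,0,0,0,0,0,-17,0,0,0,0,0,-25.5,0,0,0,0,0,-34,0,0,0,0,0,-42.5,0,0]'

```text
clock: 57.5
tcp_pos: [0.5115, -0.4228, 0.3708]
tcp_rot: [0.349, 0.615, 0.351, -0.614]
force: [0.5, -0.4, -1.2]
width: 0.0393
```

Call:
send_rows --motion '[0,0,0,-8,0,0,0,0,0,-16,0,0,0,0,0,-22.3,0,0,0,0,0,-22.3,0,0,0,0,0,-22.3,0,0]'

```text
clock: 58.0
tcp_pos: [0.5115, -0.423, 0.3712]
tcp_rot: [0.459, 0.538, 0.461, -0.537]
force: [0.3, 0.2, -1.5]
width: 0.0393
```

```bash
python3 - <<'E'
from h import *
st(); delta(case(-.039,-.001,.21),Rdown(-8.7))
E
```

```text
t 58.0 grasp [ 0.5113 -0.4226  0.2122] yaw -8.9 x [-0.001  0.003 -1.   ] F [ 0.3  0.2 -1.5] w 0.0393 q [ 0.11  0.65  0.81  1.58 -0.5   1.14  0.88]
shift [ 0.0037 -0.0368 -0.5422] turn [-0.21 -0.16  0.07] | 0.543 0.3
```

Call:
send_rows --motion '[0,-0.003,-0.048,0,0,0,0,-0.006,-0.096,0,0,0,0,-0.01,-0.144,0,0,0,0,-0.013,-0.192,0,0,0,0,-0.016,-0.24,0,0,0]'

```text
clock: 58.5
tcp_pos: [0.5321, -0.1816, 0.372]
tcp_rot: [0.459, 0.538, 0.46, -0.537]
force: [0.8, -0.2, -0.8]
width: 0.0395
```

Call:
send_rows --motion '[0,-0.003,-0.048,0,0,0,0,-0.006,-0.096,0,0,0,0,-0.01,-0.144,0,0,0,0,-0.013,-0.192,0,0,0,0,-0.016,-0.24,0,0,0]'

```text
clock: 59.0
tcp_pos: [0.5526, 0.0582, 0.3728]
tcp_rot: [0.459, 0.538, 0.46, -0.537]
force: [1.0, 0.2, -2.3]
width: 0.0396
```

Call:
send_rows --motion '[0,-0.002,-0.03,0,0,0,0.02,-0.005,-0.06,0,0,0,0.05,-0.005,-0.06,0,0,0,0.08,-0.005,-0.06,0,0,0,0.08,-0.005,-0.06,0,0,0]'

```text
clock: 59.5
tcp_pos: [0.5549, 0.1168, 0.2891]
tcp_rot: [-0.459, -0.535, -0.462, 0.539]
force: [-0.8, 0.5, -1.8]
width: 0.0395
```

```bash
python3 - <<'E'
from h import *
st(); s=manip.get_state(); print(tocase(s['tcp_pos']+rot(s['tcp_rot']).apply([.159,0,0]))); im,p=snap('wrist','w30')
cv2.imwrite('pics/c30.png',cv2.resize(im[...,::-1][160:310,220:420],None,fx=4,fy=4,interpolation=cv2.INTER_CUBIC))
E
```

```text
t 59.5 grasp [0.5536 0.1167 0.1301] yaw -8.8 x [-0.008 -0.001 -1.   ] F [-0.8  0.5 -1.8] w 0.0395 q [-0.82  0.58  0.75  1.89 -0.5   0.89  0.02]
[-0.04142223  0.0041558 ]
```

View pics/c30.png

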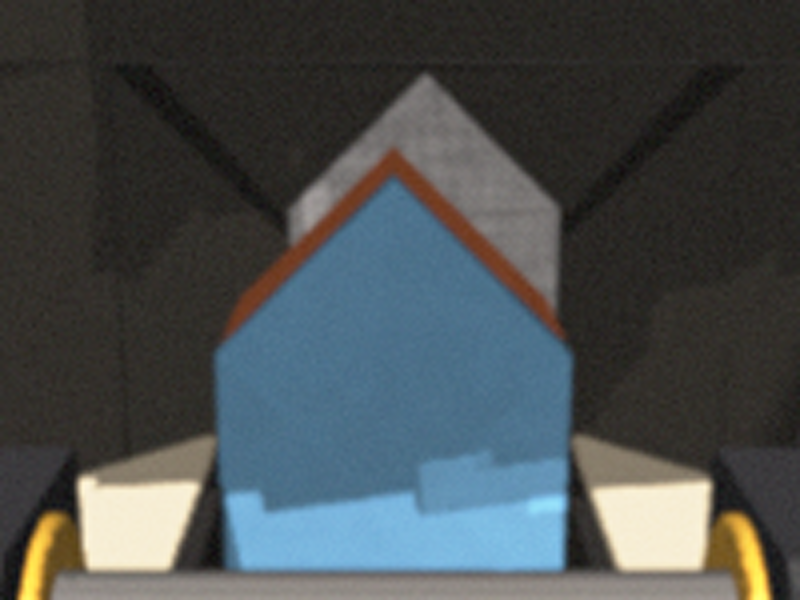

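Call:
send_rows --motion '[0.015,0,0,0,0,0,0.028,0,0,0,0,0,0.028,0,0,0,0,0,0.028,0,0,0,0,0,0.028,0,0,0,0,0]'

```text
clock: 60.05
tcp_pos: [0.5574, 0.1163, 0.2655]
tcp_rot: [0.46, 0.537, 0.461, -0.536]
force: [0.5, -0.1, -1.8]
width: 0.0393
```

```bash
python3 - <<'E'
from h import *
st(); s=manip.get_state(); print(tocase(s['tcp_pos']+rot(s['tcp_rot']).apply([.159,0,0]))); im,p=snap('wrist','w31')
cv2.imwrite('pics/c31.png',cv2.resize(im[...,::-1][160:310,220:420],None,fx=4,fy=4,interpolation=cv2.INTER_CUBIC))
E
```

```text
t 60.05 grasp [0.5575 0.1167 0.1065] yaw -8.7 x [ 0.001  0.002 -1.   ] F [ 0.5 -0.1 -1.8] w 0.0393 q [-0.8   0.61  0.72  1.89 -0.54  0.84  0.05]
[-0.04083446  0.00031765]
```

View pics/c31.png

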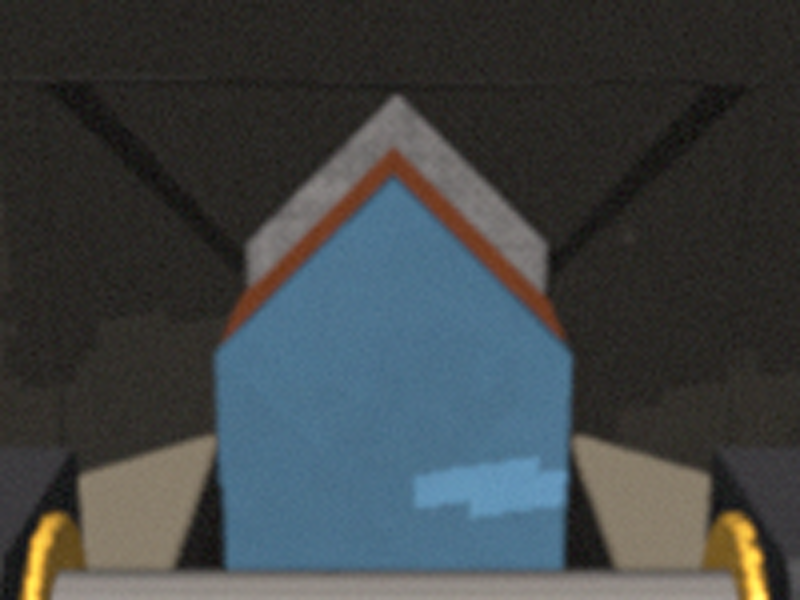

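```bash
python3 - <<'E'
from h import *
im,p=load('w31')
f=lambda u,v,z: tocase(crop2w(p,[(u,v)],220,160,4,z)[0]).round(4)
for z in(.045,.055): print(z,f(398,95,z),f(246,246,z),f(548,246,z))
zb=.1065-.0332
print(f(394,180,zb+.026),f(217,350,zb+.026),f(571,350,zb+.026)); print(f(394,150,zb))
E
```

```text
0.045 [ 0.0067 -0.0016] [-0.0158  0.0213] [-0.0159 -0.0241]
0.055 [ 0.0077 -0.0016] [-0.0137  0.0201] [-0.0137 -0.023 ]
[ 0.003 -0.001] [-0.0161  0.0188] [-0.0161 -0.0207]
[ 0.0026 -0.001 ]
```

Call:
send_rows --motion '[0.006,0.0005,-0.0013,0,0,0,0.012,0.0005,-0.0013,0,0,0,0.018,0.0005,-0.0013,0,0,0,0.023,0.0005,-0.0013,0,0,0,0.027,0.0005,-0.0013,0,0,0]'

```text
clock: 60.6
tcp_pos: [0.5575, 0.1177, 0.2371]
tcp_rot: [0.46, 0.537, 0.461, -0.536]
force: [0.6, 0.8, 0.0]
width: 0.0397
```

Call:
send_rows --motion '[0.0,0,0,0,0,0,0,0,0,0,0,0,0,0,0,0,0,0,0,0,0,0,0,0,0,0,0,0,0,0]'

```text
clock: 61.1
tcp_pos: [0.5577, 0.1178, 0.2379]
tcp_rot: [0.46, 0.537, 0.461, -0.536]
force: [0.7, -0.1, -0.9]
width: 0.0395
```

```bash
python3 - <<'E'
from h import *
st(); s=manip.get_state(); print(tocase(s['tcp_pos']+rot(s['tcp_rot']).apply([.159,0,0]))); im,p=snap('wrist','w32')
cv2.imwrite('pics/c32.png',cv2.resize(im[...,::-1][160:310,220:420],None,fx=4,fy=4,interpolation=cv2.INTER_CUBIC))
E
```

```text
t 61.1 grasp [0.5577 0.1181 0.0789] yaw -8.7 x [-0.     0.002 -1.   ] F [ 0.7 -0.1 -0.9] w 0.0395 q [-0.78  0.65  0.69  1.9  -0.57  0.79  0.08]
[-0.039362    0.00035996]
```

View pics/c32.png

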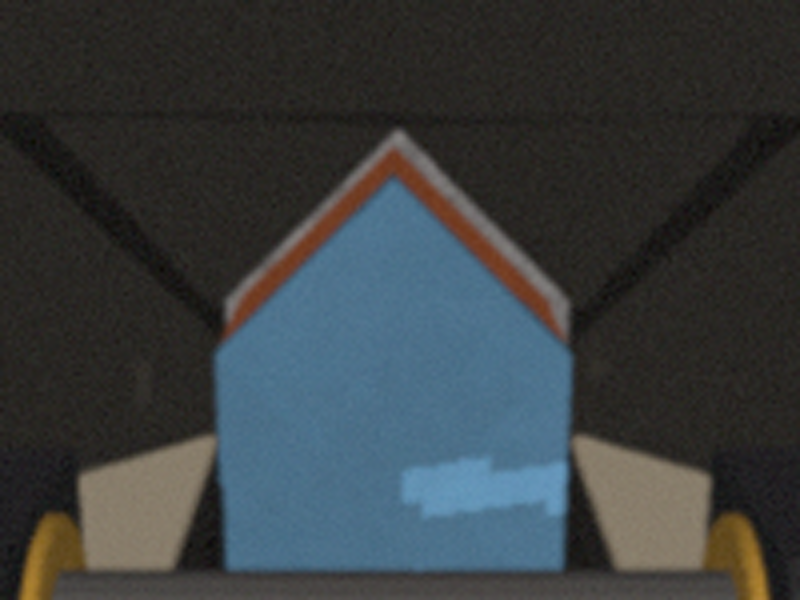

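Call:
send_rows --motion '[0.0005,0,0,0,0,0,0.0005,0,0,0,0,0,0.0005,0,0,0,0,0,0.0005,0,0,0,0,0,0.0005,0,0,0,0,0]' --fingers 0.35

```text
clock: 61.65
tcp_pos: [0.5578, 0.1177, 0.2374]
tcp_rot: [0.46, 0.537, 0.461, -0.536]
force: [-0.2, 0.2, -0.1]
width: 0.0601
```

Call:
send_rows --motion '[-0.02,0,0,0,0,0,-0.05,0,0,0,0,0,-0.09,0,0,0,0,0,-0.14,0,0,0,0,0,-0.19,0,0.0,0,0,0]'

```text
clock: 62.15
tcp_pos: [0.5574, 0.1171, 0.4289]
tcp_rot: [0.46, 0.537, 0.461, -0.537]
force: [0.6, 0.7, 0.1]
width: 0.0599
```

Call:
send_rows --motion '[0,0,0.01,0,0,0,0,0,0.02,0,0,0,0,0,0.03,0,0,0,0,0,0.03,0,0,0,0,0,0.03,0,0,0]' --fingers 1

```text
clock: 62.65
tcp_pos: [0.5528, 0.0874, 0.4261]
tcp_rot: [-0.459, -0.537, -0.461, 0.537]
force: [0.1, 0.6, -0.8]
width: 0.0241
```

```bash
python3 - <<'E'
from h import *
st(); im,p=snap('wrist','w33'); snap('scene','s33')
E
```

```text
t 62.65 grasp [0.5525 0.0876 0.2671] yaw -8.8 x [-0.002  0.002 -1.   ] F [ 0.1  0.6 -0.8] w 0.0241 q [-0.9   0.39  0.88  1.79 -0.33  1.12 -0.05]
```

View pics/w33.png

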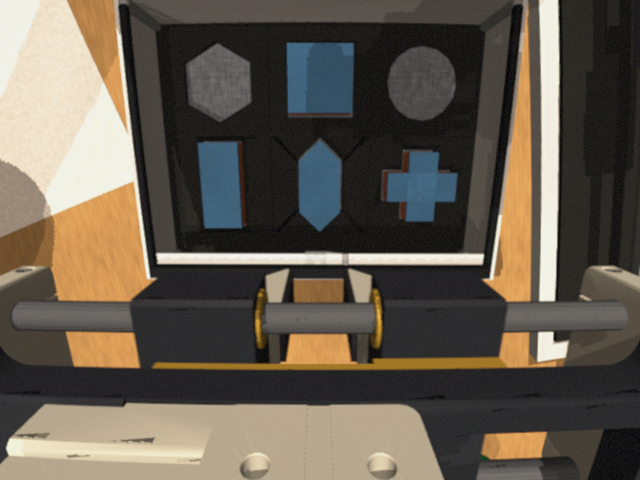

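View pics/s33.png

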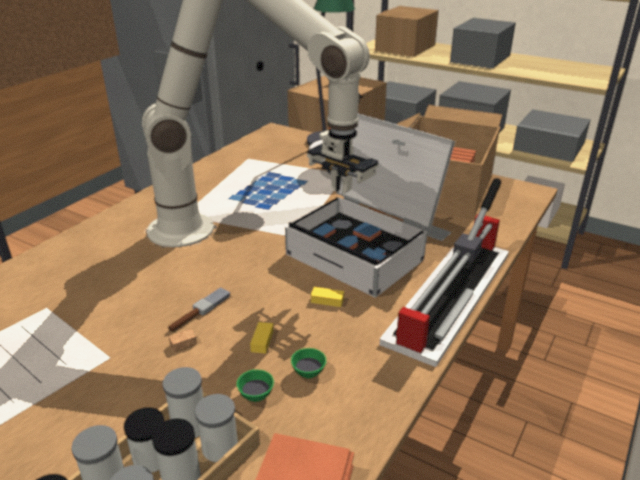

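```bash
python3 - <<'E'
from h import *
im,p=load('w33')
cv2.imwrite('pics/c33.png',cv2.resize(im[25:245,160:490],None,fx=2.4,fy=2.4,interpolation=cv2.INTER_CUBIC))
# predicted outlines at z=.071 using visual-bias corrected OC (wrist fit)
import h
OC[:]=[.5662,.1535]
out=cv2.resize(im[25:245,160:490],None,fx=2.4,fy=2.4,interpolation=cv2.INTER_CUBIC)
S={'o':(-.039,.1,[(-.042,-.019),(.042,-.019),(.042,.019),(-.042,.019)]),'s':(.061,0,[(-.03,-.03),(.03,-.03),(.03,.03),(-.03,.03)]),
'p':(-.039,0,[(-.045,0),(-.025,.02),(.025,.02),(.045,0),(.025,-.02),(-.025,-.02)]),
'c':(-.039,-.1,[(-.034,-.014),(-.014,-.014),(-.014,-.034),(.014,-.034),(.014,-.014),(.034,-.014),(.034,.014),(.014,.014),(.014,.034),(-.014,.034),(-.014,.014),(-.034,.014)])}
for k,(x,y,l) in S.items():
    q=w2px(p,[case(x+a,y+b,.071) for a,b in l]); q=((q-[160,25]+.5)*2.4-.5).round().astype(int)
    cv2.polylines(out,[q.reshape(-1,1,2)],True,(0,255,255),1)
cv2.imwrite('pics/c33b.png',out)
E
```

```text
(no output)
```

View pics/c33b.png

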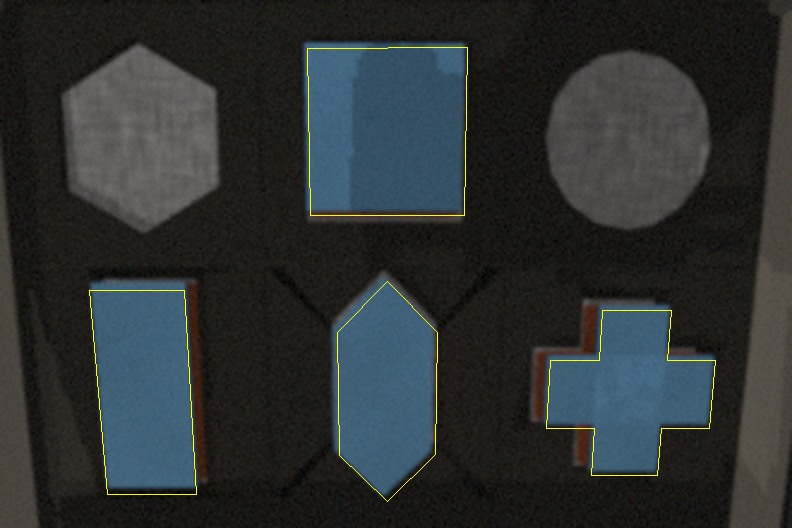

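```bash
cat >> h.py <<'E'
def lidtip(th,u=.235,y=.08):
    c,s=np.cos(th),np.sin(th); n=.006+.010*s
    return case(.13-u*c+n*s, y, .106+u*s+n*c - (.010*s)*c)
def g_of_tip(P): return np.array(P)+[0,0,.019]
E
python3 - <<'E'
from h import *
st(); delta([.545,.08,.46],Rdown(-8.7)); 
print(case(.29,.08,.45)); delta(case(.29,.08,.46),Rdown(-8.7))
for d in [109,100,90,80,70,60,50,40,30,20,10,1.5]: print(d,tocase(lidtip(np.radians(d))).round(4),g_of_tip(lidtip(np.radians(d))).round(4))
E
```

```text
t 62.75 grasp [0.5528 0.0884 0.2674] yaw -8.7 x [-0.002  0.002 -1.   ] F [-0.5  0.3  0.1] w 0.0159 q [-0.9   0.39  0.88  1.79 -0.33  1.12 -0.05]
shift [-0.1926 -0.0071  0.009 ] turn [-0.01 -0.08  0.11] | 0.193 0.1
[0.5286297  0.45574561 0.45      ]
shift [-0.1919 -0.0802 -0.36  ] turn [-0.01 -0.08  0.11] | 0.416 0.1
109 [0.2211 0.08  ] [0.5182 0.3877 0.3452]
100 [0.1864 0.08  ] [0.513  0.3533 0.3554]
90 [0.146 0.08 ] [0.5069 0.3134 0.36  ]
80 [0.1048 0.08  ] [0.5007 0.2727 0.3575]
70 [0.0641 0.08  ] [0.4946 0.2324 0.3479]
60 [0.0252 0.08  ] [0.4887 0.194  0.3315]
50 [-0.0106  0.08  ] [0.4833 0.1586 0.3089]
40 [-0.042  0.08 ] [0.4786 0.1275 0.2807]
30 [-0.068  0.08 ] [0.4747 0.1018 0.2477]
20 [-0.0876  0.08  ] [0.4717 0.0825 0.211 ]
10 [-0.1001  0.08  ] [0.4698 0.0701 0.1717]
1.5 [-0.1048  0.08  ] [0.4691 0.0655 0.1371]
```

Call:
send_rows --motion '[-0.04,0,0,0,0,0,-0.08,0,0,0,0,0,-0.12,0,0,0,0,0,-0.16,0,0,0,0,0,-0.192,0,0,0,0,0]'

```text
clock: 63.25
tcp_pos: [0.5533, 0.0876, 0.6214]
tcp_rot: [0.46, 0.537, 0.461, -0.536]
force: [-0.3, 0.3, -0.4]
width: 0.0008
```

Call:
send_rows --motion '[0,-0.009,-0.04,0,0,0,0,-0.018,-0.08,0,0,0,0,-0.027,-0.12,0,0,0,0,-0.036,-0.16,0,0,0,0,-0.045,-0.2,0,0,0]'

```text
clock: 63.75
tcp_pos: [0.5386, 0.2942, 0.6193]
tcp_rot: [0.46, 0.537, 0.462, -0.536]
force: [0.1, 0.8, 0.1]
width: 0.0004
```

Call:
send_rows --motion '[0,-0.009,-0.04,0,0,0,0,-0.018,-0.08,0,0,0,0,-0.027,-0.12,0,0,0,0,-0.035,-0.16,0,0,0,0,-0.035,-0.16,0,0,0]'

```text
clock: 64.25
tcp_pos: [0.5256, 0.464, 0.6165]
tcp_rot: [-0.462, -0.533, -0.465, 0.535]
force: [0.2, 0.0, -0.5]
width: 0.0003
```

```bash
python3 - <<'E'
from h import *
st(); delta(case(.285,.08,.345),Rdown(-8.7)); snap('scene','s34'); snap('wrist','w34')
E
```

```text
t 64.25 grasp [0.525  0.4643 0.4575] yaw -8.1 x [-0.004  0.002 -1.   ] F [ 0.2  0.  -0.5] w 0.0003 q [-1.2   0.56  0.8   1.11 -0.4   1.62 -0.65]
shift [0.1125 0.0046 0.0129] turn [ 0.63 -0.08  0.25] | 0.113 0.7
```

View pics/s34.png

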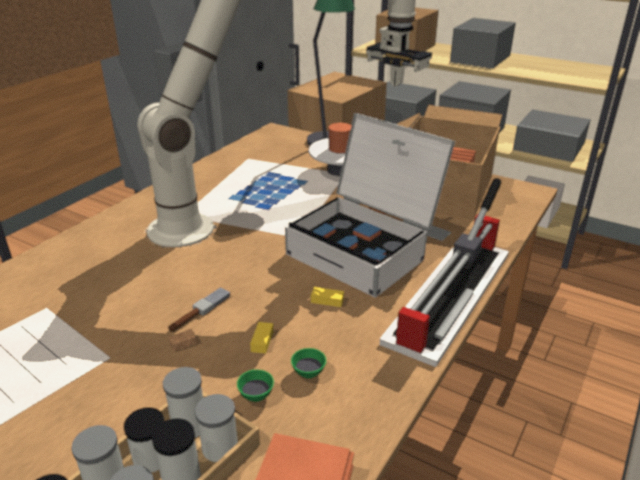

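View pics/w34.png

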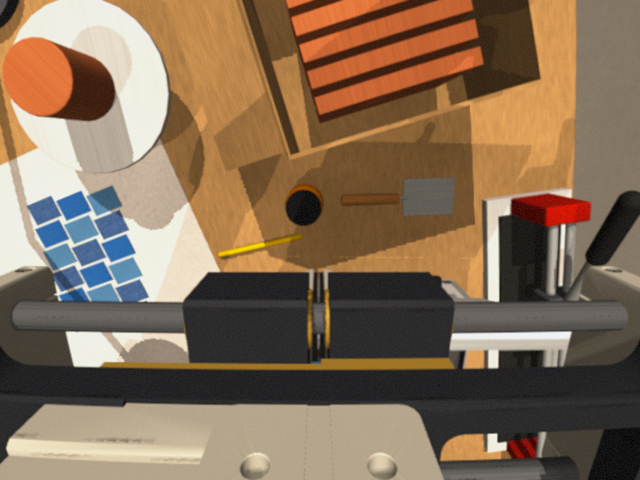

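Call:
send_rows --motion '[0.03,0.004,0.008,0.6,0,0,0.06,0.004,0.008,0.6,0,0,0.09,0.004,0.008,0.6,0,0,0.112,0.004,0.008,0.6,0,0,0.112,0.004,0.008,0.6,0,0]'

```text
clock: 64.85
tcp_pos: [0.5311, 0.4453, 0.5047]
tcp_rot: [-0.456, -0.538, -0.458, 0.541]
force: [-0.3, 0.2, 0.1]
width: 0.0007
```

```bash
python3 - <<'E'
from h import *
st(); 
for d in [109,100,90,80]: print(d); delta(g_of_tip(lidtip(np.radians(d))),Rdown(-8.7))
E
```

```text
t 64.85 grasp [0.5303 0.445  0.3457] yaw -9.5 x [-0.005 -0.002 -1.   ] F [-0.3  0.2  0.1] w 0.0007 q [-1.22  0.58  0.79  1.33 -0.41  1.4  -0.61]
109
shift [ 0.0006 -0.0032  0.059 ] turn [-0.75  0.15  0.27] | 0.059 0.8
100
shift [-0.0094 -0.0028  0.0937] turn [-0.75  0.15  0.27] | 0.094 0.8
90
shift [-0.0139 -0.0022  0.1341] turn [-0.75  0.15  0.27] | 0.135 0.8
80
shift [-0.0113 -0.0017  0.1753] turn [-0.75  0.15  0.27] | 0.176 0.8
```

Call:
send_rows --motion '[0,-0.003,0.03,-0.7,0,0,0,-0.003,0.055,-0.7,0,0,-0.004,-0.003,0.07,-0.7,0,0,-0.007,-0.003,0.084,-0.7,0,0,-0.01,-0.003,0.096,-0.7,0,0]'

```text
clock: 65.35
tcp_pos: [0.5134, 0.3523, 0.5196]
tcp_rot: [0.46, 0.538, 0.462, -0.534]
force: [3.3, 4.4, -2.9]
width: 0.0007
```

Call:
send_rows --motion '[-0.001,0,0.016,0,0,0,-0.003,0,0.033,0,0,0,-0.004,0,0.05,0,0,0,-0.003,0,0.066,0,0,0,-0.001,0,0.082,0,0,0]'

```text
clock: 65.85
tcp_pos: [0.5007, 0.2705, 0.5196]
tcp_rot: [0.46, 0.537, 0.462, -0.535]
force: [0.6, 4.0, 3.7]
width: 0.0002
```

```bash
python3 - <<'E'
from h import *
st(); snap('scene','s35')
for d in [80,75,70,65,60,55,50,45,40]: print(d); delta(g_of_tip(lidtip(np.radians(d))),Rdown(-8.7))
E
```

```text
t 65.85 grasp [0.5008 0.2711 0.3606] yaw -8.6 x [ 0.001  0.003 -1.   ] F [0.6 4.  3.7] w 0.0002 q [-1.24  0.31  0.88  1.65 -0.25  1.3  -0.46]
80
shift [ 0.0026 -0.0009 -0.0056] turn [-0.14 -0.07  0.06] | 0.006 0.2
75
shift [ 0.0065 -0.0008  0.0149] turn [-0.14 -0.07  0.06] | 0.016 0.2
70
shift [ 0.0121 -0.0008  0.0351] turn [-0.14 -0.07  0.06] | 0.037 0.2
65
shift [ 0.0195 -0.0007  0.0549] turn [-0.14 -0.07  0.06] | 0.058 0.2
60
shift [ 0.0285 -0.0007  0.074 ] turn [-0.14 -0.07  0.06] | 0.079 0.2
55
shift [ 0.039  -0.0006  0.0924] turn [-0.14 -0.07  0.06] | 0.1 0.2
50
shift [ 0.0511 -0.0005  0.1098] turn [-0.14 -0.07  0.06] | 0.121 0.2
45
shift [ 0.0645 -0.0005  0.1262] turn [-0.14 -0.07  0.06] | 0.142 0.2
40
shift [ 0.0793 -0.0004  0.1413] turn [-0.14 -0.07  0.06] | 0.162 0.2
```

View pics/s35.png

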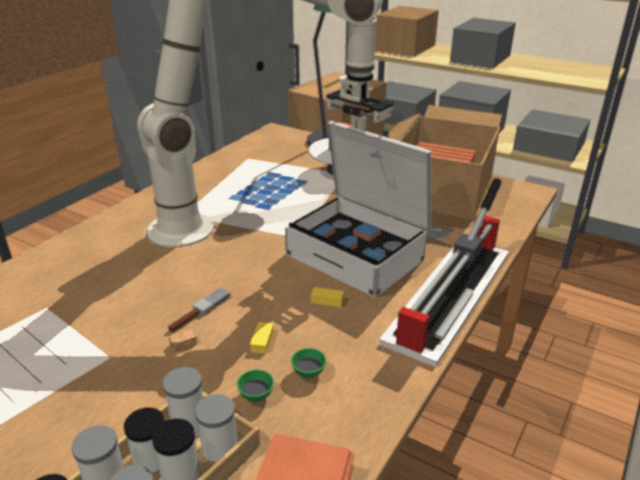

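Call:
send_rows --motion '[0.006,0,0.015,0,0,0,0.012,0,0.035,0,0,0,0.0195,0,0.055,0,0,0,0.0285,0,0.074,0,0,0,0.039,0,0.0924,0,0,0]'

```text
clock: 66.4
tcp_pos: [0.4864, 0.1791, 0.4791]
tcp_rot: [0.46, 0.536, 0.462, -0.536]
force: [1.3, 2.8, -0.8]
width: 0.0002
```

```bash
python3 - <<'E'
from h import *
st()
for d in [55,50,45,40,35,30]: print(d); delta(g_of_tip(lidtip(np.radians(d))),Rdown(-8.7))
E
```

```text
t 66.4 grasp [0.4862 0.1794 0.3201] yaw -8.6 x [-0.001  0.002 -1.   ] F [ 1.3  2.8 -0.8] w 0.0002 q [-1.19  0.23  0.93  1.82 -0.2   1.19 -0.36]
55
shift [-0.0008  0.      0.0033] turn [ 0.06 -0.1   0.08] | 0.003 0.1
50
shift [0.0112 0.     0.0207] turn [ 0.06 -0.1   0.08] | 0.024 0.1
45
shift [0.0246 0.     0.0371] turn [ 0.06 -0.1   0.08] | 0.045 0.1
40
shift [0.0394 0.0001 0.0522] turn [ 0.06 -0.1   0.08] | 0.065 0.1
35
shift [0.0553 0.0001 0.066 ] turn [ 0.06 -0.1   0.08] | 0.086 0.1
30
shift [0.0723 0.0001 0.0783] turn [ 0.06 -0.1   0.08] | 0.107 0.1
```

Call:
send_rows --motion '[0.011,0,0.0207,0,0,0,0.0246,0,0.0371,0,0,0,0.0394,0,0.0522,0,0,0,0.0553,0,0.066,0,0,0,0.0723,0,0.0783,0,0,0]'

```text
clock: 66.9
tcp_pos: [0.4743, 0.1015, 0.4062]
tcp_rot: [-0.46, -0.536, -0.462, 0.537]
force: [0.4, 0.4, 0.5]
width: 0.0004
```

```bash
python3 - <<'E'
from h import *
st(); snap('scene','s36')
for d in [30,25,20,15,10,5,3,1.5]: print(d); delta(g_of_tip(lidtip(np.radians(d))),Rdown(-8.7))
E
```

```text
t 66.9 grasp [0.474  0.1017 0.2472] yaw -8.7 x [-0.002  0.001 -1.   ] F [0.4 0.4 0.5] w 0.0004 q [-1.07  0.25  0.94  1.99 -0.24  1.02 -0.18]
30
shift [-0.0029  0.0013 -0.0027] turn [-0.09  0.13  0.32] | 0.004 0.4
25
shift [0.015  0.0015 0.0079] turn [-0.09  0.13  0.32] | 0.017 0.4
20
shift [0.0338 0.0016 0.0168] turn [-0.09  0.13  0.32] | 0.038 0.4
15
shift [0.0532 0.0017 0.0239] turn [-0.09  0.13  0.32] | 0.058 0.4
10
shift [0.0731 0.0018 0.0292] turn [-0.09  0.13  0.32] | 0.079 0.4
5
shift [0.0934 0.002  0.0326] turn [-0.09  0.13  0.32] | 0.099 0.4
3
shift [0.1016 0.002  0.0334] turn [-0.09  0.13  0.32] | 0.107 0.4
1.5
shift [0.1077 0.002  0.0338] turn [-0.09  0.13  0.32] | 0.113 0.4
```

View pics/s36.png

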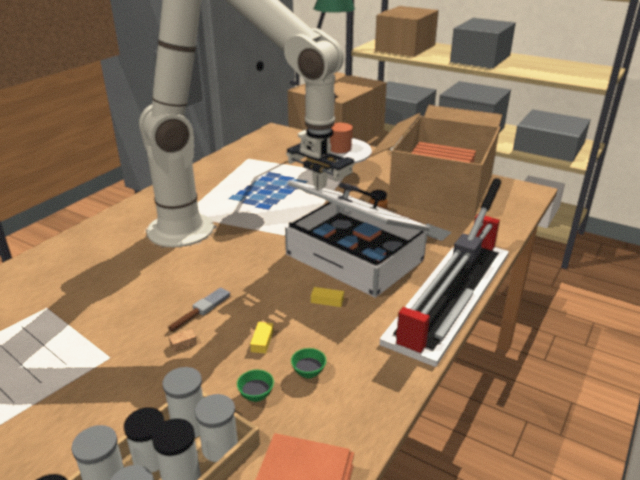

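Call:
send_rows --motion '[0.015,0.001,0.0079,0,0,0.2,0.0338,0.001,0.0168,0,0,0.2,0.0532,0.001,0.0239,0,0,0.2,0.072,0.001,0.029,0,0,0.2,0.088,0.001,0.032,0,0,0.2]'

```text
clock: 67.45
tcp_pos: [0.4705, 0.0705, 0.3181]
tcp_rot: [0.461, 0.537, 0.461, -0.536]
force: [0.8, -0.4, 0.6]
width: 0.0004
```

Call:
send_rows --motion '[0.004,0,0,0,0,0,0.008,0,0,0,0,0,0.012,0,0.001,0,0,0,0.015,0,0.001,0,0,0,0.018,0,0.001,0,0,0]'

```text
clock: 67.95
tcp_pos: [0.4714, 0.0707, 0.3012]
tcp_rot: [0.461, 0.538, 0.461, -0.535]
force: [0.2, 0.7, -0.1]
width: 0.0001
```

```bash
python3 - <<'E'
from h import *
st(); snap('scene','s37')
E
```

```text
t 67.95 grasp [0.472  0.071  0.1422] yaw -8.6 x [ 0.004  0.002 -1.   ] F [ 0.2  0.7 -0.1] w 0.0001 q [-0.9   0.41  0.83  2.1  -0.43  0.8   0.05]
```

View pics/s37.png

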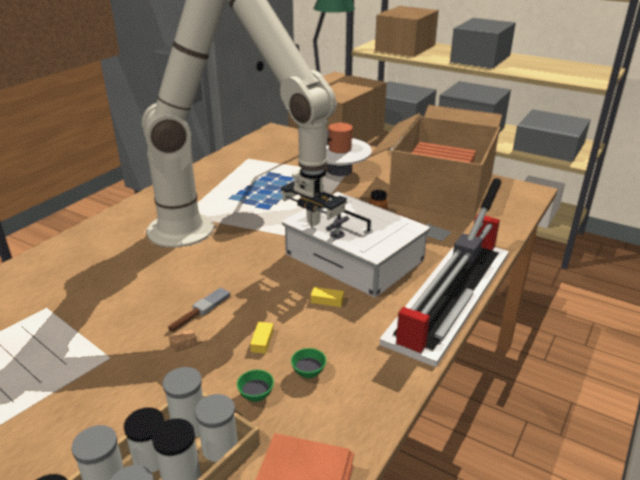

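Call:
send_rows --motion '[0.002,0,0,0,0,0,0.004,0,0,0,0,0,0.006,0,0,0,0,0,0.008,0,0,0,0,0,0.009,0,0,0,0,0]'

```text
clock: 68.5
tcp_pos: [0.4713, 0.0705, 0.2922]
tcp_rot: [0.461, 0.538, 0.461, -0.535]
force: [-2.3, 0.1, 7.7]
width: 0.0005
```

```bash
python3 - <<'E'
from h import *
st()
E
```

```text
t 68.5 grasp [0.4718 0.0708 0.1332] yaw -8.6 x [ 0.003  0.002 -1.   ] F [-2.3  0.1  7.7] w 0.0005 q [-0.88  0.43  0.82  2.11 -0.44  0.78  0.06]
```

Call:
send_rows --motion '[-0.03,0,0,0,0,0,-0.07,0,0,0,0,0,-0.11,0,0,0,0,0,-0.12,0.0,0,0,0,0,-0.12,0.0,0,0,0,0]' --fingers 0.3

```text
clock: 69.0
tcp_pos: [0.4714, 0.0705, 0.4134]
tcp_rot: [0.462, 0.539, 0.461, -0.533]
force: [0.6, -0.2, -0.4]
width: 0.0356
```

```bash
python3 - <<'E'
from h import *
st(); delta([.5513,.0732-.04,.25],Rdown(-8.7))
E
```

```text
t 69.0 grasp [0.4724 0.0712 0.2544] yaw -8.6 x [ 0.006  0.004 -1.   ] F [ 0.6 -0.2 -0.4] w 0.0356 q [-1.06  0.22  0.97  2.   -0.21  1.02 -0.13]
shift [0.0047 0.0846 0.025 ] turn [ 0.11 -0.29 -0.33] | 0.088 0.5
```

Call:
send_rows --motion '[0,0.03,0.01,0,0,0,0,0.06,0.02,0,0,0,0,0.084,0.026,0,0,0,0,0.084,0.026,0,0,0,0,0.084,0.026,0,0,0]'

```text
clock: 69.5
tcp_pos: [0.5494, 0.0316, 0.4101]
tcp_rot: [-0.46, -0.536, -0.461, 0.537]
force: [0.1, 0.6, -0.3]
width: 0.0642
```

```bash
python3 - <<'E'
from h import *
st(); snap('wrist','w38')
E
```

```text
t 69.5 grasp [0.5493 0.0316 0.2511] yaw -8.7 x [-0.  0. -1.] F [ 0.1  0.6 -0.3] w 0.0642 q [-0.83  0.4   0.92  1.83 -0.36  1.09  0.07]
```

View pics/w38.png

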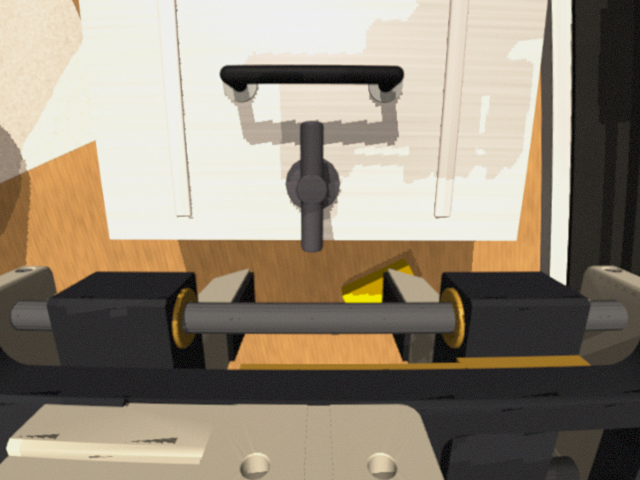

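```bash
python3 - <<'E'
from h import *
im,p=load('w38'); print(px2w(p,312,123,.152),px2w(p,312,250,.152))
delta([.5515,.0735,.151],Rdown(-8.7))
E
```

```text
[0.55914398 0.11475226 0.152     ] [0.54540388 0.02735731 0.152     ]
shift [ 0.1005 -0.0038 -0.0413] turn [ 0.04 -0.05  0.02] | 0.109 0.1
```

Call:
send_rows --motion '[0,-0.004,-0.04,0,0,0,0.03,-0.004,-0.0413,0,0,0,0.06,-0.004,-0.0413,0,0,0,0.09,-0.004,-0.0413,0,0,0,0.1,-0.004,-0.0413,0,0,0]'

```text
clock: 70.05
tcp_pos: [0.55, 0.0746, 0.3091]
tcp_rot: [-0.46, -0.535, -0.462, 0.536]
force: [-0.3, -0.4, -0.0]
width: 0.0643
```

Call:
send_rows --motion '[0,0,0,0,0,0,0,0,0,0,0,0,0,0,0,0,0,0,0,0,0,0,0,0,0,0,0,0,0,0]' --fingers 1 --newtons 40

```text
clock: 70.55
tcp_pos: [0.5528, 0.0736, 0.3131]
tcp_rot: [0.461, 0.538, 0.461, -0.534]
force: [0.2, 0.5, -0.0]
width: 0.0285
```

Call:
send_rows --motion '[0,0,0,0,0,0,0,0,0,0,0,0,0,0,0,0,0,0,0,0,0,0,0,0,0,0,0,0,0,0]'

```text
clock: 71.05
tcp_pos: [0.5515, 0.0738, 0.3123]
tcp_rot: [0.46, 0.537, 0.462, -0.536]
force: [-5.5, 0.9, 5.4]
width: 0.0145
```

```bash
python3 - <<'E'
from h import *
st()
E
```

```text
t 71.05 grasp [0.5514 0.0743 0.1533] yaw -8.6 x [-0.     0.003 -1.   ] F [-5.5  0.9  5.4] w 0.0145 q [-0.81  0.54  0.82  1.9  -0.5   0.92  0.1 ]
```

Call:
send_rows --motion '[0.001,-0.0005,0,8,0,0,0.001,-0.0005,0,16,0,0,0.002,-0.0005,0,24,0,0,0.003,-0.0005,0,32,0,0,0.003,-0.0005,0,40,0,0]'

```text
clock: 71.55
tcp_pos: [0.5518, 0.073, 0.3105]
tcp_rot: [0.247, 0.663, 0.248, -0.661]
force: [-4.6, -1.4, 10.5]
width: 0.0149
```

Call:
send_rows --motion '[0.001,0,0,8,0,0,0.001,0,0,16,0,0,0.002,0,0,24,0,0,0.002,0,0,32,0,0,0.002,0,0,40,0,0]'

```text
clock: 72.05
tcp_pos: [0.5521, 0.0721, 0.3096]
tcp_rot: [0.005, 0.708, 0.007, -0.706]
force: [-8.5, -3.0, 18.9]
width: 0.0149
```

```bash
python3 - <<'E'
from h import *
st(); print(manip.get_state()['wrist_torque'])
E
```

```text
t 72.05 grasp [0.5526 0.0724 0.1506] yaw -89.0 x [ 0.004  0.002 -1.   ] F [-8.5 -3.  18.9] w 0.0149 q [-1.    0.72  1.14  1.91 -0.77  1.04 -1.06]
[-0.6066617   1.82714348  0.09603359]
```

Call:
send_rows --motion '[-0.001,0,0,2,0,0,-0.001,0,0,4,0,0,-0.001,0,0,6,0,0,-0.001,0,0,7.5,0,0,-0.001,0,0,7.5,0,0]'

```text
clock: 72.55
tcp_pos: [0.552, 0.0722, 0.3097]
tcp_rot: [-0.038, 0.707, -0.038, -0.705]
force: [-6.2, -2.8, 13.1]
width: 0.0147
```

```bash
python3 - <<'E'
from h import *
st(); print(manip.get_state()['wrist_torque'])
E
```

```text
t 72.55 grasp [0.5525 0.0722 0.1507] yaw -96.2 x [ 0.003  0.    -1.   ] F [-6.2 -2.8 13.1] w 0.0147 q [-1.01  0.74  1.17  1.91 -0.8   1.05 -1.17]
[-0.66243652  1.24984689  0.30625887]
```

Call:
send_rows --motion '[0,0,0,0,0,0,0,0,0,0,0,0,0,0,0,0,0,0,0,0,0,0,0,0,0,0,0,0,0,0]' --fingers 0.4

```text
clock: 73.05
tcp_pos: [0.552, 0.0739, 0.3081]
tcp_rot: [-0.038, 0.707, -0.037, -0.705]
force: [0.8, 0.6, 0.1]
width: 0.0504
```

Call:
send_rows --motion '[-0.02,0,0,0,0,0,-0.05,0,0,0,0,0,-0.09,0,0,0,0,0,-0.14,0,0,0,0,0,-0.16,0,0,0,0,0]'

```text
clock: 73.55
tcp_pos: [0.5523, 0.0726, 0.4724]
tcp_rot: [-0.039, 0.709, -0.037, -0.703]
force: [-0.3, 0.7, 0.0]
width: 0.055
```

```bash
python3 - <<'E'
from h import *
st(); snap('wrist','w39'); snap('top','t39')
E
```

```text
t 73.55 grasp [0.5536 0.0729 0.3134] yaw -96.2 x [ 0.008  0.002 -1.   ] F [-0.3  0.7  0. ] w 0.055 q [-1.15  0.58  1.39  1.75 -0.6   1.31 -1.31]
```

View pics/w39.png

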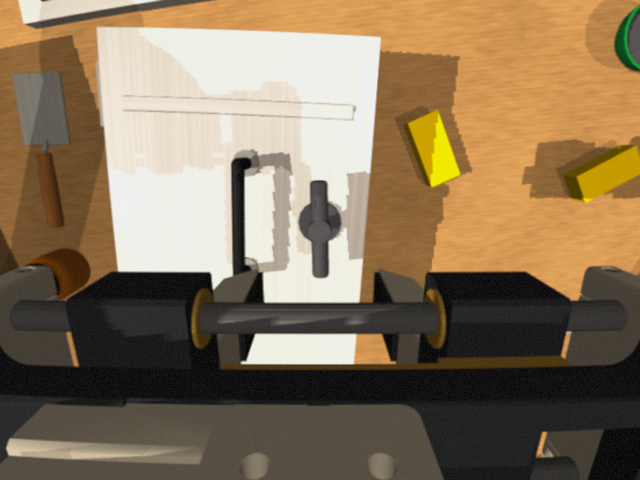

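View pics/t39.png

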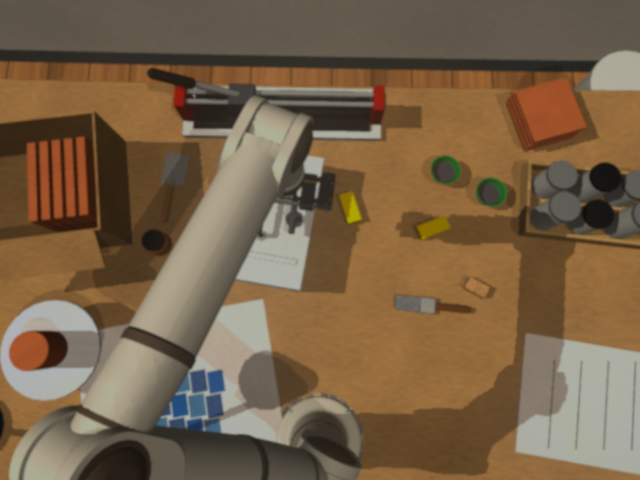

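```bash
python3 - <<'E'
from h import *
im,p=load('w39')
a=px2w(p,318.5,183,.15);b=px2w(p,320.5,277,.15);print(a,b,np.degrees(np.arctan2(*(b-a)[1::-1])),np.linalg.norm(a-b))
snap('scene','s39')
A=[cv2.resize(cv2.imread(f'pics/{f}.png')[190:290,275:435],None,fx=4,fy=2.8,interpolation=cv2.INTER_CUBIC) for f in('scene0','s39')]
cv2.imwrite('pics/c39.png',np.vstack(A))
E
```

```text
[0.59406083 0.06755416 0.15      ] [0.5059384  0.07509596 0.15      ] 175.10836632816614 0.08844456710520134
```

View pics/c39.png

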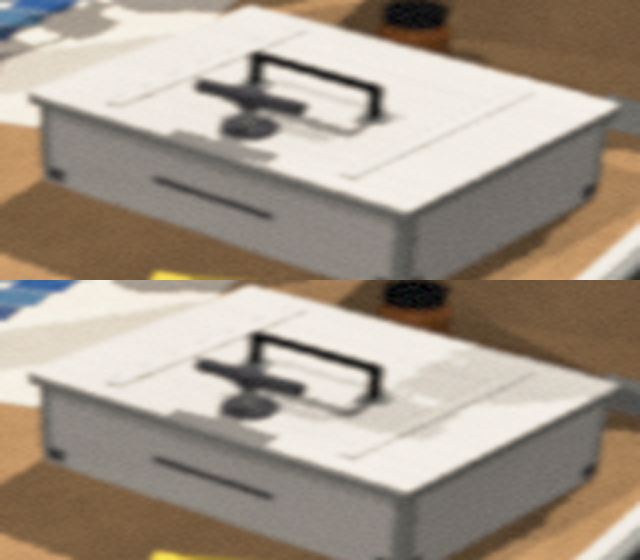

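Call:
send_rows --motion '[0,0,0,0,0,0,0,0,0,0,0,0,0,0,0,0,0,0,0,0,0,0,0,0,0,0,0,0,0,0]'

```text
clock: 74.2
tcp_pos: [0.5514, 0.0734, 0.4679]
tcp_rot: [-0.038, 0.707, -0.037, -0.705]
force: [0.3, 0.5, -0.5]
width: 0.0552
```

```bash
python3 - <<'E'
from h import *
st(); print(manip.hand_in())
E
```

```text
t 74.2 grasp [0.5519 0.0736 0.3089] yaw -96.1 x [ 0.003  0.001 -1.   ] F [ 0.3  0.5 -0.5] w 0.0552 q [-1.14  0.59  1.38  1.76 -0.6   1.31 -1.3 ]
the job is handed in; nothing more can be done
None
```

The job is done and handed in at about 74 s. I undid the T-handle and opened the lid fully. The four tiles present (oblong, cross, square, picket) went into their own cut-outs. Then I pushed the lid shut and turned the T-handle clockwise to its stop.

**Last checks:**
- **Tiles:** with the lid still open, the wrist picture showed all four tiles level in their cut-outs and about the right size for lying fully down. I did not measure their heights directly.
- **Lid:** after latching, the front corner sat at the same pixel in the scene picture as at the start, when it was drawn tight.
- **T-handle:** the crossbar measured about 175°, which fits fully home (1.5 rad); at the start it read about 177–178°.
- **Bystanders:** the bowls, knife, sander, jar, brush and pencil, and the two yellow look-alikes, appear where they were in the top picture.
- **Gripper:** it ended clear of the case, with forces near zero.

**Disagreement:** the wrist camera's positions differed from the touch and top-camera positions by about 2–4 mm. I therefore lined each tile up with its cut-out within the same wrist picture just before lowering it. No tile met noticeable resistance going in.

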